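# Show the check glass to the light gauge

### The arm

A 7-joint arm with a two-finger parallel gripper is mounted at the origin on a cart in front of the work surface, level with it; the furniture and walls round the work are solid. World frame = base frame: x ahead of the robot, y to its left, z up, the work surface at z = 0. Lengths are in m, angles in rad, forces in N, time in s.
With the tool pointing down it reaches from about 0.4 to 0.85 m from the base axis. Payload 4.5 kg.
Tool frame: the origin (TCP) lies between the finger pads; the fingertips stand 19 mm ahead of it and the grasp point (between the pads) is the TCP (r.nose_length is the distance from the TCP to the fingertips, in m); z points along the fingers, x is the direction in which the jaws open and shut, and the axes are right-handed (so a half turn about z gives the same grasp; the last joint's range is limited). The gripper opens to 88 mm and grips with 3 to 60 N. Pads are 18 mm wide; open, the fingers measure 123 mm over their backs; the gripper's body (75 mm by 187 mm) begins 45 mm behind the grasp point.
Start: joints at [-1.292, 0.689, -0.195, 1.565, 0.157, 0.902, -0.215], TCP at [0.151, 0.606, 0.237] pointing down, gripper open.
Joint ranges: [-3.01, 3.01], [-0.46, 2.08], [-1.47, 1.51], [0.13, 2.56], [-1, 4.14], [0.04, 2.09], [-2.66, 2.66]. Speed limits (rad/s): [2.57, 2.57, 3.14, 3.14, 3.14, 3.14, 3.14].

### API

Orientations are given as a unit quaternion [x, y, z, w].
In Python, from plant import get_state, vision, r gives the robot as it stands.
- The arm moves only by the tool play_rows, never from a script. Its argument "deltas" is a list that holds one entry, the list of rows, each a list of 7 numbers: the gripper command: -1 is fully open, 1 is shut, values between are in proportion, then the shift along the tool's x, y, z normalised to -1 to 1, where 1 is 300 mm, then the turn, a rotation vector about the tool's x, y, z normalised to -1 to 1, where 1 is pi rad. A call has 1 to 5 rows; each row is the pose to reach, as a shift and turn from the pose measured when the call began, along the tool's axes at that moment, turning the shorter way round; what a row does not reach only later rows make up. A row lasts 1/8 s, in which the tool goes at most 62.5 mm and 10.7 degrees, less where a joint would pass 70% of its speed; a pose out of reach is approached as far as the arm can. A call with a number of a shift or a turn outside -1 to 1 is refused whole. A call with a gripper value outside its range is refused whole. The fingers move at their own pace and stop on an object; "force" is the grip in N (left out, the last holds). Time passes only in rows, so rows that repeat a pose let the fingers close. It gives the time, the measured TCP pose, the force and the opening at its end, in the units of the state.
- get_state(): the state, without advancing time (a new reading comes with each control period).
- vision.snapshot(name): name is "scene" or "top" or "wrist"; returns the picture (400x640x3 uint8, red, green, blue); there is no depth.
- vision.camera_model(name): a dict with "vfov" (degrees; the focal length in pixels is half the picture's height over the tangent of half this angle, whatever the lens; pixels are square), "cx", "cy" (the principal point, pixels), "k1" (the pictures are not rectified: a ray, as slopes to the right and down, at radius r is drawn at 1 + k1 r^2 times it, then the intrinsics apply), "world_to_cam" (4x4, takes a point from world to camera coordinates). Camera axes: x right, y up, looking along -z (the intrinsics and any distortion apply to the point x, -y, -z); pixel columns grow to the right and rows downward; lengths in m; the calibration is good to about 2 mm. A picture is of the moment at which its call begins: read the wrist's pose just before it. camera_model takes no time and is no camera call; for the wrist camera it gives the pose at the moment of the call.
- r.finish_job(): hands the job in, once; it reports no verdict.
The state is a dict: "clock": time; "q": joint angles; "qd": joint speeds; "joint_torque": joint torques, N m; "tool_pos": TCP position; "eef_rot": TCP orientation; "contact_force": force on the tool from outside, world axes, zero at the start; "moment": the same for the moment, N m; "opening": opening from 0.0 (shut) to 1.0 (fully open).
Only numpy, scipy, OpenCV 4.12 (cv2) and the standard library are available. Lean on these libraries where they do the work, as an engineer would, in place of code of your own. Each camera call takes 0.05 s, during which the arm holds its last target.

### The job

Check the light gauge with its tall check glass: pull down the tip-out front of the small grey steel case, take out the taller of the two glasses, gripping it by its frosted sides only (never touch its clear polished faces), and push the front fully shut again so that no swarf gets at the short glass, which stays in its pocket. Finish holding the tall glass still in the gauge's light path: upright, midway between the two lenses, with the lower part of its polished faces centred on the lenses and square to the beam, touching no part of the gauge; do not put it down or let go, and leave the other things on the bench alone.

Things in the scene. Friction and masses are not known exactly. Their poses are not given: they have to be found in the camera images.
- case: Tip-out case standing on the bench: grey sheet-steel box 92 (x, depth) x 168 (y, width) x 124 mm high, fixed. Origin: centre of its underside; -x is the front that tips out towards the robot, y its width, z up. Roof, back and sides are closed; the glasses can be reached only with the front tipped out.
- case_front (a joint): Angle of the case's bottom-hinged front (rad): 0 shut, as at the start; 0.65 tipped out fully. The hinge is stiff (0.3 N m, some 3 N at the handle) and stays where it is left. The front is a panel 158 mm wide, reaching 100 mm above the hinge axis, outer face 4 mm outside it; a black rack with two pockets on its inside tips out with it.
- front_hinge (a point): Middle of the hinge axis of the case's front: 42 mm in front of the case's centre and 16 mm above the bench; the axis runs along the case's y.
- front_handle (a point): Grip point of the front's bow handle: an upright round bar, 11 mm thick, 50 mm long, 35 mm off the panel's face, in the panel's middle; the point lies on the bar's axis, 13 mm below its upper end, and turns with the front: shut, 39 mm in front of the hinge axis and 84 mm above it. Pinch it across the case's y to pull; to push the front up, press the panel itself by its upper edge, beside the bar.
- pocket_left (a point): Floor centre of the pocket at the case's +y side (robot's left), 30 mm inside the hinge axis, 16 mm up along the panel, 35 mm from the case's middle; turns with the front (z up along the panel out of the pocket, y along the case's width). Pockets are 22 mm deep and 1.5 mm wider than the glass, which may lean a few degrees in them and comes out straight along the panel's slope.
- pocket_right (a point): The same for the pocket at the case's -y side.
- tall_glass: The tall check glass, a clear block 14 (x) x 24 (y) x 70 mm (z), about 63 g. Origin: centre of its lower end; z along its length to the upper end. Its two polished clear faces look along its x (raised 1.5 mm strips 18 mm wide, never to be touched by the robot); its two frosted white sides look along its y, 24 mm apart: grip there. Stands in either pocket, 48 mm above the rack.
- tall_eye (a point): Point inside the tall glass on its middle line, 20 mm above its lower end: the beam is to pass through here, along the glass's x.
- short_glass: The short check glass, like the tall one but 46 mm long, in the other pocket; it stays there.
- light_gauge: Light gauge, fixed on the bench: a 96 (x) x 236 (y) x 18 mm high bed with two heads, 74 (x) x 50 (y) mm, 109 mm high over the bench, centred 90 mm either side of the middle along y; lenses of 26 mm diameter on black bezels face one another across a clear gap of 121 mm. Origin: centre of its underside; y along the light path.
- beam_mid (a point): Middle of the light path, midway between the lenses, 75 mm above the bench; y along the beam (axes as the light gauge).
- steel_block: Dark steel block 40 x 62 x 26 mm lying on the bench, loose, to be left alone. Origin: centre of its underside.
- grease_cartridge: Standing grease cartridge, 54 mm diameter, 218 mm high, loose, to be left alone. Origin: centre of its underside.
- oil_bottle: Dark squeeze bottle, 64 mm diameter, 203 mm high, loose, to be left alone. Origin: centre of its underside.
- scrub_brush: Red scrubbing brush lying bristles down, 38 x 85 x 32 mm, loose, to be left alone. Origin: centre of its underside.

How it is judged:
By the outcome, as a careful person would: the job done as asked, in the order asked, and still so for the second after the job is handed in, while the arm keeps its last pose, push and grip.
It also fails if it takes over 67 s, if anything falls off the work surface, if the arm or the gripper's body presses on something with over 40 N, if the wrist force passes 120 N, or if a joint passes its speed limit or range.

## Working session

There is one attempt and no reset: what is moved stays moved. The work goes in short steps, Python scripts to look and compute and a tool call to move; the robot and the scene stay as the last step left them, time stands still between calls to the robot, and variables do not carry over. Pictures are saved under pics/ and viewed, and the job is handed in when it is done.

Besides the shell and the picture viewer there is one more tool, called after "Call:" as name([rows], argument=value, ...), one row to a line, values as JSON. play_rows: Moves the arm, as the interface text tells. Scaled input: -1 to 1 covers 300 mm each way for a shift and pi rad each way for a turn. Its arguments: {"type":"object","properties":{"deltas":{"type":"array"},"force":{"type":"number"}},"required":["deltas"]}

```bash
ls; mkdir -p pics
python3 - <<'E'
from plant import get_state, vision, r
import cv2
s=get_state(); print(s)
for n in ["scene","top","wrist"]:
    m=vision.camera_model(n); print(n,m)
    cv2.imwrite(f"pics/{n}0.png",vision.snapshot(n)[:,:,::-1])
E
```

```text
pics
{'clock': 0.0, 'q': array([-1.29219486,  0.69000577, -0.1945285 ,  1.56632564,  0.15728358,
        0.90249214, -0.21511818]), 'qd': array([ 1.75397960e-04,  1.62155550e-03,  4.44387627e-05, -1.58336303e-03,
        9.71058165e-04,  5.93508046e-04, -1.96262329e-03]), 'joint_torque': array([-4.16705143e-04, -5.27571774e+01, -1.26671176e+00, -1.53433245e+01,
       -5.26117883e-02,  6.54565782e-03,  1.73357021e-04]), 'tool_pos': array([0.15136065, 0.60574612, 0.2360017 ]), 'eef_rot': array([ 7.88130580e-01,  6.15507386e-01, -6.90755626e-04,  6.07868360e-04]), 'contact_force': array([-0.47802626,  0.45076538, -0.32477291]), 'moment': array([-0.01616845,  0.00350004, -0.00079997]), 'opening': 0.997603963631563}
scene {'vfov': 47.122972938757385, 'cx': 315.07156495600236, 'cy': 202.92061708783493, 'k1': -0.043664575381827934, 'world_to_cam': array([[ 0.84765373, -0.53050055,  0.00723288, -0.47721848],
       [ 0.29453113,  0.4818646 ,  0.82526233, -0.25880602],
       [-0.44128739, -0.69740639,  0.56470326, -1.31929175],
       [ 0.        ,  0.        ,  0.        ,  1.        ]])}
top {'vfov': 54.23200909042148, 'cx': 308.8842962768265, 'cy': 195.64906558346428, 'k1': -0.08510238741667676, 'world_to_cam': array([[-0.02282704, -0.99970693,  0.00806119,  0.0547892 ],
       [ 0.98207876, -0.02091417,  0.187307  , -0.56422046],
       [-0.18708351,  0.01219239,  0.98226835, -1.40517397],
       [ 0.        ,  0.        ,  0.        ,  1.        ]])}
wrist {'vfov': 71.487339829622, 'cx': 319.5241007168683, 'cy': 201.25370597353842, 'k1': -0.005072418235678241, 'world_to_cam': array([[ 2.42377334e-01,  9.70181607e-01, -9.36773086e-04,
        -6.24266904e-01],
       [-9.29464053e-01,  2.31927988e-01, -2.86890192e-01,
         3.99303978e-02],
       [-2.78118323e-01,  7.04063767e-02,  9.57963016e-01,
        -3.89401863e-01],
       [ 0.00000000e+00,  0.00000000e+00,  0.00000000e+00,
         1.00000000e+00]])}
```

View pics/scene0.png

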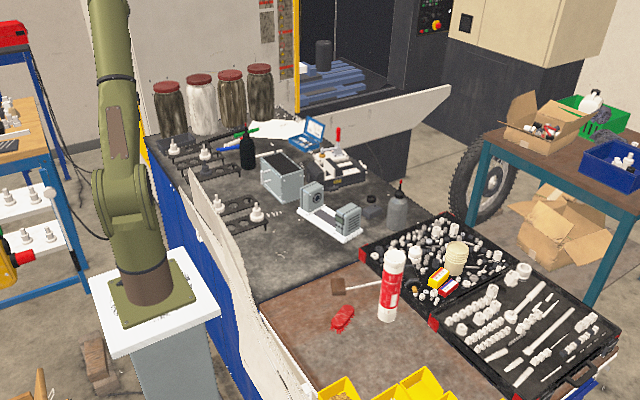

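View pics/top0.png

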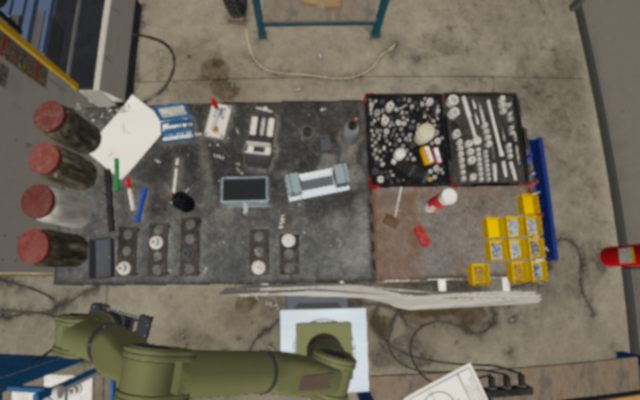

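View pics/wrist0.png

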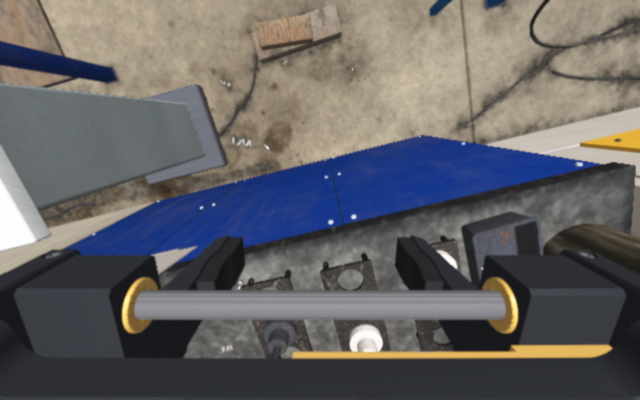

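The scene view shows the case at about (283,177) and the gauge at (330,210). In the top view they are at (245,190) and (318,182). I'll enlarge both.

```bash
cat > h.py <<'E'
import numpy as np, cv2
from plant import get_state, vision, r
from scipy.spatial.transform import Rotation as R
def proj(m,P,h=400):
    P=np.atleast_2d(P); W=m['world_to_cam']; c=P@W[:3,:3].T+W[:3,3]
    x=c[:,0]/-c[:,2]; y=-c[:,1]/-c[:,2]; k=1+m['k1']*(x*x+y*y); f=h/2/np.tan(np.radians(m['vfov']/2))
    return np.c_[m['cx']+f*x*k, m['cy']+f*y*k]
def ray(m,uv,h=400):
    f=h/2/np.tan(np.radians(m['vfov']/2)); uv=np.atleast_2d(uv)
    K=np.array([[f,0,m['cx']],[0,f,m['cy']],[0,0,1]])
    p=cv2.undistortPoints(uv.reshape(-1,1,2).astype(float),K,np.array([m['k1'],0,0,0.])).reshape(-1,2)
    d=np.c_[p[:,0],-p[:,1],-np.ones(len(p))]; W=m['world_to_cam']
    o=-W[:3,:3].T@W[:3,3]; d=d@W[:3,:3]; return o,d/np.linalg.norm(d,axis=1)[:,None]
def onz(m,uv,z):
    o,d=ray(m,uv); return o+d*((z-o[2])/d[:,2])[:,None]
def tri(obs): # list of (m,uv)
    A=np.zeros((3,3));b=np.zeros(3);L=[]
    for m,uv in obs:
        o,d=ray(m,uv);d=d[0];M=np.eye(3)-np.outer(d,d);A+=M;b+=M@o;L.append((M,o))
    p=np.linalg.solve(A,b); return p,[np.linalg.norm(M@(p-o)) for M,o in L]
def crop(src,dst,x0,y0,x1,y1,s):
    im=cv2.imread(src)[y0:y1,x0:x1]; cv2.imwrite(dst,cv2.resize(im,None,fx=s,fy=s,interpolation=cv2.INTER_CUBIC))
E
python3 -c "
from h import *
crop('pics/top0.png','pics/top0c.png',210,160,370,220,5)
crop('pics/scene0.png','pics/scene0c.png',240,130,400,250,5)"
```

```text
(no output)
```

View pics/top0c.png

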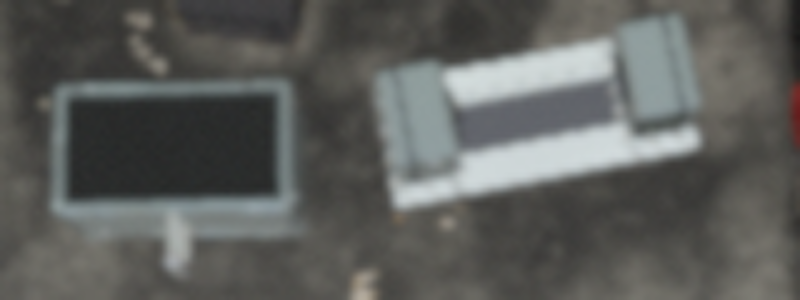

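View pics/scene0c.png

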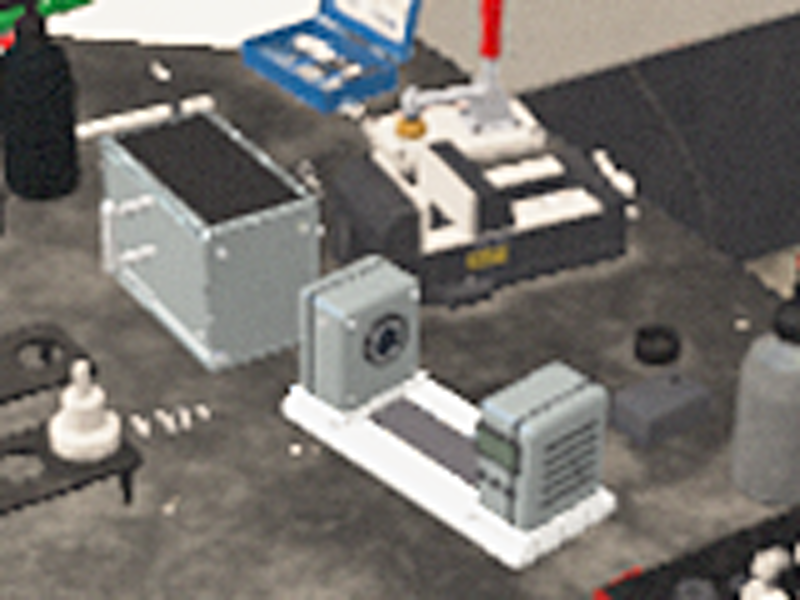

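```bash
cat > m1.py <<'E'
from h import *
t=vision.camera_model('top'); s=vision.camera_model('scene')
f=lambda L:np.array(L)/5.+[210,160]-0.4
g=lambda L:np.array(L)/5.+[240,130]-0.4
np.set_printoptions(precision=4,suppress=True)
P=onz(t,f([(50,83),(292,80),(299,210),(51,214)]),.124)
print(P,P.mean(0),[np.linalg.norm(P[i]-P[i-1]) for i in range(4)])
P=onz(s,g([(103,137),(200,105),(320,192),(210,232)]),.124)
print('scene',P,P.mean(0),[np.linalg.norm(P[i]-P[i-1]) for i in range(4)])
# gauge bed z=.018 corners: front-left, front-right ; 
P=onz(t,f([(396,210),(703,152)]),.018);print('bed',P,np.linalg.norm(P[0]-P[1]))
P=onz(s,g([(284,400),(520,560),(615,497)]),.018);print('bed s',P,np.linalg.norm(P[0]-P[1]),np.linalg.norm(P[2]-P[1]))
print(onz(t,f([(178,265)]),.113))
E
python3 m1.py
```

```text
[[0.6297 0.3623 0.124 ]
 [0.6281 0.1881 0.124 ]
 [0.5333 0.1834 0.124 ]
 [0.5341 0.3596 0.124 ]] [0.5813 0.2734 0.124 ] [np.float64(0.09563362188390886), np.float64(0.1742618190143192), np.float64(0.09484801254235264), np.float64(0.17624444169154524)]
scene [[0.5395 0.356  0.124 ]
 [0.6268 0.3632 0.124 ]
 [0.6372 0.1991 0.124 ]
 [0.5419 0.1911 0.124 ]] [0.5863 0.2774 0.124 ] [np.float64(0.1648791234850487), np.float64(0.08756497279806053), np.float64(0.1644560194613042), np.float64(0.09570251229025227)]
bed [[ 0.5505  0.119   0.018 ]
 [ 0.5907 -0.1174  0.018 ]] 0.23973854233274253
bed s [[ 0.557   0.1163  0.018 ]
 [ 0.5973 -0.1196  0.018 ]
 [ 0.6904 -0.0982  0.018 ]] 0.23935624235743458 0.09552920129993167
[[0.4974 0.2706 0.113 ]]
```

Run:
```python
from h import *
np.set_printoptions(precision=4,suppress=True)
s=get_state();m=vision.camera_model('wrist');W=m['world_to_cam'];Rt=R.from_quat(s['eef_rot']).as_matrix()
c=-W[:3,:3].T@W[:3,3];print('cam in tool',Rt.T@(c-s['tool_pos']));print('cam axes(right,up,back) in tool rows\n',W[:3,:3]@Rt)
print(Rt)
```

```text
cam in tool [-0.     -0.0735 -0.1478]
cam axes(right,up,back) in tool rows
 [[ 1.      0.0001 -0.0007]
 [ 0.0002 -0.958   0.2868]
 [-0.0006 -0.2868 -0.958 ]]
[[ 0.2423  0.9702 -0.0003]
 [ 0.9702 -0.2423 -0.0013]
 [-0.0014  0.0001 -1.    ]]
```

```bash
cat >> h.py <<'E'
def tool(yaw,tilt=0.,pitchaxis=None):
    """jaw axis (tool x) at world yaw (rad), tool pointing down; tilt = turn about +tool x axis... positive: fingers swing toward tool +y"""
    x=np.array([np.cos(yaw),np.sin(yaw),0]);z=np.array([0,0,-1.]);y=np.cross(z,x)
    M=np.c_[x,y,z]
    return M@R.from_rotvec([-tilt,0,0]).as_matrix()
def delta(p,M):
    s=get_state();Rt=R.from_quat(s['eef_rot']).as_matrix()
    d=Rt.T@(np.array(p)-s['tool_pos']);rv=R.from_matrix(Rt.T@M).as_rotvec()
    print('shift',np.round(d/.3,4),'turn',np.round(rv/np.pi,4),'| mm',np.round(d*1e3,1),'deg',np.round(np.degrees(rv),1), 'rows',round(max(np.linalg.norm(d)/.0625,np.degrees(np.linalg.norm(rv))/10.7),1))
def st():
    s=get_state();Rt=R.from_quat(s['eef_rot']).as_matrix()
    print('t',round(s['clock'],2),'p',np.round(s['tool_pos'],4),'x',np.round(Rt[:,0],3),'z',np.round(Rt[:,2],3),'F',np.round(s['contact_force'],1),'op',round(s['opening'],3),'q',np.round(s['q'],2))
E
python3 -c "
from h import *
delta([.45,.35,.36],tool(np.pi/2));delta([.5,.2,.34],tool(np.pi/2))"
```

```text
shift [-0.5869  1.1724 -0.4117] turn [-0.      0.0004 -0.0779] | mm [-176.1  351.7 -123.5] deg [ -0.    0.1 -14. ] rows 6.6
shift [-1.0315  1.4553 -0.3444] turn [-0.      0.0004 -0.0779] | mm [-309.5  436.6 -103.3] deg [ -0.    0.1 -14. ] rows 8.7
```

Call:
play_rows([
  [[-1, -0.1, 0.2, -0.4, 0, 0, -0.02], [-1, -0.5, 0.7, -0.4, 0, 0, -0.05], [-1, -0.7, 1, -0.4, 0, 0, -0.078], [-1, -0.7, 1, -0.4, 0, 0, -0.078], [-1, -0.7, 1, -0.4, 0, 0, -0.078]],
])

```text
clock: 0.78
tool_pos: [0.3335, 0.3973, 0.3409]
eef_rot: [0.707, 0.707, -0.001, 0.001]
contact_force: [0.3, 0.2, -0.8]
opening: 1.001
```

```bash
python3 -c "
from h import *
st();delta([.5,.2,.34],tool(np.pi/2))"
```

```text
t 0.78 p [0.3335 0.3973 0.3409] x [-0.     1.    -0.002] z [-0.    -0.002 -1.   ] F [ 0.3  0.2 -0.8] op 1.001 q [-0.77  0.43 -0.3   1.73  0.15  1.    0.45]
shift [-0.6578  0.5546  0.0038] turn [-0.0001  0.0005  0.0001] | mm [-197.3  166.4    1.1] deg [-0.   0.1  0. ] rows 4.1
```

Call:
play_rows([
  [[-1, -0.65, 0.55, 0, 0, 0, 0], [-1, -0.65, 0.55, 0, 0, 0, 0], [-1, -0.65, 0.55, 0, 0, 0, 0], [-1, -0.65, 0.55, 0, 0, 0, 0], [-1, -0.65, 0.55, 0, 0, 0, 0]],
])

```text
clock: 1.4
tool_pos: [0.5015, 0.1968, 0.3406]
eef_rot: [0.71, 0.704, -0.001, 0.002]
contact_force: [-0.2, 0.1, -0.1]
opening: 0.999
```

```bash
cat > snap.py <<'E'
import sys,json
from h import *
st()
for a in sys.argv[2:]:
    m=vision.camera_model(a); im=vision.snapshot(a)
    cv2.imwrite(f'pics/{a}_{sys.argv[1]}.png',im[:,:,::-1]); json.dump({k:(v.tolist() if hasattr(v,'tolist') else v) for k,v in m.items()},open(f'pics/{a}_{sys.argv[1]}.json','w'))
E
cat >> h.py <<'E'
def load(n):
    import json; m=json.load(open(f'pics/{n}.json')); m['world_to_cam']=np.array(m['world_to_cam']); return m
E
python3 snap.py 1 wrist
```

```text
t 1.4 p [0.5015 0.1968 0.3406] x [ 0.009  1.    -0.005] z [ 0.001 -0.005 -1.   ] F [-0.2  0.1 -0.1] op 0.999 q [-0.3   0.46 -0.26  1.68  0.14  1.02  0.96]
```

View pics/wrist_1.png

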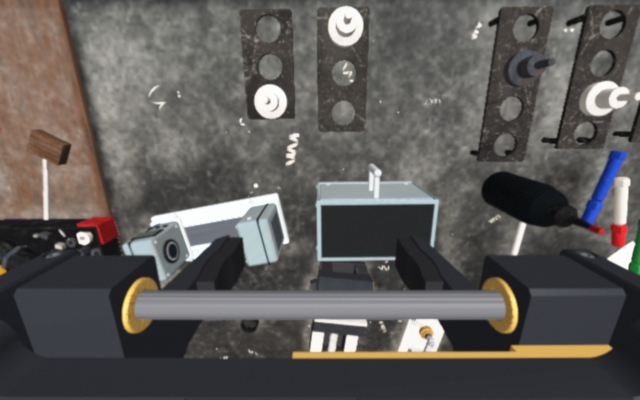

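The wrist view shows the case with its front edge around (317–438,200) and the handle at (375,180). The gauge bed runs from (150,220) to (285,195). I'll zoom in.

```bash
python3 -c "
from h import *
crop('pics/wrist_1.png','pics/w1a.png',305,155,455,270,5)
crop('pics/wrist_1.png','pics/w1b.png',110,180,300,280,4)"
```

```text
(no output)
```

View pics/w1a.png

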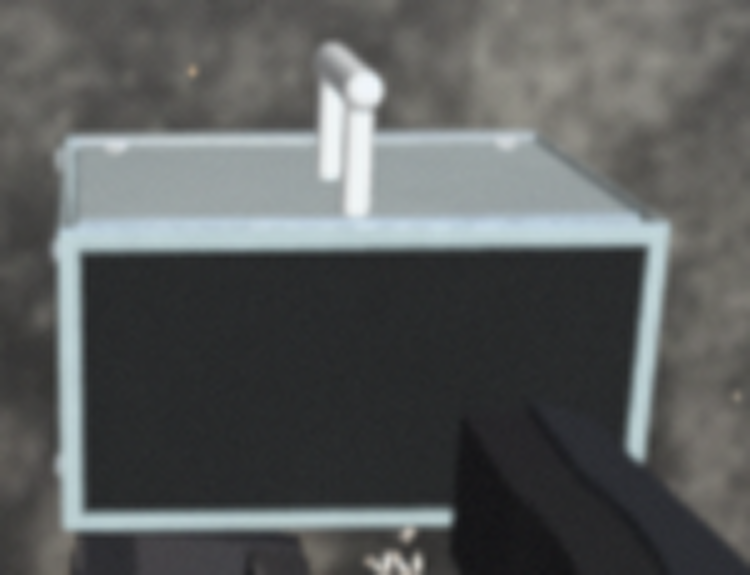

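View pics/w1b.png

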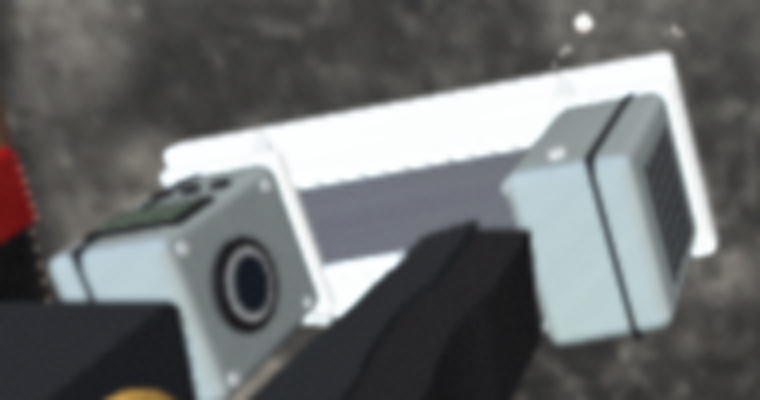

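```bash
cat > m2.py <<'E'
from h import *
np.set_printoptions(precision=4,suppress=True)
w=load('wrist_1');T=vision.camera_model('top');S=vision.camera_model('scene')
a=lambda L:np.array(L)/5.+[305,155]-0.4
b=lambda L:np.array(L)/4.+[110,180]-0.4
P=onz(w,a([(57,230),(668,222),(68,530)]),.124);print('roof',P,np.linalg.norm(P[0]-P[1]),np.linalg.norm(P[0]-P[2]))
print('bar top',onz(w,a([(365,88)]),.113), 'foot', onz(w,a([(358,213)]),.113))
print('base front corners z0',onz(w,a([(66,137),(535,133)]),.003))
B=onz(w,b([(163,150),(673,52),(716,250)]),.018);print('bed',B,np.linalg.norm(B[0]-B[1]),np.linalg.norm(B[2]-B[1]))
d=B[1]-B[0];print('yaw',np.degrees(np.arctan2(-d[0],d[1])))
E
python3 m2.py
```

```text
roof [[0.5363 0.1906 0.124 ]
 [0.5354 0.3574 0.124 ]
 [0.6279 0.1927 0.124 ]] 0.16675473014307346 0.09162468953084371
bar top [[0.4997 0.2751 0.113 ]] foot [[0.5352 0.275  0.113 ]]
base front corners z0 [[0.5376 0.1919 0.003 ]
 [0.5375 0.3592 0.003 ]]
bed [[ 0.5964 -0.1111  0.018 ]
 [ 0.5526  0.1219  0.018 ]
 [ 0.6475  0.1368  0.018 ]] 0.2370543421386684 0.09601357720891446
yaw 10.646584255038585
```

```bash
python3 -c "
from h import *
delta([.5005,.275,.19],tool(np.pi/2));delta([.5005,.275,.100],tool(np.pi/2))
for th in np.arange(0,.70,.065):
  o=39*np.cos(th)+84*np.sin(th);u=84*np.cos(th)-39*np.sin(th);print(round(th,3),round(-(o-39)/300,3),round((84-u)/300,3),round(-th/np.pi,3))
"
```

```text
shift [ 0.2555 -0.0011  0.5012] turn [-0.0001  0.001  -0.002 ] | mm [ 76.6  -0.3 150.4] deg [-0.   0.2 -0.4] rows 2.7
shift [ 0.2564 -0.001   0.8012] turn [-0.0001  0.001  -0.002 ] | mm [ 76.9  -0.3 240.4] deg [-0.   0.2 -0.4] rows 4.0
0.0 -0.0 0.0 -0.0
0.065 -0.018 0.009 -0.021
0.13 -0.035 0.019 -0.041
0.195 -0.052 0.03 -0.062
0.26 -0.068 0.043 -0.083
0.325 -0.083 0.056 -0.103
0.39 -0.097 0.07 -0.124
0.455 -0.11 0.086 -0.145
0.52 -0.122 0.102 -0.166
0.585 -0.133 0.118 -0.186
0.65 -0.143 0.136 -0.207
```

Call:
play_rows([
  [[-0.1, 0.256, -0.001, 0.2, 0, 0.001, -0.002], [-0.1, 0.256, -0.001, 0.4, 0, 0.001, -0.002], [-0.1, 0.256, -0.001, 0.5, 0, 0.001, -0.002], [-0.1, 0.256, -0.001, 0.5, 0, 0.001, -0.002], [-0.1, 0.256, -0.001, 0.5, 0, 0.001, -0.002]],
])

```text
clock: 2.08
tool_pos: [0.5008, 0.2764, 0.1921]
eef_rot: [0.707, 0.708, 0.001, 0.0]
contact_force: [0.2, 0.3, 0.3]
opening: 0.552
```

```bash
python3 snap.py 2 wrist; python3 -c "
from h import *
delta([.5005,.275,.100],tool(np.pi/2))
m=load('wrist_2');print(proj(m,[[.5005,.275,.113],[.536,.275,.124]]))"
```

```text
t 2.08 p [0.5008 0.2764 0.1921] x [-0.001  1.     0.001] z [ 0.002  0.001 -1.   ] F [0.2 0.3 0.3] op 0.552 q [-0.45  0.68 -0.22  1.78  0.22  0.71  0.78]
shift [-0.0047 -0.0042  0.309 ] turn [ 0.001  -0.0007  0.0001] | mm [-1.4 -1.3 92.7] deg [ 0.2 -0.1  0. ] rows 1.5
[[317.84445529 206.94258125]
 [317.82506948 250.32691325]]
```

View pics/wrist_2.png

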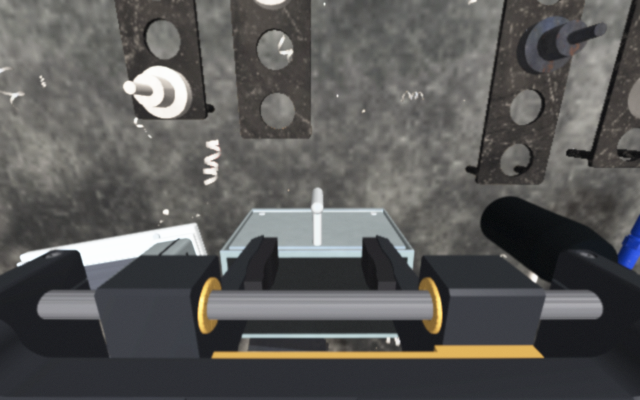

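The bar's top end is at (318,208), and the prediction was (318,207). Before descending I'll check the clearance to the black bottle on the right.

```bash
python3 -c "
from h import *
m=load('wrist_1');print(onz(m,[(500,192),(483,185)],0.0))
m=load('wrist_2');print(onz(m,[(483,215),(505,200)],0.0))
t=vision.camera_model('top');print(onz(t,[(178,208),(182,200)],0.0),onz(t,[(184,200)],.2))"
```

```text
[[0.55959229 0.52240913 0.        ]
 [0.54628415 0.48943384 0.        ]]
[[0.54801137 0.48929963 0.        ]
 [0.52765589 0.51411666 0.        ]]
[[0.53748116 0.55001565 0.        ]
 [0.56868892 0.53543159 0.        ]] [[0.53135902 0.46460109 0.2       ]]
```

Call:
play_rows([
  [[-0.1, -0.005, -0.004, 0.1, 0, 0, 0], [-0.1, -0.005, -0.004, 0.2, 0, 0, 0], [-0.1, -0.005, -0.004, 0.309, 0, 0, 0], [-0.1, -0.005, -0.004, 0.309, 0, 0, 0], [0.2, -0.005, -0.004, 0.309, 0, 0, 0]],
])

```text
clock: 2.75
tool_pos: [0.5019, 0.2756, 0.1022]
eef_rot: [0.707, 0.707, 0.004, 0.001]
contact_force: [0.5, -1.1, 1.4]
opening: 0.457
```

```bash
python3 snap.py 3 wrist; python3 -c "
from h import *
delta([.5005,.275,.100],tool(np.pi/2))"
```

```text
t 2.75 p [0.5019 0.2756 0.1022] x [0.    1.    0.004] z [ 0.006  0.004 -1.   ] F [ 0.5 -1.1  1.4] op 0.457 q [-0.48  0.81 -0.18  1.84  0.27  0.5   0.73]
shift [-0.0023 -0.005   0.0076] turn [ 0.002  -0.0014 -0.    ] | mm [-0.7 -1.5  2.3] deg [ 0.4 -0.2 -0. ] rows 0.0
```

View pics/wrist_3.png

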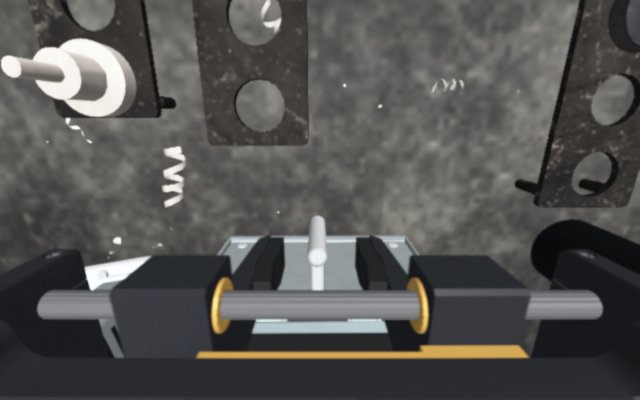

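The bar at (318,250) sits between the fingers, and the bottle at y≈0.49 is clear. I'll close on it.

Call:
play_rows([
  [[0.6, -0.002, -0.005, 0.008, 0.002, 0, 0], [1, -0.002, -0.005, 0.008, 0.002, 0, 0], [1, -0.002, -0.005, 0.008, 0.002, 0, 0], [1, -0.002, -0.005, 0.008, 0.002, 0, 0], [1, -0.002, -0.005, 0.008, 0.002, 0, 0]],
], force=25)

```text
clock: 3.42
tool_pos: [0.5008, 0.2741, 0.1003]
eef_rot: [0.707, 0.707, 0.001, -0.001]
contact_force: [-1.3, -3.5, 5.7]
opening: 0.113
```

Call:
play_rows([
  [[1, 0, -0.018, 0.009, -0.021, 0, 0], [1, 0, -0.035, 0.019, -0.041, 0, 0], [1, 0, -0.052, 0.03, -0.062, 0, 0], [1, 0, -0.068, 0.043, -0.083, 0, 0], [1, 0, -0.083, 0.056, -0.103, 0, 0]],
])

```text
clock: 4.05
tool_pos: [0.4743, 0.2734, 0.0842]
eef_rot: [0.702, 0.703, 0.071, 0.085]
contact_force: [23.0, 20.9, -20.7]
opening: 0.11
```

```bash
python3 -c "
from h import *
st()
for th in [.39,.455,.52,.585,.65,.67]:
  o=.039*np.cos(th)+.084*np.sin(th);u=.084*np.cos(th)-.039*np.sin(th);delta([.5395-o,.2745,.0163+u],tool(np.pi/2,th))"
```

```text
t 4.05 p [0.4743 0.2734 0.0842] x [ 0.001  1.    -0.02 ] z [ 0.219 -0.02  -0.976] F [ 23.   20.9 -20.7] op 0.11 q [-0.75  0.81  0.08  2.1   0.89  0.13 -0.01]
shift [ 0.0041 -0.0126  0.0143] turn [-0.0539  0.0062  0.0017] | mm [ 1.2 -3.8  4.3] deg [-9.7  1.1  0.3] rows 0.9
shift [ 0.0044 -0.0288  0.0262] turn [-0.0746  0.0061  0.0019] | mm [ 1.3 -8.6  7.9] deg [-13.4   1.1   0.3] rows 1.3
shift [ 0.0047 -0.0441  0.0392] turn [-0.0953  0.0061  0.0021] | mm [  1.4 -13.2  11.8] deg [-17.2   1.1   0.4] rows 1.6
shift [ 0.005  -0.0586  0.0531] turn [-0.116   0.006   0.0023] | mm [  1.5 -17.6  15.9] deg [-20.9   1.1   0.4] rows 2.0
shift [ 0.0054 -0.0721  0.0679] turn [-0.1367  0.0059  0.0025] | mm [  1.6 -21.6  20.4] deg [-24.6   1.1   0.4] rows 2.3
shift [ 0.0055 -0.076   0.0727] turn [-0.143   0.0059  0.0025] | mm [  1.6 -22.8  21.8] deg [-25.7   1.1   0.5] rows 2.4
```

```bash
python3 -c "
from h import *
st()
for th in [.39,.45,.51,.57,.62,.66]:
  o=.039*np.cos(th)+.084*np.sin(th);u=.084*np.cos(th)-.039*np.sin(th);delta([.5395-o,.2745,.0163+u],tool(np.pi/2,.2))"
```

```text
t 4.05 p [0.4743 0.2734 0.0842] x [ 0.001  1.    -0.02 ] z [ 0.219 -0.02  -0.976] F [ 23.   20.9 -20.7] op 0.11 q [-0.75  0.81  0.08  2.1   0.89  0.13 -0.01]
shift [ 0.0041 -0.0126  0.0143] turn [0.0066 0.0063 0.0011] | mm [ 1.2 -3.8  4.3] deg [1.2 1.1 0.2] rows 0.2
shift [ 0.0044 -0.0276  0.0253] turn [0.0066 0.0063 0.0011] | mm [ 1.3 -8.3  7.6] deg [1.2 1.1 0.2] rows 0.2
shift [ 0.0047 -0.0418  0.0371] turn [0.0066 0.0063 0.0011] | mm [  1.4 -12.5  11.1] deg [1.2 1.1 0.2] rows 0.3
shift [ 0.005  -0.0553  0.0498] turn [0.0066 0.0063 0.0011] | mm [  1.5 -16.6  14.9] deg [1.2 1.1 0.2] rows 0.4
shift [ 0.0052 -0.066   0.061 ] turn [0.0066 0.0063 0.0011] | mm [  1.6 -19.8  18.3] deg [1.2 1.1 0.2] rows 0.4
shift [ 0.0054 -0.0741  0.0703] turn [0.0066 0.0063 0.0011] | mm [  1.6 -22.2  21.1] deg [1.2 1.1 0.2] rows 0.5
```

Call:
play_rows([
  [[1, 0.004, -0.012, 0.014, 0.02, 0.006, 0], [1, 0.004, -0.026, 0.027, 0.035, 0.006, 0], [1, 0.005, -0.04, 0.038, 0.05, 0.006, 0], [1, 0.005, -0.055, 0.05, 0.05, 0.006, 0], [1, 0.005, -0.055, 0.05, 0.05, 0.006, 0]],
], force=18)

```text
clock: 4.68
tool_pos: [0.4603, 0.2739, 0.0658]
eef_rot: [0.706, 0.707, 0.021, 0.023]
contact_force: [-4.1, -1.9, 2.8]
opening: 0.113
```

```bash
python3 -c "
from h import *
st()
for th in [.62,.66]:
  o=.039*np.cos(th)+.084*np.sin(th);u=.084*np.cos(th)-.039*np.sin(th);delta([.5395-o,.2745,.0163+u],tool(np.pi/2,.05))"; python3 snap.py 4 wrist scene
```

```text
t 4.67 p [0.4603 0.2739 0.0658] x [-0.002  1.    -0.003] z [ 0.062 -0.002 -0.998] F [-4.1 -1.9  2.8] op 0.113 q [-0.48  0.85 -0.27  2.01  0.77  0.35  0.18]
shift [ 0.0021 -0.0052  0.0122] turn [0.0037 0.0008 0.0006] | mm [ 0.6 -1.5  3.7] deg [0.7 0.1 0.1] rows 0.1
shift [ 0.0022 -0.0117  0.0227] turn [0.0037 0.0008 0.0006] | mm [ 0.7 -3.5  6.8] deg [0.7 0.1 0.1] rows 0.1
t 4.67 p [0.4603 0.2739 0.0658] x [-0.002  1.    -0.003] z [ 0.062 -0.002 -0.998] F [-4.1 -1.9  2.8] op 0.113 q [-0.48  0.85 -0.27  2.01  0.77  0.35  0.18]
```

View pics/wrist_4.png

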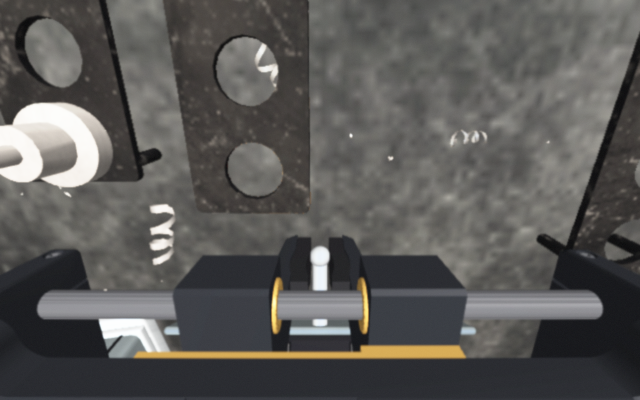

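The bar at (320,255) is still between the pads and the front is at about 0.58 rad. I'll pull the rest of the way.

Call:
play_rows([
  [[1, 0.002, -0.005, 0.012, 0.003, 0, 0], [1, 0.002, -0.012, 0.023, 0.003, 0, 0], [1, 0.002, -0.015, 0.028, 0.003, 0, 0], [1, 0.002, -0.015, 0.028, 0.003, 0, 0], [1, 0.002, -0.015, 0.028, 0.003, 0, 0]],
])

```text
clock: 5.4
tool_pos: [0.4553, 0.2739, 0.0571]
eef_rot: [0.706, 0.708, 0.016, 0.02]
contact_force: [-4.2, -2.7, 4.8]
opening: 0.114
```

```bash
python3 snap.py 5 scene; python3 -c "
from h import *
p=get_state()['tool_pos'];print(np.arctan2(.5395-p[0],p[2]-.0163)-np.arctan2(39,84))
crop('pics/scene_5.png','pics/s5c.png',240,130,400,250,5)"
```

```text
t 5.4 p [0.4553 0.2739 0.0571] x [-0.003  1.    -0.004] z [ 0.051 -0.004 -0.999] F [-4.2 -2.7  4.8] op 0.114 q [-0.49  0.86 -0.27  2.01  0.78  0.34  0.17]
0.6853063917360229
```

View pics/s5c.png

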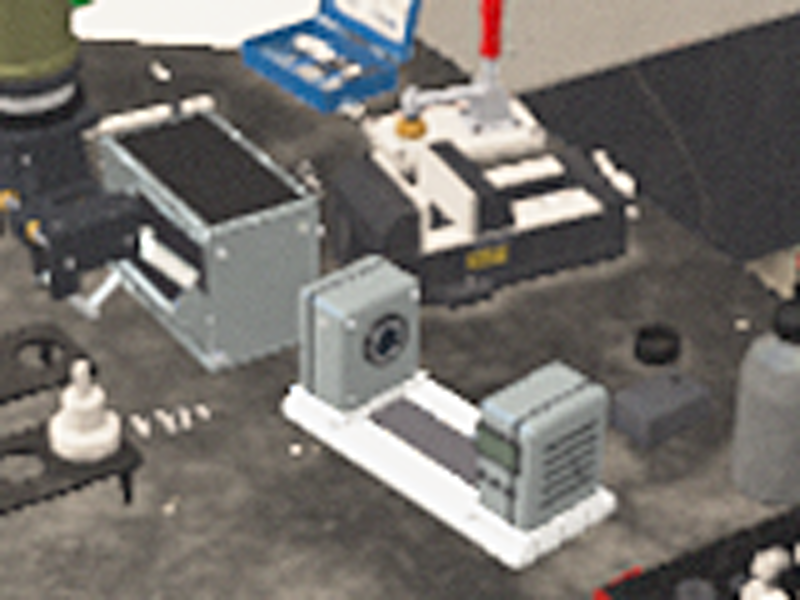

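The front is fully open. I'll release the handle, rise and look into the rack.

Call:
play_rows([
  [[0.2, 0, 0, 0, 0, 0, 0], [0, 0, 0, 0, 0, 0, 0], [0, 0, 0, -0.2, 0, 0, 0], [0, 0, 0, -0.4, 0, 0, 0], [0, 0, 0, -0.6, 0, 0, 0]],
])

```text
clock: 6.08
tool_pos: [0.4464, 0.2749, 0.2387]
eef_rot: [0.706, 0.708, 0.017, 0.019]
contact_force: [1.1, 0.2, -0.6]
opening: 0.501
```

```bash
python3 snap.py 6 wrist scene; python3 -c "
from h import *
crop('pics/scene_6.png','pics/s6c.png',240,130,400,250,5)"
```

```text
t 6.08 p [0.4464 0.2749 0.2387] x [-0.002  1.    -0.004] z [ 0.051 -0.003 -0.999] F [ 1.1  0.2 -0.6] op 0.501 q [-0.3   0.58 -0.57  1.89  0.5   0.77  0.41]
```

View pics/wrist_6.png

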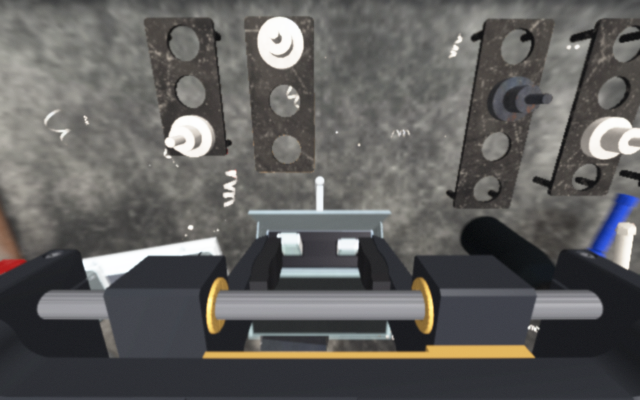

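View pics/s6c.png

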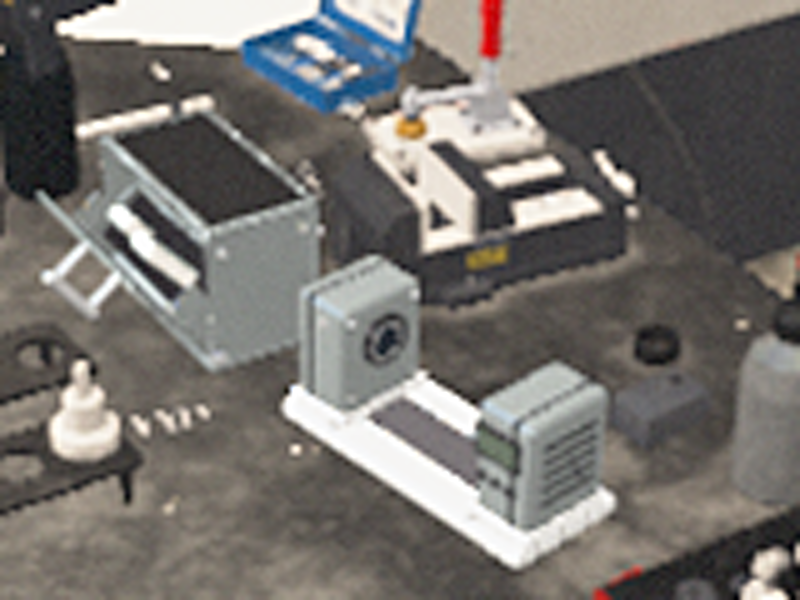

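```bash
cat >> h.py <<'E'
HX,HY,HZ=.5395,.275,.0163
def door(th,out,up,y):
    o=out*np.cos(th)+up*np.sin(th);u=up*np.cos(th)-out*np.sin(th);return np.array([HX-o,HY+y,HZ+u])
E
python3 -c "
from h import *
crop('pics/wrist_6.png','pics/w6c.png',240,190,400,290,5)
m=load('wrist_6');s=load('scene_6');t=vision.camera_model('top')
for y in(.035,-.035):
  for L in(.046,.070):
    P=[door(.65,-.030,.016+L,y+a) for a in(-.012,.012)];print(y,L,np.round((proj(m,P)-[240,190])*5),np.round((proj(s,P)-[240,130])*5))
print((proj(m,[door(.65,.004,.1,-.079),door(.65,.004,.1,.079)])-[240,190])*5)"
```

```text
0.035 0.046 [[495. 268.]
 [594. 268.]] [[122. 219.]
 [108. 205.]]
0.035 0.07 [[502. 251.]
 [609. 251.]] [[103. 202.]
 [ 89. 188.]]
-0.035 0.046 [[205. 267.]
 [304. 267.]] [[166. 261.]
 [151. 246.]]
-0.035 0.07 [[191. 250.]
 [297. 250.]] [[147. 244.]
 [132. 229.]]
[[ 45.75362911  86.70684831]
 [755.11539074  88.93593123]]
```

View pics/w6c.png

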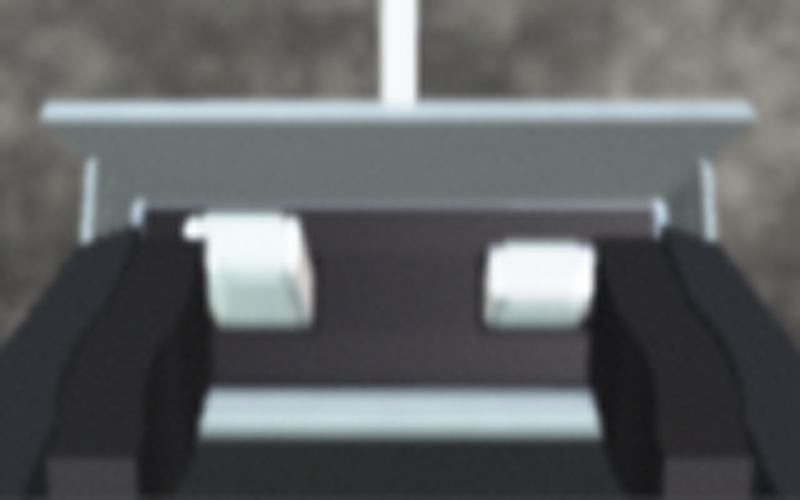

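The tall glass is in the right (-y) pocket at (244,245) in the crop, and the short one is on the left. I'll approach along the slope with a tool tilt of 0.35 rad.

```bash
python3 -c "
from h import *
g=door(.645,-.03,.072,-.035);p=door(.645,-.03,.072+.08,-.035);print(g,p)
delta(p,tool(np.pi/2,.35))"
```

```text
[0.52018671 0.24       0.09187114] [0.47209083 0.24       0.15579912]
shift [-0.1281  0.0598  0.2938] turn [-0.0922 -0.0014  0.0004] | mm [-38.4  18.   88.1] deg [-16.6  -0.3   0.1] rows 1.6
```

Call:
play_rows([
  [[0, -0.06, 0.03, 0.1, -0.04, 0, 0], [0, -0.128, 0.06, 0.2, -0.07, -0.001, 0], [0, -0.128, 0.06, 0.294, -0.092, -0.001, 0], [0, -0.128, 0.06, 0.294, -0.092, -0.001, 0], [0, -0.128, 0.06, 0.294, -0.092, -0.001, 0]],
])

```text
clock: 6.8
tool_pos: [0.4712, 0.2404, 0.1545]
eef_rot: [0.695, 0.698, 0.122, 0.122]
contact_force: [0.0, -0.5, 0.4]
opening: 0.502
```

```bash
python3 snap.py 7 wrist; python3 -c "
from h import *
for s in(.04,.02,0):delta(door(.645,-.03,.072+s,-.035),tool(np.pi/2,.35))
crop('pics/wrist_7.png','pics/w7c.png',240,190,400,290,5)
m=load('wrist_7')
P=[door(.65,-.030+b,.016+.07,-.035+a) for a in(-.012,.012) for b in(-.007,.007)];print(np.round((proj(m,P)-[240,190])*5))
"
```

```text
t 6.8 p [0.4712 0.2404 0.1545] x [-0.004  1.    -0.001] z [ 0.341  0.001 -0.94 ] F [ 0.  -0.5  0.4] op 0.502 q [-0.7   0.65  0.    2.23  1.62  0.22 -0.71]
shift [-0.0013  0.0471  0.1235] turn [-0.0012 -0.0003  0.0012] | mm [-0.4 14.1 37.1] deg [-0.2 -0.   0.2] rows 0.6
shift [-0.0015  0.0667  0.1873] turn [-0.0012 -0.0003  0.0012] | mm [-0.4 20.  56.2] deg [-0.2 -0.   0.2] rows 1.0
shift [-0.0016  0.0864  0.251 ] turn [-0.0012 -0.0003  0.0012] | mm [-0.5 25.9 75.3] deg [-0.2 -0.   0.2] rows 1.3
[[322. 279.]
 [322. 193.]
 [468. 279.]
 [468. 194.]]
```

View pics/w7c.png

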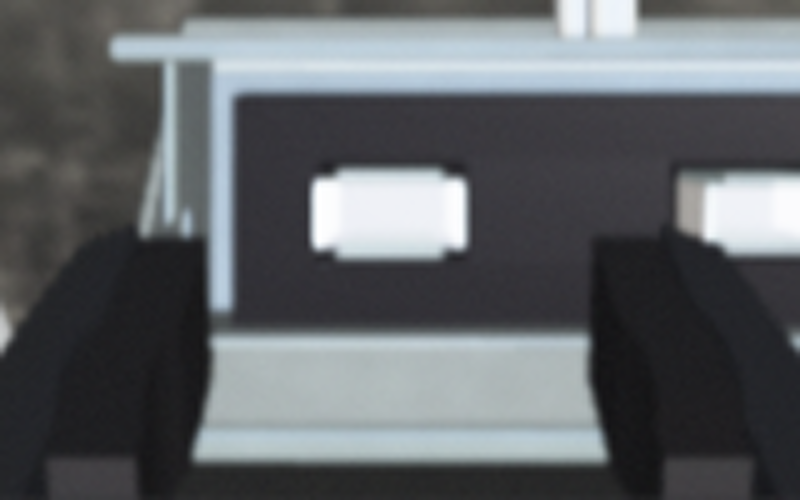

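```bash
python3 -c "
from h import *
m=load('wrist_7')
for th in (.55,.6,.65,.68):
  P=[door(th,.004,.1,-.079),door(th,.001,.1,-.079),door(th,.034,.097,0),door(th,-.03,.086,-.047),door(th,-.03,.086,-.023),door(th,-.03,.062,.023)];print(th,np.round((proj(m,P)-[240,190])*5).tolist())
  # horizontal distance cam depth
W=m['world_to_cam']
print((W[:3,:3]@door(.65,-.03,.086,-.035)+W[:3,3]))
"
```

```text
0.55 [[110.0, 90.0], [110.0, 110.0], [622.0, -103.0], [323.0, 284.0], [467.0, 285.0], [710.0, 252.0]]
0.6 [[110.0, 58.0], [110.0, 77.0], [621.0, -134.0], [322.0, 261.0], [467.0, 261.0], [712.0, 237.0]]
0.65 [[110.0, 26.0], [110.0, 45.0], [619.0, -164.0], [322.0, 236.0], [468.0, 237.0], [714.0, 222.0]]
0.68 [[111.0, 6.0], [110.0, 26.0], [618.0, -181.0], [321.0, 221.0], [468.0, 221.0], [716.0, 212.0]]
[-0.00045596 -0.02954927 -0.22792103]
```

View pics/wrist_7.png

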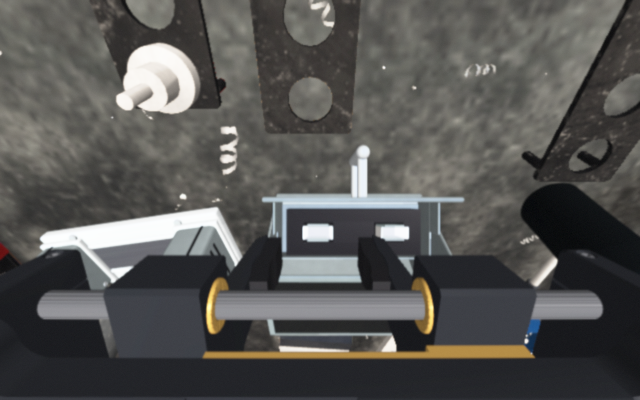

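```bash
python3 -c "
from h import *
g=cv2.imread('pics/wrist_7.png',0)
print(g[228:246:3,298:340].tolist()[2]);print(g[232,372:414].tolist());print(g[220:246,318].tolist())
m=load('wrist_7')
for L,y in((.07,-.035),(.046,.035)):
  P=[door(.70,-.030,.016+L,y+a) for a in(-.012,.012)];print(np.round(proj(m,P),1).tolist())"
```

```text
[53, 51, 51, 64, 177, 251, 253, 252, 252, 249, 243, 240, 240, 240, 240, 240, 240, 240, 239, 240, 239, 239, 240, 240, 239, 240, 240, 239, 240, 240, 243, 248, 251, 250, 236, 139, 64, 57, 57, 59, 57, 58]
[62, 59, 58, 107, 153, 164, 164, 165, 191, 237, 247, 243, 241, 241, 241, 241, 241, 241, 241, 241, 241, 242, 246, 250, 251, 251, 251, 251, 251, 251, 251, 251, 251, 251, 252, 252, 228, 122, 65, 63, 62, 63]
[57, 52, 57, 107, 179, 219, 228, 237, 240, 240, 240, 240, 240, 240, 239, 238, 235, 230, 224, 217, 205, 151, 79, 52, 51, 50]
[[304.3, 232.1], [333.7, 232.2]]
[[383.2, 231.0], [409.8, 231.1]]
```

```bash
python3 -c "
from h import *
for s in(.04,.02,0):p=door(.69,-.03,.072+s,-.036);print(p);delta(p,tool(np.pi/2,.36))
"
```

```text
[0.49134522 0.239      0.12177567]
shift [-0.0046  0.0297  0.1246] turn [-0.0044 -0.0003  0.0012] | mm [-1.4  8.9 37.4] deg [-0.8 -0.   0.2] rows 0.6
[0.50407596 0.239      0.10635075]
shift [-0.0047  0.0522  0.1873] turn [-0.0044 -0.0003  0.0012] | mm [-1.4 15.7 56.2] deg [-0.8 -0.   0.2] rows 0.9
[0.5168067  0.239      0.09092583]
shift [-0.0049  0.0747  0.2501] turn [-0.0044 -0.0003  0.0012] | mm [-1.5 22.4 75. ] deg [-0.8 -0.   0.2] rows 1.3
```

Call:
play_rows([
  [[0, -0.005, 0.015, 0.06, -0.002, 0, 0], [0, -0.005, 0.03, 0.125, -0.004, 0, 0.001], [0, -0.005, 0.052, 0.187, -0.004, 0, 0.001], [0, -0.005, 0.075, 0.25, -0.004, 0, 0.001], [0, -0.005, 0.075, 0.25, -0.004, 0, 0.001]],
])

```text
clock: 7.48
tool_pos: [0.5175, 0.2384, 0.0898]
eef_rot: [0.696, 0.696, 0.126, 0.126]
contact_force: [0.6, 0.4, 0.4]
opening: 0.5
```

```bash
python3 snap.py 8 wrist scene; python3 -c "
from h import *
p=door(.69,-.03,.072,-.036);delta(p,tool(np.pi/2,.36))
crop('pics/wrist_8.png','pics/w8c.png',240,190,400,290,5)
crop('pics/scene_8.png','pics/s8c.png',240,130,320,210,7)
"
```

```text
t 7.47 p [0.5175 0.2384 0.0898] x [ 0.001  1.    -0.   ] z [ 0.35  -0.    -0.937] F [0.6 0.4 0.4] op 0.5 q [-0.54  0.81 -0.14  2.16  1.92  0.33 -0.95]
shift [0.0003 0.0008 0.0002] turn [-0.0007 -0.0002  0.0002] | mm [0.1 0.2 0.1] deg [-0.1 -0.   0. ] rows 0.0
```

View pics/w8c.png

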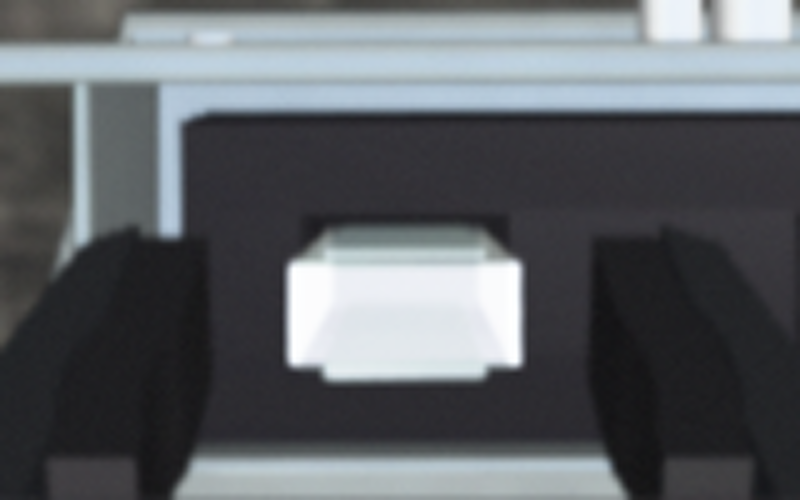

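View pics/s8c.png

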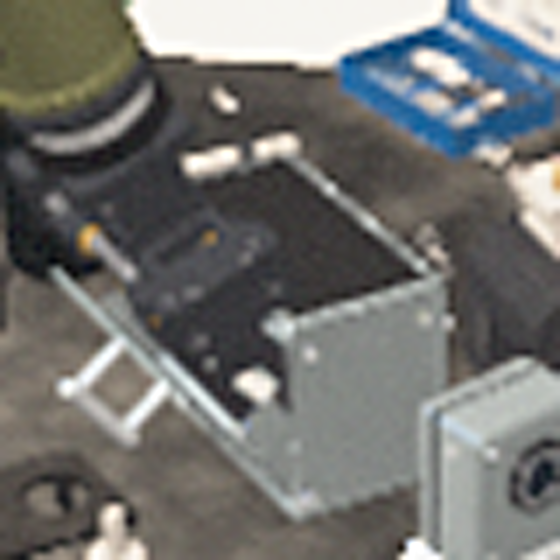

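```bash
python3 -c "
from h import *
m=load('wrist_8');s=get_state();Rt=R.from_quat(s['eef_rot']).as_matrix();p=s['tool_pos']
for z in(-.02,-.014,0,.019):
  print(z,np.round((proj(m,[p+Rt@[x,y,z] for x,y in((-.012,0),(.012,0),(0,-.009),(0,.009))])-[240,190])*5).tolist())
# hypothesised glass top for tilt .70
for th in (.65,.7):
  P=[door(th,-.03+b,.086,-.036+a) for a in(-.012,.012) for b in(-.007,.007)];print(np.round((proj(m,P)-[240,190])*5).tolist())
"
```

```text
-0.02 [[287.0, 386.0], [522.0, 386.0], [404.0, 306.0], [404.0, 463.0]]
-0.014 [[291.0, 357.0], [517.0, 357.0], [404.0, 280.0], [404.0, 431.0]]
0 [[300.0, 297.0], [507.0, 297.0], [403.0, 226.0], [403.0, 367.0]]
0.019 [[310.0, 231.0], [496.0, 231.0], [403.0, 165.0], [403.0, 294.0]]
[[292.0, 413.0], [292.0, 282.0], [517.0, 412.0], [517.0, 281.0]]
[[291.0, 376.0], [292.0, 242.0], [518.0, 375.0], [518.0, 242.0]]
```

The glass is centred between the fingers and its position matches the model. I'll close on it.

Call:
play_rows([
  [[0.4, 0.001, 0, 0, 0, 0, 0], [1, 0.001, 0, 0, 0, 0, 0], [1, 0.001, 0, 0, 0, 0, 0], [1, 0.001, 0, 0, 0, 0, 0], [1, 0.001, 0, 0, 0, 0, 0]],
], force=25)

```text
clock: 8.2
tool_pos: [0.5163, 0.2395, 0.0911]
eef_rot: [0.695, 0.696, 0.126, 0.125]
contact_force: [-2.6, 0.3, 5.5]
opening: 0.27
```

```bash
python3 -c "
from h import *
st()
p=get_state()['tool_pos'];a=np.array([-np.sin(.66),0,np.cos(.66)])
for s in(.01,.02,.03,.045,.065,.1):delta(p+a*s,tool(np.pi/2,.36))
"
```

```text
t 8.2 p [0.5163 0.2395 0.0911] x [-0.001  1.     0.001] z [ 0.35   0.001 -0.937] F [-2.6  0.3  5.5] op 0.27 q [-0.55  0.8  -0.14  2.16  1.92  0.33 -0.95]
shift [ 0.0001 -0.0099 -0.0318] turn [-0.0007 -0.0004  0.0003] | mm [ 0.  -3.  -9.5] deg [-0.1 -0.1  0.1] rows 0.2
shift [ 0.0001 -0.0198 -0.0636] turn [-0.0007 -0.0004  0.0003] | mm [  0.   -6.  -19.1] deg [-0.1 -0.1  0.1] rows 0.3
shift [ 0.0002 -0.0298 -0.0955] turn [-0.0007 -0.0004  0.0003] | mm [  0.   -8.9 -28.6] deg [-0.1 -0.1  0.1] rows 0.5
shift [ 0.0002 -0.0446 -0.1432] turn [-0.0007 -0.0004  0.0003] | mm [  0.1 -13.4 -43. ] deg [-0.1 -0.1  0.1] rows 0.7
shift [ 0.0003 -0.0645 -0.2068] turn [-0.0007 -0.0004  0.0003] | mm [  0.1 -19.3 -62.1] deg [-0.1 -0.1  0.1] rows 1.0
shift [ 0.0005 -0.0992 -0.3182] turn [-0.0007 -0.0004  0.0003] | mm [  0.2 -29.8 -95.5] deg [-0.1 -0.1  0.1] rows 1.6
```

Call:
play_rows([
  [[1, 0, -0.01, -0.032, 0, 0, 0], [1, 0, -0.02, -0.064, 0, 0, 0], [1, 0, -0.03, -0.096, 0, 0, 0], [1, 0, -0.045, -0.143, 0, 0, 0], [1, 0, -0.065, -0.207, 0, 0, 0]],
])

```text
clock: 8.82
tool_pos: [0.4756, 0.2393, 0.1432]
eef_rot: [0.695, 0.696, 0.126, 0.125]
contact_force: [-0.6, 0.2, -1.7]
opening: 0.269
```

Call:
play_rows([
  [[1, 0, -0.1, -0.1, 0, 0, 0], [1, 0, -0.2, -0.2, 0, 0, 0], [1, 0, -0.25, -0.25, 0, 0, 0], [1, 0, -0.25, -0.25, 0, 0, 0], [1, 0, -0.25, -0.25, 0, 0, 0]],
])

```text
clock: 9.45
tool_pos: [0.3804, 0.2394, 0.1872]
eef_rot: [0.696, 0.696, 0.127, 0.126]
contact_force: [-0.3, 0.1, -0.6]
opening: 0.266
```

```bash
python3 snap.py 9 wrist scene; python3 -c "
from h import *
crop('pics/wrist_9.png','pics/w9c.png',240,190,400,290,5)
crop('pics/scene_9.png','pics/s9c.png',190,80,320,210,4.5)
"
```

```text
t 9.45 p [0.3804 0.2394 0.1872] x [-0.     1.     0.001] z [ 0.351  0.001 -0.936] F [-0.3  0.1 -0.6] op 0.266 q [-0.79  0.53 -0.11  2.41  1.67  0.33 -0.94]
```

View pics/w9c.png

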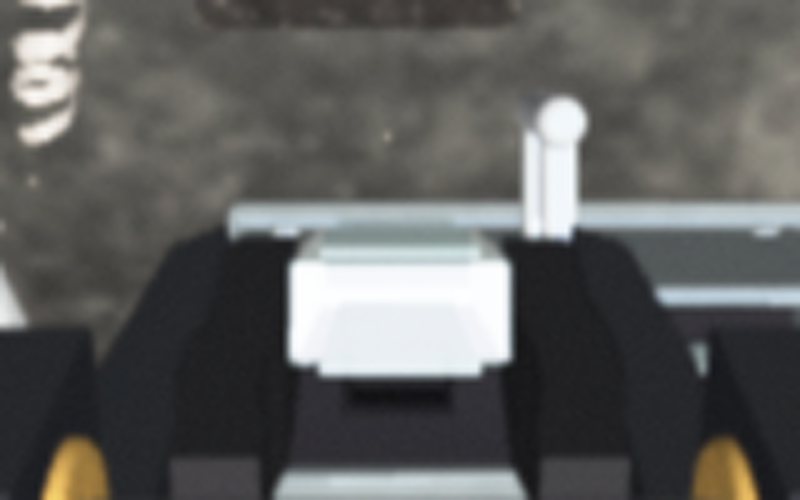

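View pics/s9c.png

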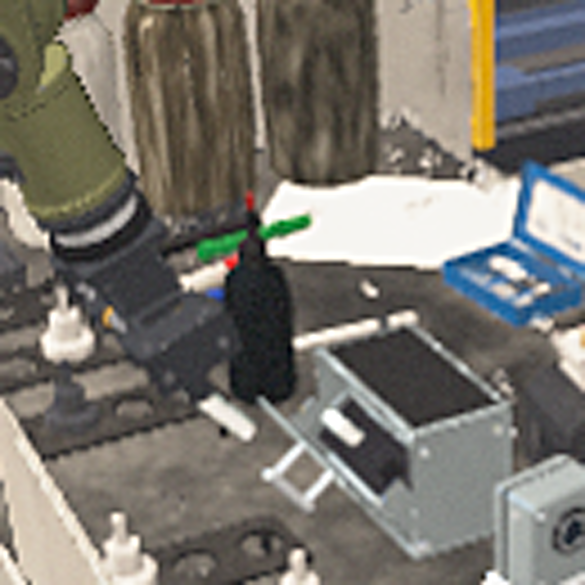

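The glass is held by its frosted sides, and the short glass is still in the rack. In free space I'll turn the jaws to world x with the glass upright (tool tilt about -0.33).

```bash
python3 -c "
from h import *
delta([.40,.22,.24],tool(np.pi/2,0))
delta([.40,.22,.24],tool(np.pi/4,-.1))
delta([.40,.22,.24],tool(0,-.33))
"
```

```text
shift [-0.0634  0.1237 -0.1428] turn [ 0.114  -0.0003 -0.0002] | mm [-19.   37.1 -42.8] deg [20.5 -0.  -0. ] rows 1.9
shift [-0.0634  0.1237 -0.1428] turn [ 0.1381 -0.0327  0.2498] | mm [-19.   37.1 -42.8] deg [24.9 -5.9 45. ] rows 4.8
shift [-0.0634  0.1237 -0.1428] turn [ 0.1712 -0.0074  0.5079] | mm [-19.   37.1 -42.8] deg [30.8 -1.3 91.4] rows 9.0
```

Call:
play_rows([
  [[1, 0, 0.05, -0.1, 0.055, 0, 0], [1, -0.063, 0.12, -0.143, 0.11, 0, 0.02], [1, -0.063, 0.124, -0.143, 0.12, -0.01, 0.08], [1, -0.063, 0.124, -0.143, 0.125, -0.02, 0.14], [1, -0.063, 0.124, -0.143, 0.13, -0.03, 0.2]],
], force=35)

```text
clock: 10.18
tool_pos: [0.4011, 0.2204, 0.2408]
eef_rot: [0.829, 0.559, 0.023, 0.028]
contact_force: [0.3, -0.4, -0.8]
opening: 0.262
```

```bash
python3 -c "
from h import *
st()
delta([.40,.22,.24],tool(np.pi/4,-.1))
delta([.40,.22,.24],tool(0,-.33))
"
```

```text
t 10.18 p [0.4011 0.2204 0.2408] x [0.375 0.927 0.007] z [ 0.068 -0.02  -0.997] F [ 0.3 -0.4 -0.8] op 0.262 q [-0.33  0.48 -0.46  2.08  0.46  0.64  0.07]
shift [-0.0025 -0.0033  0.0025] turn [ 0.0532 -0.0002  0.1279] | mm [-0.8 -1.   0.7] deg [ 9.6 -0.  23. ] rows 2.3
shift [-0.0025 -0.0033  0.0025] turn [0.111  0.0472 0.377 ] | mm [-0.8 -1.   0.7] deg [20.   8.5 67.9] rows 6.7
```

Call:
play_rows([
  [[1, 0, 0, 0, 0.017, 0.007, 0.057], [1, 0, 0, 0, 0.034, 0.014, 0.114], [1, 0, 0, 0, 0.05, 0.021, 0.17], [1, 0, 0, 0, 0.067, 0.028, 0.228], [1, 0, 0, 0, 0.083, 0.035, 0.285]],
])

```text
clock: 10.8
tool_pos: [0.4022, 0.2195, 0.2402]
eef_rot: [0.982, 0.145, 0.005, -0.118]
contact_force: [-0.2, 0.0, 1.1]
opening: 0.262
```

Call:
play_rows([
  [[1, 0, 0, 0, 0.014, 0.006, 0.05], [1, 0, 0, 0, 0.028, 0.012, 0.094], [1, 0, 0, 0, 0.028, 0.012, 0.094]],
])

```text
clock: 11.18
tool_pos: [0.4025, 0.2177, 0.2394]
eef_rot: [0.987, -0.004, -0.001, -0.163]
contact_force: [0.1, -0.2, -0.2]
opening: 0.267
```

```bash
python3 snap.py 10 wrist scene; python3 -c "
from h import *
delta([.40,.22,.24],tool(0,-.33))
crop('pics/wrist_10.png','pics/w10c.png',240,190,400,290,5)
crop('pics/scene_10.png','pics/s10c.png',170,80,330,210,5)
"
```

```text
t 11.18 p [0.4025 0.2177 0.2394] x [ 1.    -0.008 -0.002] z [ 0.     0.321 -0.947] F [ 0.1 -0.2 -0.2] op 0.267 q [-0.05  0.49 -0.49  2.16 -0.17  0.39 -0.33]
shift [-0.0091 -0.0025  0.0008] turn [ 0.0008 -0.0003 -0.0013] | mm [-2.7 -0.7  0.2] deg [ 0.1 -0.1 -0.2] rows 0.0
```

View pics/wrist_10.png

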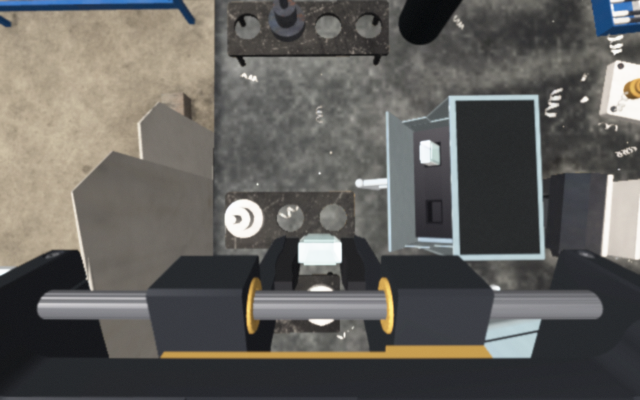

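View pics/s10c.png

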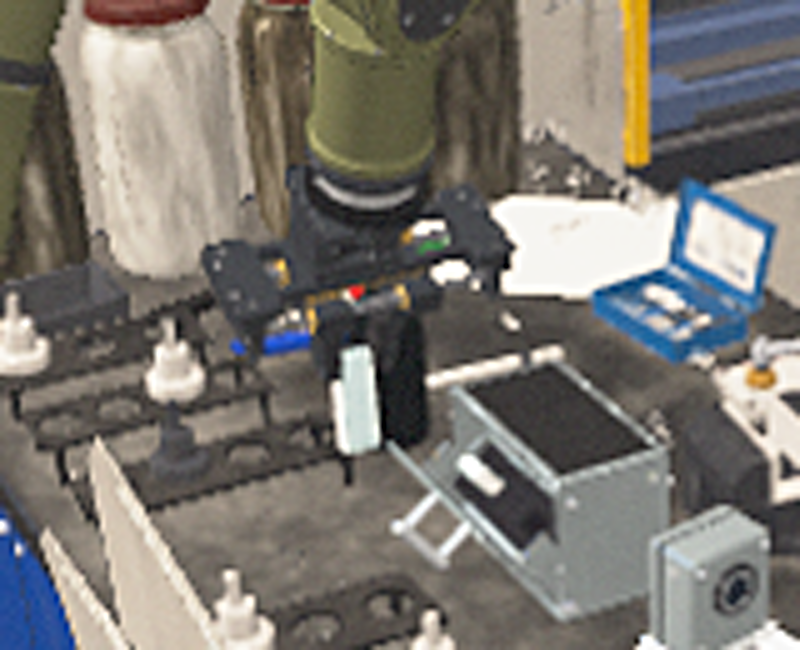

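The glass hangs upright at crop (357,400) in the scene view. The empty pocket is at (434,210) in the wrist view, with the short glass at (429,152). Before going down I'll check the bench rack near the planned path.

```bash
python3 -c "
from h import *
m=load('wrist_10')
for z in(0.01,.04):print(onz(m,[(355,192),(355,248),(226,192),(245,217),(340,285)],z).round(3).tolist())
print('case front edge',onz(m,[(452,97),(455,258)],.124).round(4).tolist(),'panel edge',onz(m,[(388,112),(389,250)],.0935).round(4).tolist())
print(onz(m,[(360,184)],.06).round(4))
"
```

```text
[[0.453, 0.267, 0.01], [0.452, 0.188, 0.01], [0.27, 0.269, 0.01], [0.297, 0.233, 0.01], [0.431, 0.137, 0.01]]
[[0.449, 0.265, 0.04], [0.449, 0.192, 0.04], [0.28, 0.267, 0.04], [0.305, 0.234, 0.04], [0.429, 0.145, 0.04]]
case front edge [[0.539, 0.3558, 0.124], [0.5378, 0.1927, 0.124]] panel edge [[0.4811, 0.3518, 0.0935], [0.4795, 0.1969, 0.0935]]
[[0.4532 0.2738 0.06  ]]
```

```bash
python3 -c "
from h import *
a=load('wrist_10');b=load('wrist_1');c=load('wrist_6')
print(tri([(a,(355,248)),(b,(318,131))]),tri([(a,(355,192)),(b,(367,131))]))
print(tri([(a,(355,248)),(c,(255,171))]),tri([(a,(355,192)),(c,(315,172))]))
"
```

```text
(array([0.44715294, 0.19372745, 0.05049292]), [np.float64(8.785209170681417e-05), np.float64(8.785209170677775e-05)]) (array([0.44568063, 0.26354413, 0.07678   ]), [np.float64(0.0011848840456892642), np.float64(0.001184884045689229)])
(array([0.44932466, 0.19108665, 0.03180885]), [np.float64(0.0003159259672015477), np.float64(0.00031592596720155707)]) (array([0.45251424, 0.26740251, 0.01994204]), [np.float64(0.0008944617987604862), np.float64(0.0008944617987604548)])
```

```bash
python3 -c "
from h import *
a=load('wrist_10');s=load('scene_6');c=load('wrist_6')
P=(240+140/5-.4,130+458/5-.4)
print(tri([(a,(355,248)),(s,P)]),tri([(c,(255,171)),(s,P)]))
print(onz(s,[P],.03),onz(s,[P],.05), onz(s,[(240+125/5,130+512/5)],0))
"
```

```text
(array([ 0.46440515,  0.17981911, -0.03991335]), [np.float64(0.006245507853796383), np.float64(0.006245507853796246)]) (array([ 0.46688053,  0.17413858, -0.03603289]), [np.float64(0.0015767884064312153), np.float64(0.0015767884064313811)])
[[0.43089183 0.09342856 0.03      ]] [[0.41946883 0.06892397 0.05      ]] [[0.41137144 0.07804141 0.        ]]
```

```bash
python3 -c "
from h import *
delta([.415,.322,.20],tool(0,-.33))
delta([.42,.322,.105],tool(0,-.33))
"
```

```text
shift [ 0.0396 -0.2817  0.2365] turn [ 0.0008 -0.0003 -0.0013] | mm [ 11.9 -84.5  71. ] deg [ 0.1 -0.1 -0.2] rows 1.8
shift [ 0.0564 -0.1799  0.5364] turn [ 0.0008 -0.0003 -0.0013] | mm [ 16.9 -54.  160.9] deg [ 0.1 -0.1 -0.2] rows 2.7
```

Call:
play_rows([
  [[1, 0.02, -0.15, 0.1, 0, 0, 0], [1, 0.04, -0.282, 0.22, 0, 0, -0.001], [1, 0.04, -0.25, 0.32, 0, 0, -0.001], [1, 0.05, -0.21, 0.44, 0, 0, -0.001], [1, 0.056, -0.18, 0.536, 0, 0, -0.001]],
])

```text
clock: 11.9
tool_pos: [0.42, 0.3229, 0.1037]
eef_rot: [0.987, 0.001, 0.0, -0.163]
contact_force: [0.1, 1.4, -0.3]
opening: 0.263
```

```bash
python3 snap.py 11 wrist scene; python3 -c "
from h import *
delta([.44,.322,.105],tool(0,-.33))
crop('pics/scene_11.png','pics/s11c.png',170,80,330,210,5)
"
```

```text
t 11.9 p [0.42   0.3229 0.1037] x [1.    0.002 0.001] z [ 0.     0.322 -0.947] F [ 0.1  1.4 -0.3] op 0.263 q [-0.35  0.79 -0.37  2.13 -0.13  0.07 -0.46]
shift [ 0.0707 -0.0034 -0.0081] turn [ 0.0016  0.0011 -0.    ] | mm [21.2 -1.  -2.4] deg [ 0.3  0.2 -0. ] rows 0.3
```

View pics/wrist_11.png

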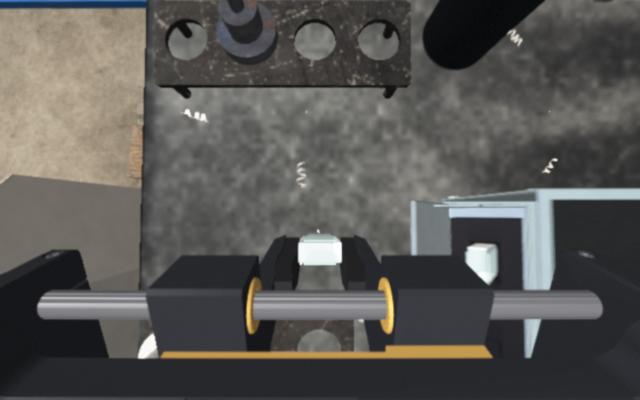

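View pics/s11c.png

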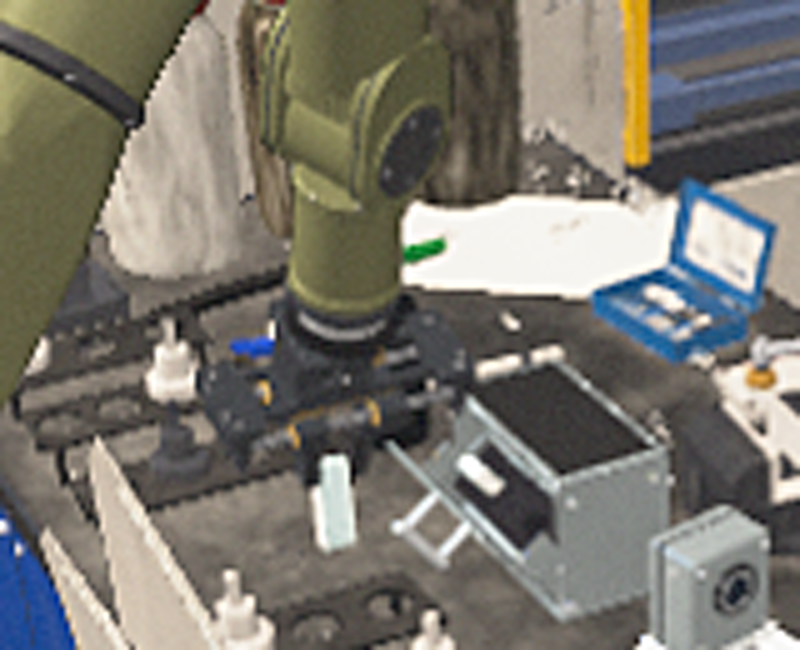

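```bash
cat > push.py <<'E'
import sys
from h import *
st()
for x in map(float,sys.argv[1:]):
    # finger back at x+.03 touches edge -> th
    from scipy.optimize import brentq
    f=lambda th:HX-(.004*np.cos(th)+.1*np.sin(th))-(x+.0295)
    th=brentq(f,-.3,1); z=min(HZ+.1*np.cos(th)-.004*np.sin(th)+.010,.118)
    print(x,round(th,3),round(z,4),end=' ');delta([x,.322,z],tool(0,-.33))
E
python3 push.py .43 .44 .45 .46 .47 .48
```

```text
t 12.0 p [0.4188 0.3218 0.1024] x [ 1.     0.001 -0.003] z [-0.004  0.319 -0.948] F [ 0.1 -0.2 -1.1] op 0.257 q [-0.35  0.79 -0.37  2.13 -0.13  0.07 -0.46]
0.43 0.886 0.0864 shift [0.0375 0.0164 0.0507] turn [ 0.0016  0.0011 -0.    ] | mm [11.3  4.9 15.2] deg [ 0.3  0.2 -0. ] rows 0.3
0.44 0.735 0.0978 shift [0.0708 0.0043 0.0146] turn [ 0.0016  0.0011 -0.    ] | mm [21.2  1.3  4.4] deg [ 0.3  0.2 -0. ] rows 0.3
0.45 0.603 0.1064 shift [ 0.104  -0.0049 -0.0126] turn [ 0.0016  0.0011 -0.    ] | mm [31.2 -1.5 -3.8] deg [ 0.3  0.2 -0. ] rows 0.5
0.46 0.483 0.113 shift [ 0.1372 -0.0119 -0.0336] turn [ 0.0016  0.0011 -0.    ] | mm [ 41.2  -3.6 -10.1] deg [ 0.3  0.2 -0. ] rows 0.7
0.47 0.371 0.118 shift [ 0.1705 -0.0172 -0.0495] turn [ 0.0016  0.0011 -0.    ] | mm [ 51.2  -5.2 -14.9] deg [ 0.3  0.2 -0. ] rows 0.9
0.48 0.264 0.118 shift [ 0.2039 -0.0172 -0.0496] turn [ 0.0016  0.0011 -0.    ] | mm [ 61.2  -5.2 -14.9] deg [ 0.3  0.2 -0. ] rows 1.0
```

Call:
play_rows([
  [[1, 0.035, 0, 0, 0.001, 0, 0], [1, 0.07, 0, 0, 0.001, 0, 0], [1, 0.104, -0.003, -0.01, 0.001, 0, 0], [1, 0.137, -0.01, -0.03, 0.001, 0, 0], [1, 0.137, -0.01, -0.03, 0.001, 0, 0]],
])

```text
clock: 12.62
tool_pos: [0.4617, 0.322, 0.1129]
eef_rot: [0.986, -0.0, -0.0, -0.164]
contact_force: [-0.4, -1.3, -0.9]
opening: 0.264
```

```bash
python3 snap.py 12 wrist; python3 push.py .46 .47 .48 .49 .50 .506
```

```text
t 12.62 p [0.4617 0.322  0.1129] x [ 1.    -0.    -0.001] z [-0.001  0.324 -0.946] F [-0.4 -1.3 -0.9] op 0.264 q [-0.3   0.79 -0.37  2.02 -0.11  0.19 -0.44]
t 12.68 p [0.4605 0.3218 0.1124] x [ 1.     0.001 -0.002] z [-0.002  0.323 -0.946] F [ 0.1  0.  -0.8] op 0.266 q [-0.3   0.79 -0.37  2.02 -0.11  0.19 -0.44]
0.46 0.483 0.113 shift [-0.0017 -0.0011 -0.0017] turn [ 0.0004  0.0008 -0.0001] | mm [-0.5 -0.3 -0.5] deg [ 0.1  0.1 -0. ] rows 0.0
0.47 0.371 0.118 shift [ 0.0316 -0.0065 -0.0176] turn [ 0.0004  0.0008 -0.0001] | mm [ 9.5 -2.  -5.3] deg [ 0.1  0.1 -0. ] rows 0.2
0.48 0.264 0.118 shift [ 0.0649 -0.0065 -0.0176] turn [ 0.0004  0.0008 -0.0001] | mm [19.5 -2.  -5.3] deg [ 0.1  0.1 -0. ] rows 0.3
0.49 0.161 0.118 shift [ 0.0983 -0.0066 -0.0177] turn [ 0.0004  0.0008 -0.0001] | mm [29.5 -2.  -5.3] deg [ 0.1  0.1 -0. ] rows 0.5
0.5 0.06 0.118 shift [ 0.1316 -0.0066 -0.0178] turn [ 0.0004  0.0008 -0.0001] | mm [39.5 -2.  -5.3] deg [ 0.1  0.1 -0. ] rows 0.6
0.506 0.0 0.118 shift [ 0.1516 -0.0066 -0.0179] turn [ 0.0004  0.0008 -0.0001] | mm [45.5 -2.  -5.4] deg [ 0.1  0.1 -0. ] rows 0.7
```

View pics/wrist_12.png

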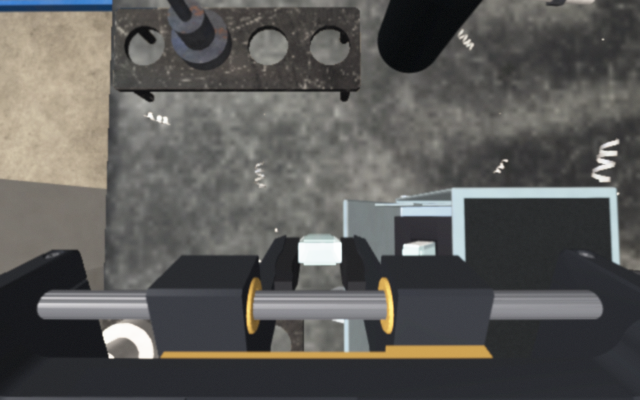

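No contact yet. The fingertips taper (about 8 mm thick) and are nearly level with the panel edge, so they could ride over it. I'll back off, go lower and push again.

```bash
python3 -c "
from h import *
delta([.442,.322,.112],tool(0,-.33));delta([.442,.322,.101],tool(0,-.33));delta([.456,.322,.101],tool(0,-.33))
for th in(.58,.5,.42,.34):
  x=HX-(.004*np.cos(th)+.1*np.sin(th))-.022;z=HZ+.1*np.cos(th)-.004*np.sin(th)+.007;print(th,x,z);delta([x,.322,z],tool(0,-.33))"
```

```text
shift [-0.0617 -0.0001  0.0016] turn [ 0.0004  0.0008 -0.0001] | mm [-18.5  -0.    0.5] deg [ 0.1  0.1 -0. ] rows 0.3
shift [-0.0616  0.0118  0.0363] turn [ 0.0004  0.0008 -0.0001] | mm [-18.5   3.5  10.9] deg [ 0.1  0.1 -0. ] rows 0.3
shift [-0.0149  0.0118  0.0362] turn [ 0.0004  0.0008 -0.0001] | mm [-4.5  3.5 10.9] deg [ 0.1  0.1 -0. ] rows 0.2
0.58 0.45935175572115183 0.1047541692443512
shift [-0.0038  0.0077  0.0243] turn [ 0.0004  0.0008 -0.0001] | mm [-1.1  2.3  7.3] deg [ 0.1  0.1 -0. ] rows 0.1
0.5 0.4660471158920182 0.10914055403462047
shift [0.0185 0.003  0.0104] turn [ 0.0004  0.0008 -0.0001] | mm [5.5 0.9 3.1] deg [ 0.1  0.1 -0. ] rows 0.1
0.42 0.4730715989327937 0.11297785221899255
shift [ 0.0419 -0.0011 -0.0017] turn [ 0.0004  0.0008 -0.0001] | mm [12.6 -0.3 -0.5] deg [ 0.1  0.1 -0. ] rows 0.2
0.34 0.4803802721238051 0.11624151818427138
shift [ 0.0662 -0.0047 -0.0121] turn [ 0.0004  0.0008 -0.0001] | mm [19.9 -1.4 -3.6] deg [ 0.1  0.1 -0. ] rows 0.3
```

Call:
play_rows([
  [[1, -0.062, 0, 0, 0, 0, 0], [1, -0.062, 0.012, 0.036, 0, 0, 0], [1, -0.04, 0.012, 0.036, 0, 0, 0], [1, -0.015, 0.012, 0.036, 0, 0, 0], [1, -0.004, 0.01, 0.03, 0, 0, 0]],
])

```text
clock: 13.3
tool_pos: [0.4608, 0.3218, 0.1029]
eef_rot: [0.986, -0.001, -0.001, -0.164]
contact_force: [-0.5, 0.5, 0.2]
opening: 0.263
```

```bash
python3 snap.py 13 wrist; python3 -c "
from h import *
crop('pics/wrist_13.png','pics/w13c.png',240,180,440,300,4)
for th in(.58,.5,.42,.34,.26):
  x=HX-(.004*np.cos(th)+.1*np.sin(th))-.022;z=HZ+.1*np.cos(th)-.004*np.sin(th)+.005;print(th,x,z);delta([x,.322,z],tool(0,-.33))"
```

```text
t 13.3 p [0.4608 0.3218 0.1029] x [ 1.    -0.001 -0.001] z [-0.001  0.323 -0.946] F [-0.5  0.5  0.2] op 0.263 q [-0.31  0.81 -0.37  2.03 -0.11  0.17 -0.44]
0.58 0.45935175572115183 0.1027541692443512
shift [-0.0058  0.0004  0.0017] turn [ 0.0002  0.0001 -0.0004] | mm [-1.7  0.1  0.5] deg [ 0.   0.  -0.1] rows 0.0
0.5 0.4660471158920182 0.10714055403462047
shift [ 0.0165 -0.0043 -0.0121] turn [ 0.0002  0.0001 -0.0004] | mm [ 4.9 -1.3 -3.6] deg [ 0.   0.  -0.1] rows 0.1
0.42 0.4730715989327937 0.11097785221899255
shift [ 0.0399 -0.0085 -0.0243] turn [ 0.0002  0.0001 -0.0004] | mm [12.  -2.5 -7.3] deg [ 0.   0.  -0.1] rows 0.2
0.34 0.4803802721238051 0.11424151818427138
shift [ 0.0642 -0.012  -0.0346] turn [ 0.0002  0.0001 -0.0004] | mm [ 19.3  -3.6 -10.4] deg [ 0.   0.  -0.1] rows 0.4
0.26 0.48792638489824636 0.1169106756058827
shift [ 0.0894 -0.0149 -0.043 ] turn [ 0.0002  0.0001 -0.0004] | mm [ 26.8  -4.5 -12.9] deg [ 0.   0.  -0.1] rows 0.5
```

View pics/w13c.png

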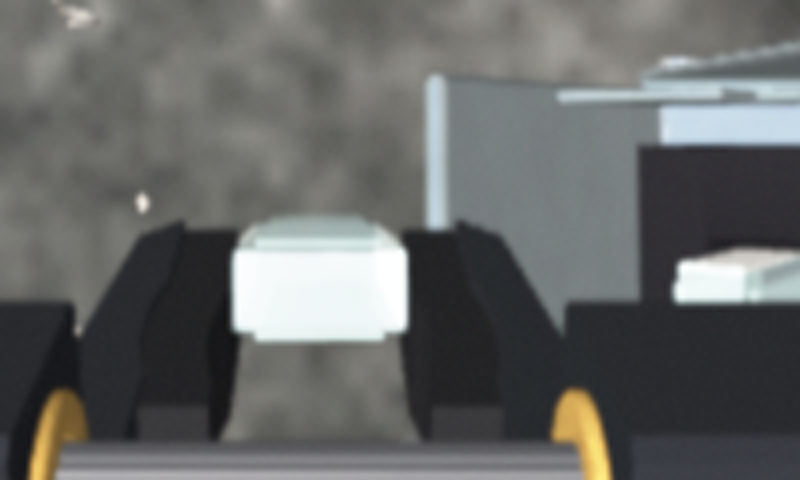

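Call:
play_rows([
  [[1, 0.008, 0, 0, 0, 0, 0], [1, 0.017, 0, 0, 0, 0, 0], [1, 0.025, -0.002, -0.006, 0, 0, 0], [1, 0.033, -0.004, -0.012, 0, 0, 0], [1, 0.033, -0.004, -0.012, 0, 0, 0]],
])

```text
clock: 13.98
tool_pos: [0.4703, 0.322, 0.1072]
eef_rot: [0.986, -0.0, -0.001, -0.164]
contact_force: [-4.2, 0.6, 1.0]
opening: 0.267
```

```bash
python3 snap.py 14 wrist scene; python3 -c "
from h import *
crop('pics/wrist_14.png','pics/w14c.png',240,180,440,300,4)
crop('pics/scene_14.png','pics/s14c.png',190,100,320,210,6)
a=load('wrist_13');b=load('wrist_14')
print(onz(a,[(240+427/4,180+150/4)],.0935))
"
```

```text
t 13.97 p [0.4703 0.322  0.1072] x [ 1.    -0.    -0.002] z [-0.002  0.323 -0.946] F [-4.2  0.6  1. ] op 0.267 q [-0.3   0.81 -0.37  2.   -0.11  0.2  -0.43]
[[0.47830005 0.34051489 0.0935    ]]
```

View pics/w14c.png

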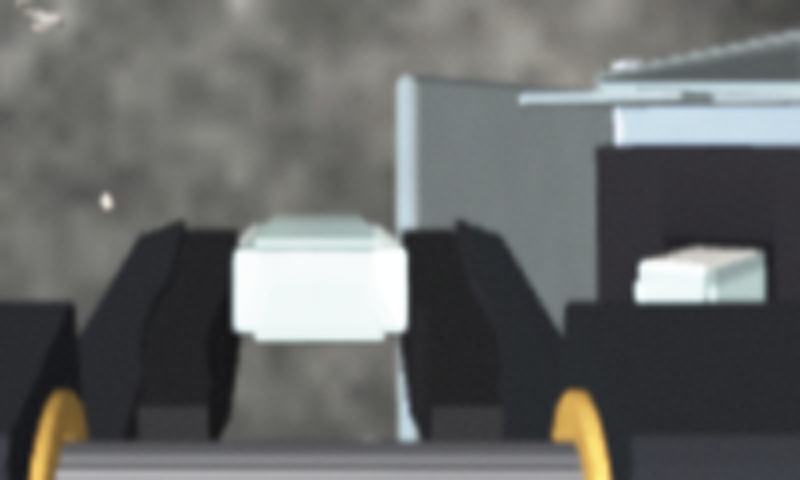

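View pics/s14c.png

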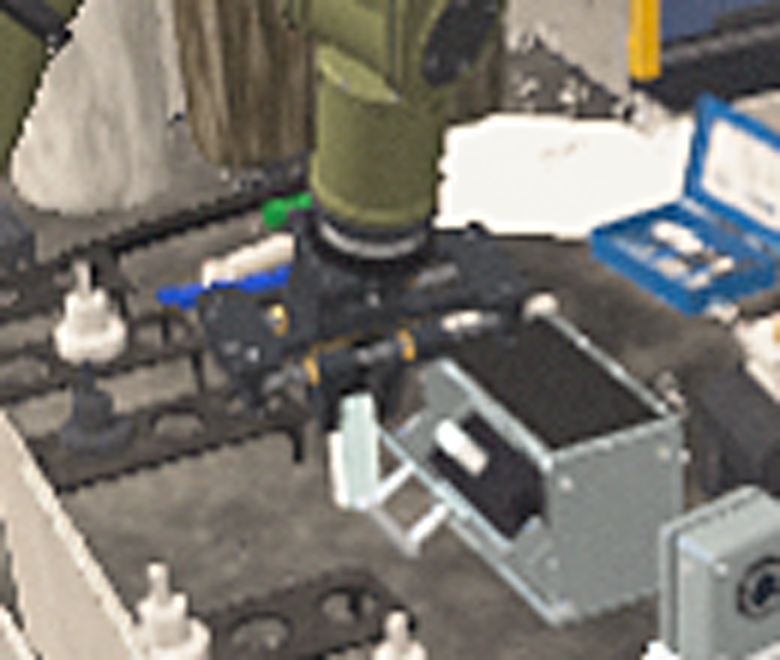

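```bash
cat > push2.py <<'E'
import sys
from h import *
st(); s=get_state(); p=s['tool_pos']
M=R.from_rotvec([0,.08,0]).as_matrix()@tool(0,-.33)
for a in sys.argv[1:]:
    x,z=map(float,a.split(',')); print(x,z,end=' '); delta([x,.322,z],M)
E
python3 push2.py .4700,.1065 .476,.109 .482,.111 .488,.113 .494,.114
python3 -c "
from h import *
print(r.nose_length)
b=load('wrist_14')
for z in(.089,.093,.098):print(onz(b,[(240+397/4,180+80/4),(240+397/4,180+200/4),(240+397/4,180+400/4)],z).round(4).tolist())"
```

```text
t 14.07 p [0.4703 0.322  0.1071] x [ 1.    -0.    -0.002] z [-0.001  0.323 -0.946] F [-4.7  0.6  1. ] op 0.265 q [-0.3   0.81 -0.37  2.   -0.11  0.2  -0.43]
0.47 0.1065 shift [-0.0009  0.0007  0.0021] turn [ 0.0002 -0.0236  0.008 ] | mm [-0.3  0.2  0.6] deg [ 0.  -4.3  1.4] rows 0.4
0.476 0.109 shift [ 0.0191 -0.0021 -0.0058] turn [ 0.0002 -0.0236  0.008 ] | mm [ 5.7 -0.6 -1.8] deg [ 0.  -4.3  1.4] rows 0.4
0.482 0.111 shift [ 0.0391 -0.0042 -0.0122] turn [ 0.0002 -0.0236  0.008 ] | mm [11.7 -1.3 -3.7] deg [ 0.  -4.3  1.4] rows 0.4
0.488 0.113 shift [ 0.0591 -0.0064 -0.0185] turn [ 0.0002 -0.0236  0.008 ] | mm [17.7 -1.9 -5.6] deg [ 0.  -4.3  1.4] rows 0.4
0.494 0.114 shift [ 0.0791 -0.0075 -0.0217] turn [ 0.0002 -0.0236  0.008 ] | mm [23.7 -2.2 -6.5] deg [ 0.  -4.3  1.4] rows 0.4
0.019
[[0.4837, 0.3519, 0.089], [0.4836, 0.3323, 0.089], [0.4835, 0.3, 0.089]]
[[0.4834, 0.3518, 0.093], [0.4834, 0.3326, 0.093], [0.4833, 0.301, 0.093]]
[[0.4831, 0.3516, 0.098], [0.483, 0.3329, 0.098], [0.4829, 0.3022, 0.098]]
```

Call:
play_rows([
  [[1, -0.02, 0, 0.002, 0, -0.013, 0.004], [1, -0.02, 0.002, 0.006, 0, -0.0265, 0.009], [1, 0, 0.002, 0.006, 0, -0.0265, 0.009], [1, 0.02, 0, 0, 0, -0.0265, 0.009], [1, 0.039, -0.003, -0.009, 0, -0.0265, 0.009]],
])

```text
clock: 14.7
tool_pos: [0.479, 0.3218, 0.11]
eef_rot: [0.985, -0.006, -0.047, -0.163]
contact_force: [-6.3, -1.6, 4.7]
opening: 0.27
```

```bash
python3 snap.py 15 wrist scene; python3 -c "
from h import *
crop('pics/wrist_15.png','pics/w15c.png',240,180,440,300,4)
crop('pics/scene_15.png','pics/s15c.png',190,100,320,210,6)
"
```

```text
t 14.7 p [0.479  0.3218 0.11  ] x [ 0.996  0.003 -0.094] z [-0.09   0.322 -0.942] F [-6.3 -1.6  4.7] op 0.27 q [-0.25  0.84 -0.4   1.89 -0.11  0.37 -0.42]
```

View pics/w15c.png

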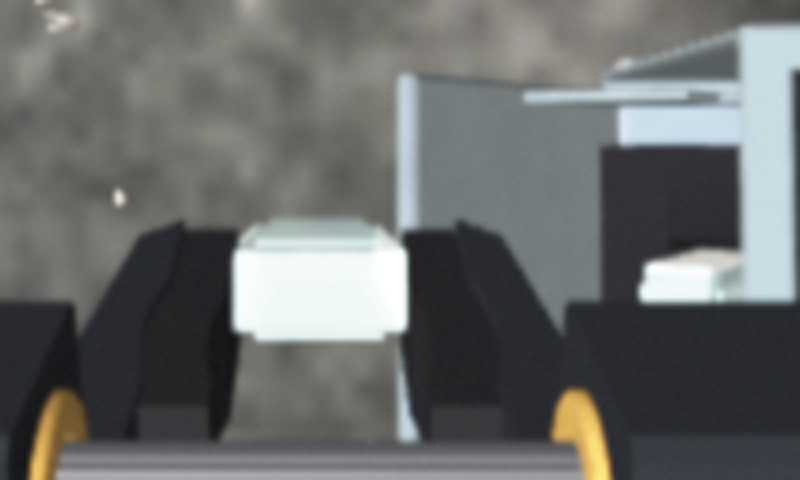

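View pics/s15c.png

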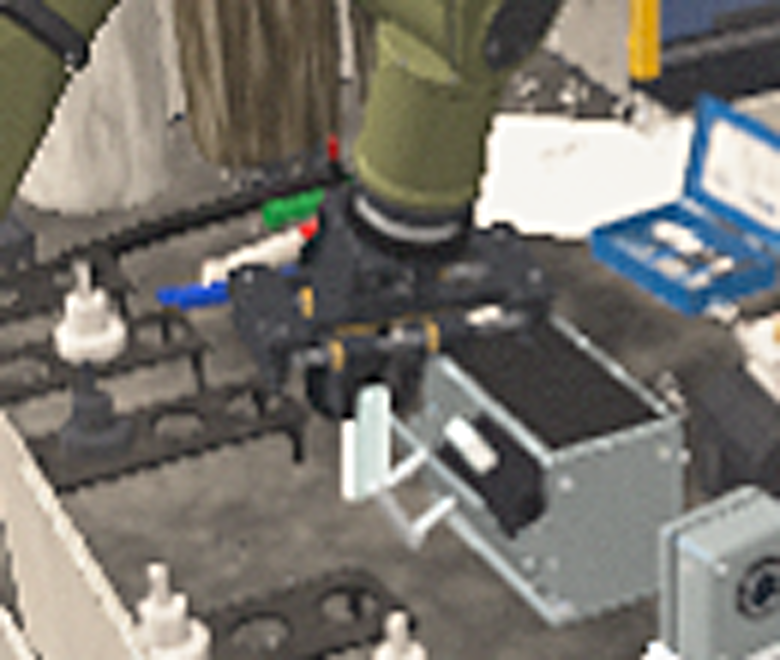

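```bash
sed -i 's/\[0,.08,0\]/[0,.09,0]/' push2.py; python3 push2.py .485,.112 .492,.113 .499,.114 .506,.115 .512,.116
```

```text
t 14.8 p [0.4805 0.3221 0.1104] x [ 0.996  0.002 -0.091] z [-0.087  0.323 -0.942] F [-4.6 -1.   4. ] op 0.265 q [-0.25  0.84 -0.39  1.89 -0.11  0.37 -0.42]
0.485 0.112 shift [ 0.0143 -0.002  -0.0065] turn [0.0004 0.0006 0.0004] | mm [ 4.3 -0.6 -1.9] deg [0.1 0.1 0.1] rows 0.1
0.492 0.113 shift [ 0.0373 -0.0037 -0.0116] turn [0.0004 0.0006 0.0004] | mm [11.2 -1.1 -3.5] deg [0.1 0.1 0.1] rows 0.2
0.499 0.114 shift [ 0.0602 -0.0054 -0.0168] turn [0.0004 0.0006 0.0004] | mm [18.1 -1.6 -5. ] deg [0.1 0.1 0.1] rows 0.3
0.506 0.115 shift [ 0.0831 -0.0071 -0.022 ] turn [0.0004 0.0006 0.0004] | mm [24.9 -2.1 -6.6] deg [0.1 0.1 0.1] rows 0.4
0.512 0.116 shift [ 0.1028 -0.0088 -0.0269] turn [0.0004 0.0006 0.0004] | mm [30.8 -2.6 -8.1] deg [0.1 0.1 0.1] rows 0.5
```

Call:
play_rows([
  [[1, 0.014, -0.002, -0.006, 0, 0, 0], [1, 0.037, -0.004, -0.012, 0, 0, 0], [1, 0.06, -0.005, -0.017, 0, 0, 0], [1, 0.075, -0.007, -0.022, 0, 0, 0], [1, 0.083, -0.007, -0.022, 0, 0, 0]],
])

```text
clock: 15.42
tool_pos: [0.507, 0.3227, 0.1162]
eef_rot: [0.985, -0.006, -0.044, -0.164]
contact_force: [-5.3, -2.2, 11.1]
opening: 0.264
```

```bash
python3 snap.py 16 wrist scene; python3 -c "
from h import *
crop('pics/wrist_16.png','pics/w16c.png',240,180,440,300,4)
crop('pics/scene_16.png','pics/s16c.png',190,100,320,210,6)
"
```

```text
t 15.43 p [0.507  0.3227 0.1162] x [ 0.996  0.002 -0.089] z [-0.085  0.324 -0.942] F [-5.3 -2.2 11.1] op 0.264 q [-0.24  0.85 -0.39  1.82 -0.11  0.44 -0.41]
```

View pics/w16c.png

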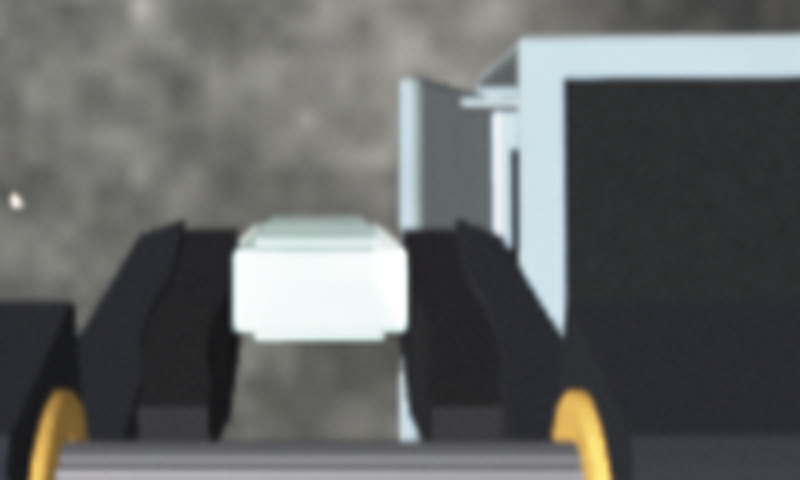

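View pics/s16c.png

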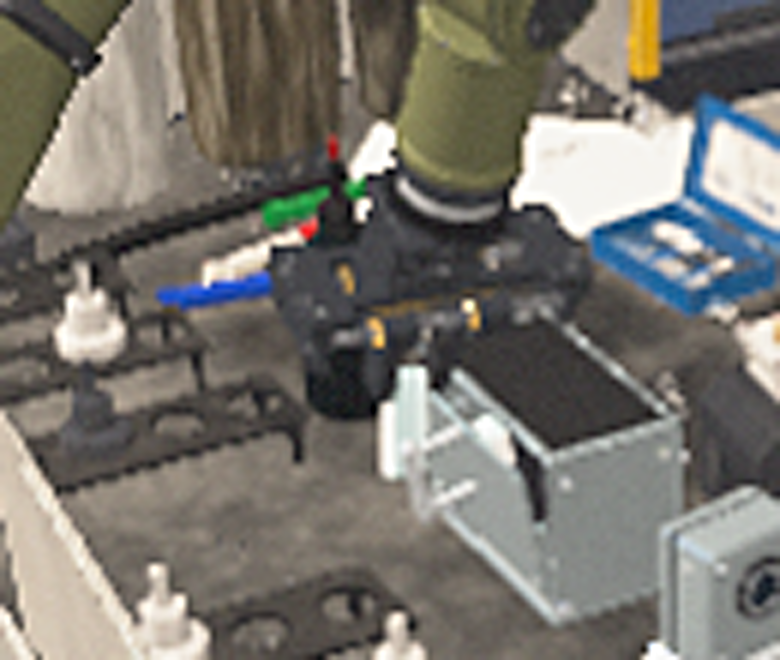

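The front is closing. The 11 N upward force suggests the rising edge sits under the shoulder of the finger, so I'll raise the tool while pushing on.

```bash
python3 push2.py .506,.122 .510,.123 .515,.124 .519,.124 .523,.124
```

```text
t 15.53 p [0.5074 0.3227 0.1162] x [ 0.996  0.001 -0.088] z [-0.084  0.324 -0.942] F [-3.5 -0.5  8.2] op 0.271 q [-0.24  0.85 -0.39  1.82 -0.11  0.44 -0.41]
0.506 0.122 shift [-0.0062 -0.004  -0.0184] turn [-0.0001 -0.0003  0.0006] | mm [-1.9 -1.2 -5.5] deg [-0.  -0.1  0.1] rows 0.1
0.51 0.123 shift [ 0.0068 -0.0054 -0.0227] turn [-0.0001 -0.0003  0.0006] | mm [ 2.  -1.6 -6.8] deg [-0.  -0.1  0.1] rows 0.1
0.515 0.124 shift [ 0.0231 -0.007  -0.0272] turn [-0.0001 -0.0003  0.0006] | mm [ 6.9 -2.1 -8.2] deg [-0.  -0.1  0.1] rows 0.2
0.519 0.124 shift [ 0.0363 -0.0073 -0.0283] turn [-0.0001 -0.0003  0.0006] | mm [10.9 -2.2 -8.5] deg [-0.  -0.1  0.1] rows 0.2
0.523 0.124 shift [ 0.0496 -0.0077 -0.0295] turn [-0.0001 -0.0003  0.0006] | mm [14.9 -2.3 -8.8] deg [-0.  -0.1  0.1] rows 0.3
```

Call:
play_rows([
  [[1, -0.006, -0.004, -0.018, 0, 0, 0], [1, 0.007, -0.005, -0.023, 0, 0, 0], [1, 0.02, -0.007, -0.027, 0, 0, 0], [1, 0.028, -0.007, -0.028, 0, 0, 0], [1, 0.034, -0.007, -0.028, 0, 0, 0]],
])

```text
clock: 16.15
tool_pos: [0.5121, 0.3218, 0.1234]
eef_rot: [0.985, -0.005, -0.05, -0.163]
contact_force: [-15.3, -2.8, 7.7]
opening: 0.267
```

```bash
python3 snap.py 17 wrist; python3 -c "
from h import *
crop('pics/wrist_17.png','pics/w17c.png',240,180,440,300,4)
"; python3 push2.py .519,.124 .521,.124 .523,.124 .525,.124
```

```text
t 16.15 p [0.5121 0.3218 0.1234] x [ 0.995  0.006 -0.1  ] z [-0.097  0.322 -0.942] F [-15.3  -2.8   7.7] op 0.267 q [-0.23  0.84 -0.39  1.79 -0.1   0.48 -0.41]
t 16.2 p [0.5121 0.3218 0.1234] x [ 0.995  0.006 -0.1  ] z [-0.097  0.322 -0.942] F [-12.2  -2.3   7.4] op 0.264 q [-0.24  0.84 -0.39  1.79 -0.1   0.48 -0.41]
0.519 0.124 shift [ 0.0228 -0.0018 -0.004 ] turn [0.0008 0.0038 0.0009] | mm [ 6.9 -0.5 -1.2] deg [0.1 0.7 0.2] rows 0.1
0.521 0.124 shift [ 0.0295 -0.002  -0.0047] turn [0.0008 0.0038 0.0009] | mm [ 8.8 -0.6 -1.4] deg [0.1 0.7 0.2] rows 0.1
0.523 0.124 shift [ 0.0361 -0.0022 -0.0053] turn [0.0008 0.0038 0.0009] | mm [10.8 -0.7 -1.6] deg [0.1 0.7 0.2] rows 0.2
0.525 0.124 shift [ 0.0427 -0.0024 -0.006 ] turn [0.0008 0.0038 0.0009] | mm [12.8 -0.7 -1.8] deg [0.1 0.7 0.2] rows 0.2
```

View pics/w17c.png

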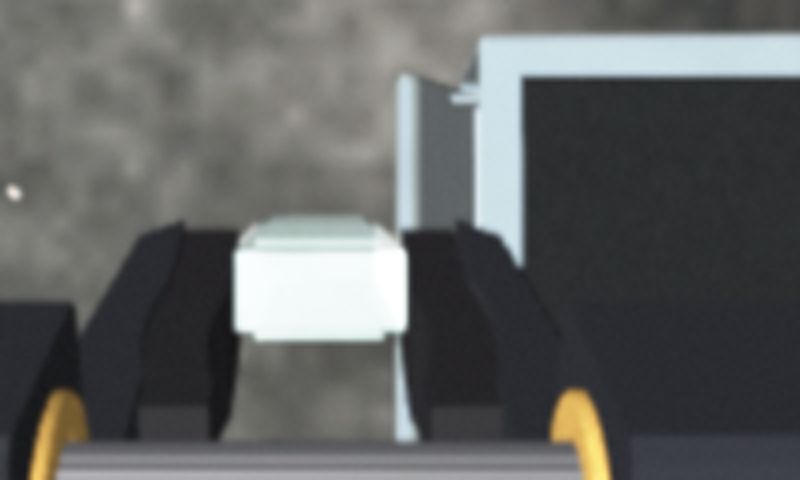

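Something resists at 15 N while the edge is still about 9 mm from shut. I'll locate the contact from the force and moment, and look at a full picture.

```bash
python3 - <<'E'
from h import *
s=get_state();F=s['contact_force'];M=s['moment'];print(F,M)
r0=np.cross(F,M)/(F@F);d=F/np.linalg.norm(F)
for t in np.linspace(-.1,.1,9):print(np.round(r0+d*t,4), np.round(s['tool_pos']+r0+d*t,4))
print('res',M@d)
E
python3 snap.py 18 scene; python3 -c "
from h import *
crop('pics/scene_18.png','pics/s18c.png',200,110,320,200,6.6)"
```

```text
[-12.20984085  -2.31539832   7.3857968 ] [-0.37559717  2.57989493  0.77735012]
[-0.0153  0.0482 -0.206 ] [ 0.4967  0.37   -0.0826]
[-0.0364  0.0442 -0.1932] [ 0.4756  0.366  -0.0698]
[-0.0576  0.0401 -0.1804] [ 0.4545  0.362  -0.0571]
[-0.0787  0.0361 -0.1677] [ 0.4334  0.358  -0.0443]
[-0.0998  0.0321 -0.1549] [ 0.4123  0.354  -0.0315]
[-0.1209  0.0281 -0.1421] [ 0.3912  0.35   -0.0187]
[-0.142   0.0241 -0.1293] [ 0.37   0.346 -0.006]
[-0.1631  0.0201 -0.1166] [0.3489 0.342  0.0068]
[-0.1842  0.0161 -0.1038] [0.3278 0.3379 0.0196]
res 0.30116820366741764
t 16.2 p [0.5121 0.3218 0.1234] x [ 0.995  0.006 -0.1  ] z [-0.097  0.322 -0.942] F [-12.2  -2.3   7.4] op 0.264 q [-0.24  0.84 -0.39  1.79 -0.1   0.48 -0.41]
```

View pics/s18c.png

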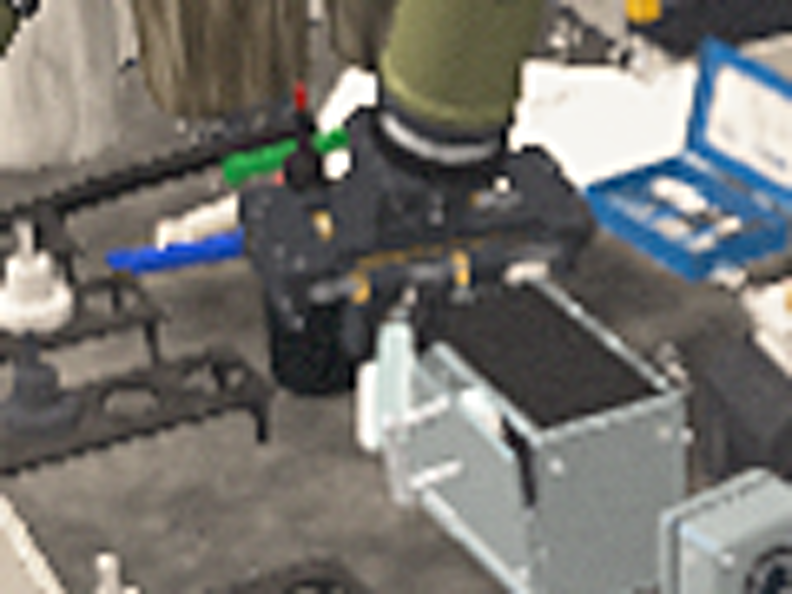

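View pics/wrist_17.png

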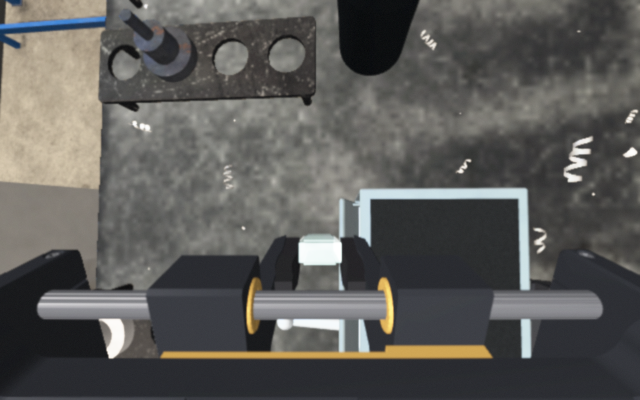

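The force direction (-x, +z) fits the sloped finger stem catching the roof's front edge, because the sideways tilt lowers one stem corner. I'll back off, put the tool vertical so that only the thin pads are below roof level, and push again slightly higher.

```bash
python3 -c "
from h import *
M=R.from_rotvec([0,.02,0]).as_matrix()@tool(0,0)
for p in([.495,.326,.124],[.505,.326,.122],[.512,.326,.122],[.516,.326,.122]):delta(p,M)"
```

```text
shift [-0.0567 -0.0124  0.0081] turn [-0.1043  0.0256 -0.0022] | mm [-17.   -3.7   2.4] deg [-18.8   4.6  -0.4] rows 1.8
shift [-0.0229 -0.0112  0.0112] turn [-0.1043  0.0256 -0.0022] | mm [-6.9 -3.3  3.3] deg [-18.8   4.6  -0.4] rows 1.8
shift [ 0.0004 -0.0118  0.0089] turn [-0.1043  0.0256 -0.0022] | mm [ 0.1 -3.5  2.7] deg [-18.8   4.6  -0.4] rows 1.8
shift [ 0.0136 -0.0121  0.0076] turn [-0.1043  0.0256 -0.0022] | mm [ 4.1 -3.6  2.3] deg [-18.8   4.6  -0.4] rows 1.8
```

Call:
play_rows([
  [[1, -0.057, -0.012, 0.008, 0, 0.01, 0], [1, -0.057, -0.012, 0.008, -0.05, 0.0256, -0.002], [1, -0.057, -0.012, 0.008, -0.104, 0.0256, -0.002], [1, -0.03, -0.011, 0.011, -0.104, 0.0256, -0.002], [1, -0.015, -0.011, 0.01, -0.104, 0.0256, -0.002]],
])

```text
clock: 16.88
tool_pos: [0.5089, 0.3255, 0.1218]
eef_rot: [1.0, -0.001, -0.009, -0.001]
contact_force: [0.4, -0.8, -1.1]
opening: 0.267
```

```bash
python3 snap.py 19 wrist scene; python3 -c "
from h import *
crop('pics/scene_19.png','pics/s19c.png',200,110,320,200,6.6)
M=R.from_rotvec([0,.02,0]).as_matrix()@tool(0,0)
for p in([.512,.326,.122],[.516,.326,.122],[.520,.326,.122]):delta(p,M)"
```

```text
t 16.88 p [0.5089 0.3255 0.1218] x [ 1.    -0.001 -0.018] z [-0.018  0.002 -1.   ] F [ 0.4 -0.8 -1.1] op 0.267 q [-0.63  0.82 -0.02  1.72  0.    0.62 -0.64]
shift [ 0.0083 -0.0094 -0.0011] turn [-0.0003 -0.0002 -0.0017] | mm [ 2.5 -2.8 -0.3] deg [-0.1 -0.  -0.3] rows 0.1
shift [ 0.0217 -0.0095 -0.0013] turn [-0.0003 -0.0002 -0.0017] | mm [ 6.5 -2.8 -0.4] deg [-0.1 -0.  -0.3] rows 0.1
shift [ 0.035  -0.0096 -0.0016] turn [-0.0003 -0.0002 -0.0017] | mm [10.5 -2.9 -0.5] deg [-0.1 -0.  -0.3] rows 0.2
```

View pics/wrist_19.png

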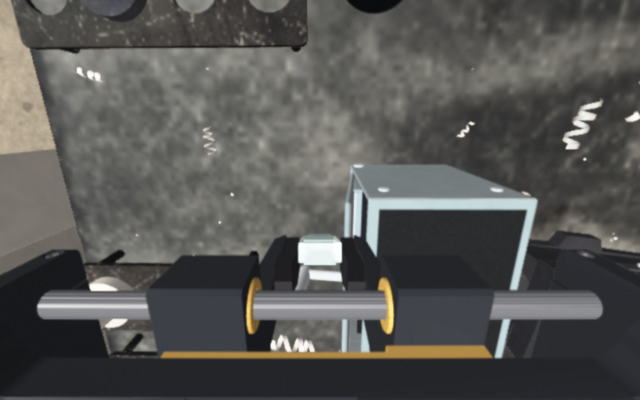

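View pics/s19c.png

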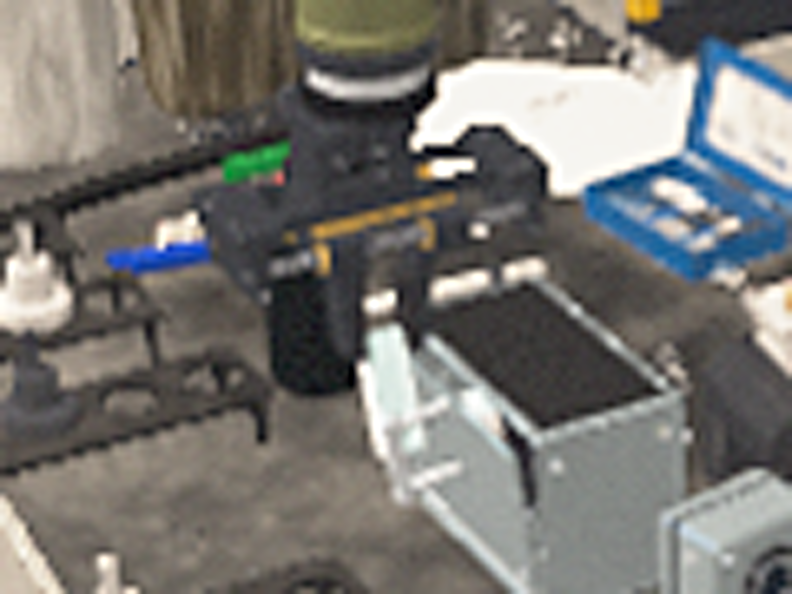

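Call:
play_rows([
  [[1, 0.008, -0.004, 0, 0, 0, 0], [1, 0.016, -0.004, 0, 0, 0, 0], [1, 0.024, -0.004, 0, 0, 0, 0], [1, 0.032, -0.004, 0, 0, 0, 0], [1, 0.04, -0.004, 0, 0, 0, 0]],
])

```text
clock: 17.6
tool_pos: [0.5139, 0.3223, 0.1211]
eef_rot: [1.0, -0.002, -0.017, 0.002]
contact_force: [-18.8, -3.2, 14.3]
opening: 0.259
```

```bash
python3 snap.py 20 wrist scene; python3 -c "
from h import *
crop('pics/scene_20.png','pics/s20c.png',200,110,320,200,6.6)
crop('pics/wrist_20.png','pics/w20c.png',240,150,440,300,4)"
```

```text
t 17.6 p [0.5139 0.3223 0.1211] x [ 0.999 -0.005 -0.035] z [-0.035 -0.004 -0.999] F [-18.8  -3.2  14.3] op 0.259 q [-0.61  0.83 -0.02  1.69 -0.    0.65 -0.63]
```

View pics/w20c.png

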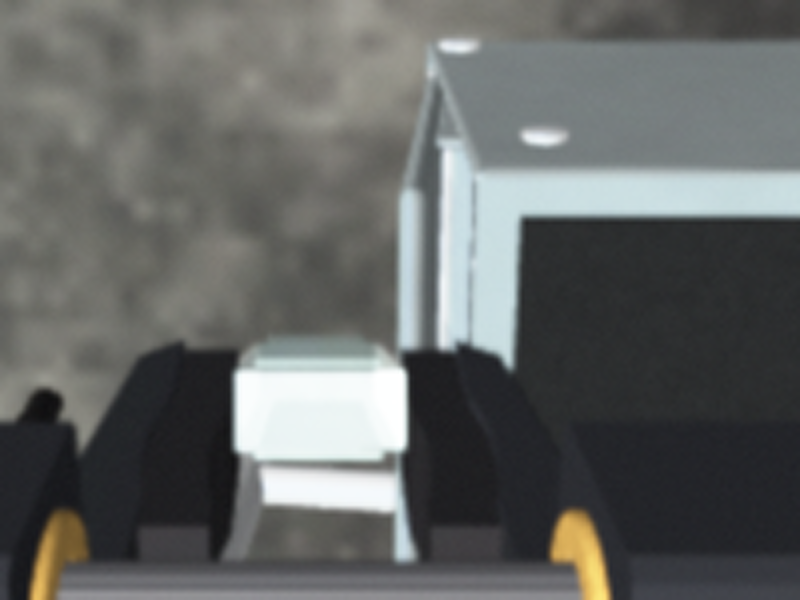

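View pics/s20c.png

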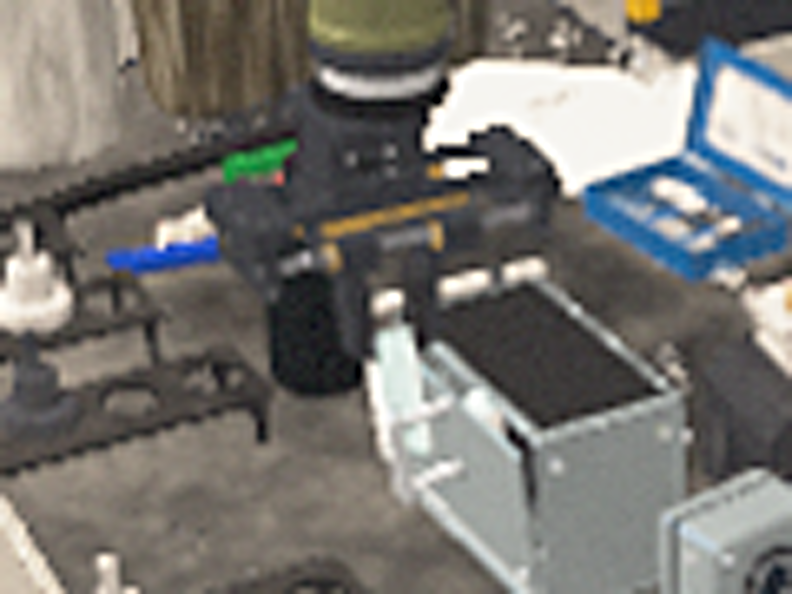

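Run:
```python
from h import *
s=load('scene_20')
def ony(uv,y):
    o,d=ray(s,[uv]);return (o+d[0]*((y-o[1])/d[0,1])).round(4)
for n,c in dict(leftback_low=(272,378),leftinner_low=(358,390),lefttop=(270,290),glass_tl=(375,325),glass_low=(430,450)).items():
    uv=(200+c[0]/6.6,110+c[1]/6.6)
    print(n,[ony(uv,y) for y in(.313,.322,.331)])
P=get_state()['tool_pos']
print((proj(s,[P,P+[0,0,-.019],P+[.0295,-.009,-.019],P+[-.0295,-.009,-.019],P+[-.012,-.009,-.019],P+[.012,-.009,-.019],P+[.0295,-.009,.02],[.5355,.353,.124],[.5355,.193,.124]])-[200,110])*6.6)
```

```text
leftback_low [array([0.442 , 0.313 , 0.1296]), array([0.4456, 0.322 , 0.1241]), array([0.4492, 0.331 , 0.1186])]
leftinner_low [array([0.4925, 0.313 , 0.1067]), array([0.4965, 0.322 , 0.101 ]), array([0.5004, 0.331 , 0.0954])]
lefttop [array([0.4457, 0.313 , 0.1832]), array([0.4493, 0.322 , 0.178 ]), array([0.4529, 0.331 , 0.1729])]
glass_tl [array([0.5057, 0.313 , 0.1444]), array([0.5098, 0.322 , 0.1389]), array([0.5138, 0.331 , 0.1335])]
glass_low [array([0.5345, 0.313 , 0.0541]), array([0.5387, 0.322 , 0.0481]), array([0.5429, 0.331 , 0.0421])]
[[383.28838524 350.65609176]
 [385.37301991 379.95972081]
 [439.15038044 373.1829989 ]
 [345.03660583 400.58001141]
 [373.24304934 392.36574474]
 [411.52523786 381.22163935]
 [435.55209868 312.78351457]
 [393.38698846 314.10407623]
 [526.42827042 437.26874339]]
```

```bash
python3 -c "
from h import *
crop('pics/scene_20.png','pics/s20d.png',235,140,285,185,16)"
```

```text
(no output)
```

View pics/s20d.png

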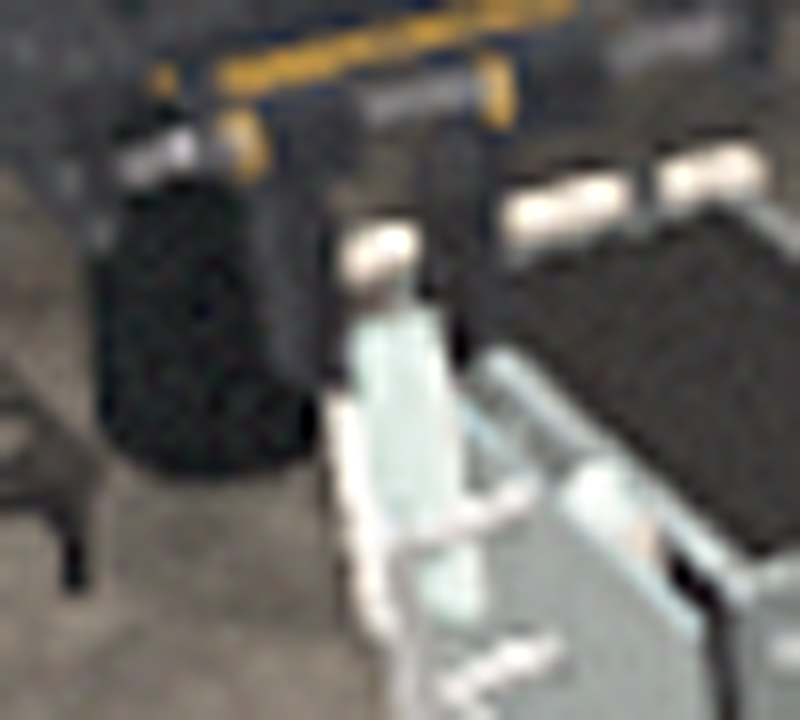

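```bash
python3 - <<'E'
from h import *
s=load('scene_20')
for th in(.65,.5,.3,.12,.05):
  print(th,'short top',proj(s,[door(th,-.03,.062,.035)]).round(1),'if in right pocket',proj(s,[door(th,-.03,.062,-.035)]).round(1),'edge mid',proj(s,[door(th,.004,.1,0)]).round(1),'edgeR',proj(s,[door(th,.004,.1,-.079)]).round(1))
E
for i in 9 14 15 16 20; do python3 -c "
from h import *
crop('pics/scene_$i.png','pics/z$i.png',240,145,300,190,6)"; done
python3 -c "
import cv2,numpy as np
a=[cv2.imread(f'pics/z{i}.png') for i in (9,15,16,20)]
cv2.imwrite('pics/zz.png',np.vstack([np.hstack(a[:2]),np.hstack(a[2:])]))"
```

```text
0.65 short top [[263.  172.4]] if in right pocket [[271.7 180.7]] edge mid [[254.9 177.9]] edgeR [[264.7 187.9]]
0.5 short top [[265.5 171.4]] if in right pocket [[274.2 179.7]] edge mid [[257.8 175. ]] edgeR [[267.7 184.8]]
0.3 short top [[268.7 170.6]] if in right pocket [[277.5 178.8]] edge mid [[262.1 171.6]] edgeR [[272.2 181.4]]
0.12 short top [[271.6 170.4]] if in right pocket [[280.4 178.6]] edge mid [[266.3 169.3]] edgeR [[276.5 178.9]]
0.05 short top [[272.7 170.5]] if in right pocket [[281.5 178.7]] edge mid [[268.  168.6]] edgeR [[278.2 178.2]]
```

View pics/zz.png

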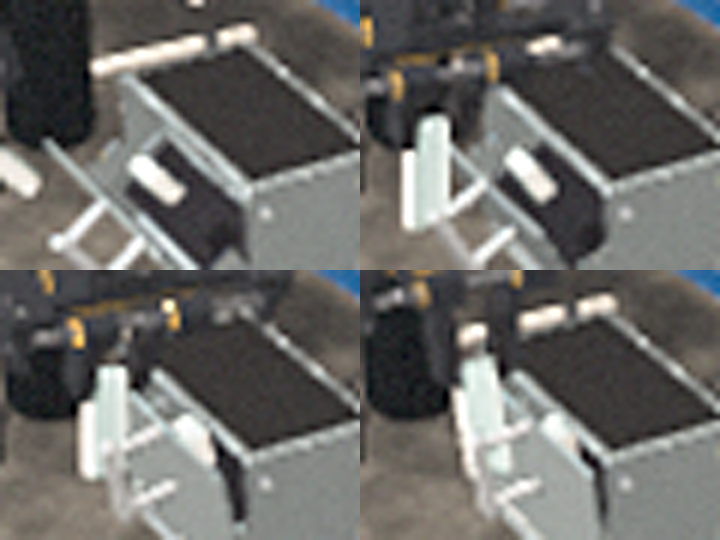

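The black round shape is just the bottle behind the hand. The finger backs are wedges: only the last ~12 mm is thin, and the wedge catches the roof. I'll lift to z≈0.130 so the wedge clears the roof while the tips still overlap the panel's upper edge.

```bash
python3 -c "
from h import *
M=tool(0,0)
for p in([.503,.324,.122],[.503,.324,.1295],[.514,.324,.1295],[.52,.324,.1295]):delta(p,M)"
```

```text
shift [-0.0362 -0.0054 -0.0015] turn [ 0.0014  0.011  -0.0014] | mm [-10.9  -1.6  -0.5] deg [ 0.2  2.  -0.3] rows 0.2
shift [-0.0371 -0.0053 -0.0265] turn [ 0.0014  0.011  -0.0014] | mm [-11.1  -1.6  -8. ] deg [ 0.2  2.  -0.3] rows 0.2
shift [-0.0004 -0.0054 -0.0278] turn [ 0.0014  0.011  -0.0014] | mm [-0.1 -1.6 -8.3] deg [ 0.2  2.  -0.3] rows 0.2
shift [ 0.0196 -0.0055 -0.0285] turn [ 0.0014  0.011  -0.0014] | mm [ 5.9 -1.7 -8.5] deg [ 0.2  2.  -0.3] rows 0.2
```

Call:
play_rows([
  [[1, -0.036, -0.005, -0.002, 0, 0.011, 0], [1, -0.037, -0.005, -0.0265, 0.001, 0.011, -0.001], [1, -0.015, -0.005, -0.027, 0.001, 0.011, -0.001], [1, 0, -0.005, -0.028, 0.001, 0.011, -0.001], [1, 0.008, -0.005, -0.028, 0.001, 0.011, -0.001]],
])

```text
clock: 18.32
tool_pos: [0.5168, 0.3236, 0.1292]
eef_rot: [1.0, -0.001, -0.001, 0.001]
contact_force: [-2.5, 0.8, 0.5]
opening: 0.265
```

```bash
python3 snap.py 21 wrist; python3 -c "
from h import *
crop('pics/wrist_21.png','pics/w21c.png',240,150,440,300,4)
M=tool(0,0)
for p in([.516,.324,.1295],[.52,.324,.1295],[.524,.324,.1295]):delta(p,M)"
```

```text
t 18.32 p [0.5168 0.3236 0.1292] x [ 1.    -0.002 -0.001] z [-0.001 -0.001 -1.   ] F [-2.5  0.8  0.5] op 0.265 q [-0.63  0.81 -0.01  1.71  0.01  0.63 -0.65]
shift [-0.0032 -0.0013 -0.0011] turn [ 0.0004  0.0002 -0.0006] | mm [-1.  -0.4 -0.3] deg [ 0.1  0.  -0.1] rows 0.0
shift [ 0.0101 -0.0013 -0.0011] turn [ 0.0004  0.0002 -0.0006] | mm [ 3.  -0.4 -0.3] deg [ 0.1  0.  -0.1] rows 0.0
shift [ 0.0235 -0.0013 -0.0011] turn [ 0.0004  0.0002 -0.0006] | mm [ 7.  -0.4 -0.3] deg [ 0.1  0.  -0.1] rows 0.1
```

View pics/w21c.png

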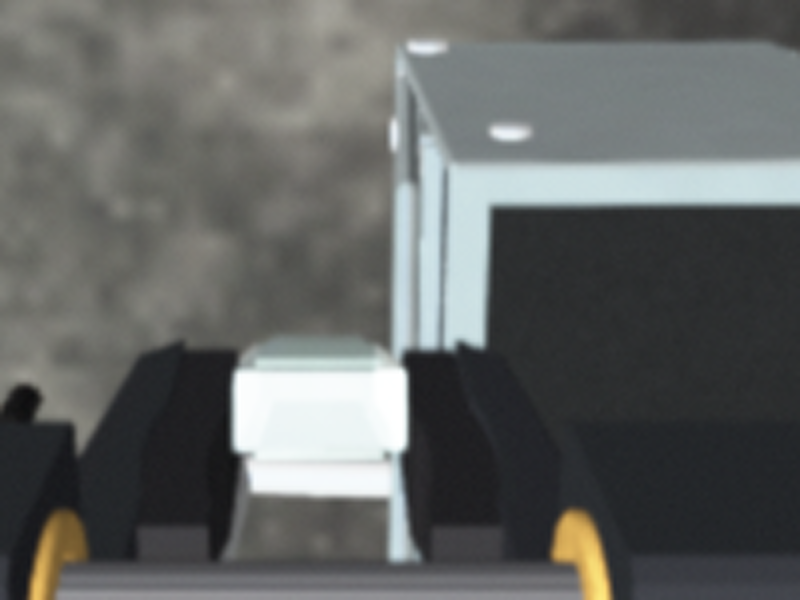

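Clear contact with only 2.5 N, and the door is still moving (gap about 30 px in the crop). I'll keep pushing.

Call:
play_rows([
  [[1, 0.007, -0.001, -0.001, 0, 0, 0], [1, 0.014, -0.001, -0.001, 0, 0, 0], [1, 0.02, -0.001, -0.001, 0, 0, 0], [1, 0.025, -0.001, -0.001, 0, 0, 0], [1, 0.028, -0.001, -0.001, 0, 0, 0]],
])

```text
clock: 19.0
tool_pos: [0.5237, 0.3238, 0.1293]
eef_rot: [1.0, -0.001, -0.002, 0.001]
contact_force: [-6.6, -1.0, 4.9]
opening: 0.265
```

```bash
python3 snap.py 22 wrist; python3 -c "
from h import *
crop('pics/wrist_22.png','pics/w22c.png',240,150,440,300,4)"
```

```text
t 19.0 p [0.5237 0.3238 0.1293] x [ 1.    -0.001 -0.004] z [-0.004 -0.002 -1.   ] F [-6.6 -1.   4.9] op 0.265 q [-0.62  0.81 -0.01  1.69  0.01  0.65 -0.64]
```

View pics/w22c.png

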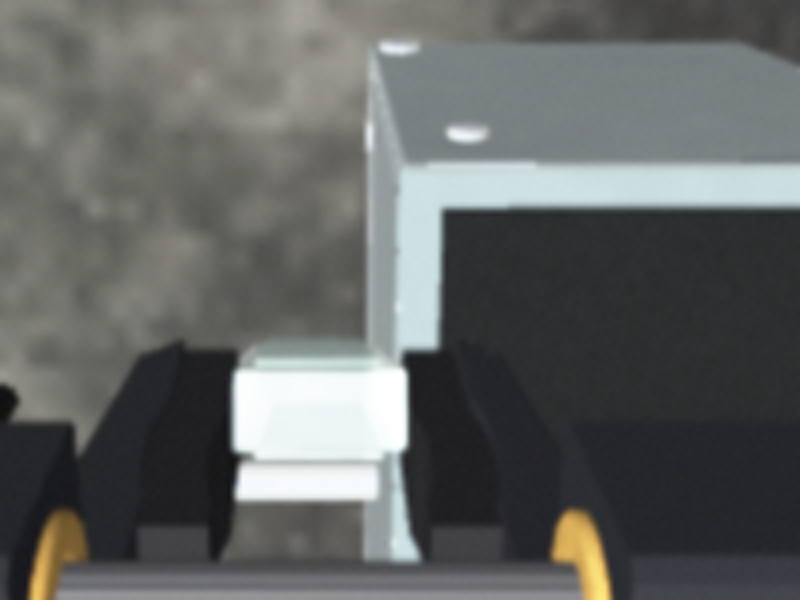

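Call:
play_rows([
  [[1, 0, 0, -0.007, 0, 0, 0], [1, 0.01, 0, -0.007, 0, 0, 0], [1, 0.018, 0, -0.006, 0, 0, 0], [1, 0.024, 0, -0.005, 0, 0, 0], [1, 0.024, 0, -0.004, 0, 0, 0]],
])

```text
clock: 19.68
tool_pos: [0.524, 0.3244, 0.1303]
eef_rot: [1.0, 0.0, -0.008, 0.002]
contact_force: [-15.6, -0.1, 10.3]
opening: 0.266
```

```bash
python3 snap.py 23 wrist scene; python3 -c "
from h import *
crop('pics/wrist_23.png','pics/w23c.png',240,150,440,300,4)
crop('pics/scene_23.png','pics/s23c.png',200,110,320,200,6.6)"
```

```text
t 19.68 p [0.524  0.3244 0.1303] x [ 1.     0.001 -0.017] z [-0.017 -0.004 -1.   ] F [-15.6  -0.1  10.3] op 0.266 q [-0.62  0.82 -0.01  1.67  0.01  0.67 -0.63]
```

View pics/w23c.png

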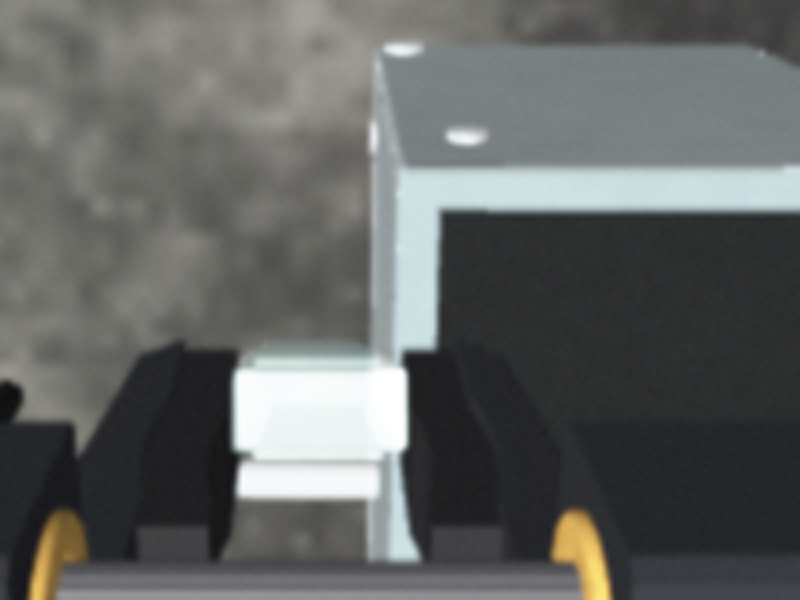

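View pics/s23c.png

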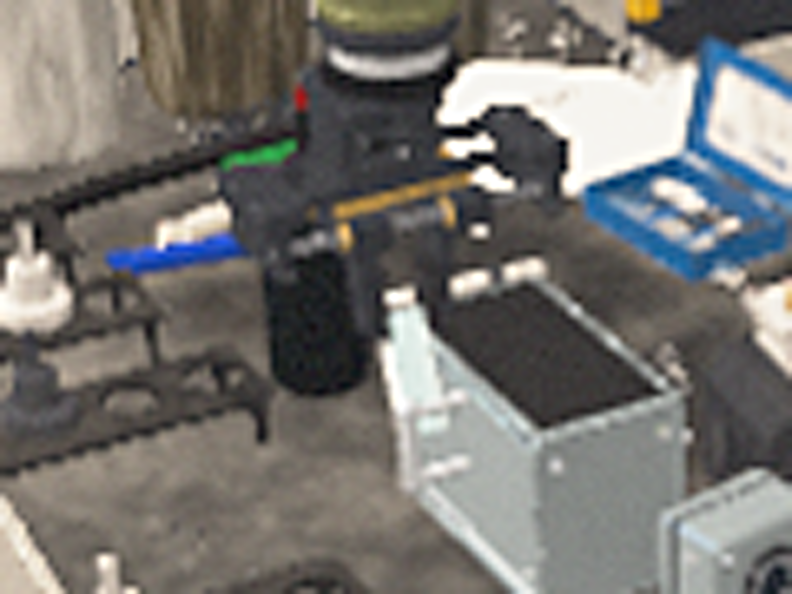

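Call:
play_rows([
  [[1, -0.08, 0, 0, 0, 0, 0], [1, -0.18, 0, 0, 0, 0, 0], [1, -0.2, 0, -0.15, 0, 0, 0], [1, -0.2, 0.05, -0.3, 0, 0, 0], [1, -0.2, 0.05, -0.3, 0, 0, 0]],
])

```text
clock: 20.4
tool_pos: [0.4695, 0.31, 0.225]
eef_rot: [1.0, -0.001, -0.004, -0.0]
contact_force: [0.3, -0.2, -1.2]
opening: 0.265
```

```bash
python3 snap.py 24 wrist scene; python3 -c "
from h import *
crop('pics/wrist_24.png','pics/w24c.png',340,80,540,230,4)
crop('pics/scene_24.png','pics/s24c.png',240,135,320,205,9)"
```

```text
t 20.4 p [0.4695 0.31   0.225 ] x [ 1.    -0.002 -0.007] z [-0.007  0.    -1.   ] F [ 0.3 -0.2 -1.2] op 0.265 q [-0.66  0.62 -0.01  1.77 -0.    0.76 -0.66]
```

View pics/wrist_24.png

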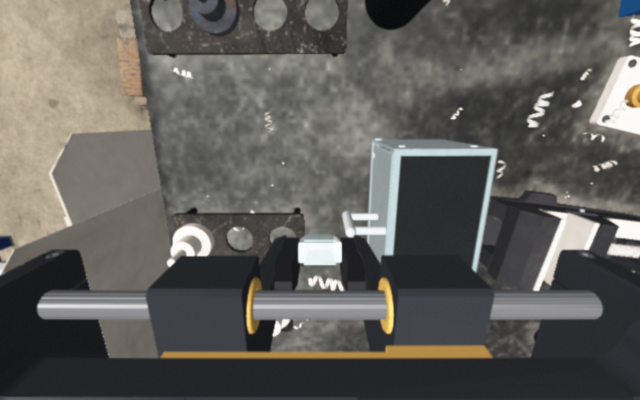

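View pics/s24c.png

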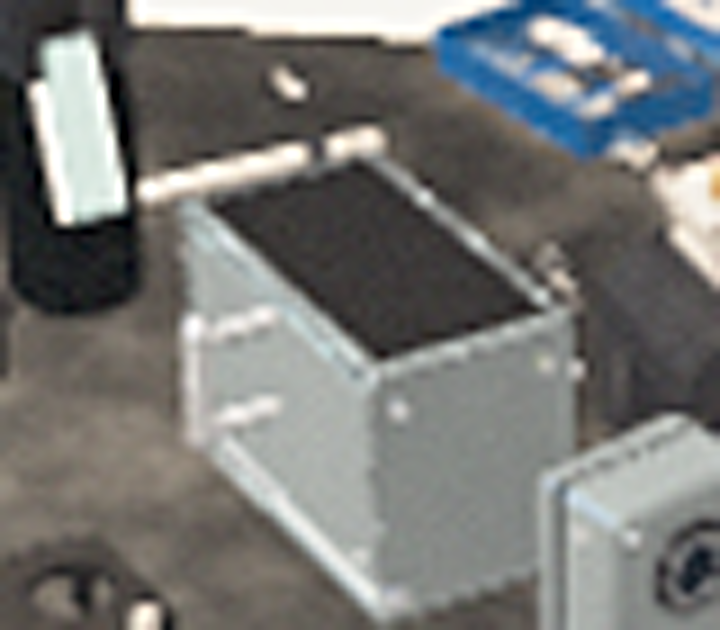

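The case looks shut. I'll compare this picture with the starting one, where the front was exactly at 0, for the handle position.

Run:
```python
from h import *
a=cv2.imread('pics/scene0.png',0);b=cv2.imread('pics/scene_24.png',0)
d=cv2.absdiff(a,b)[160:195,257:300];print('max diff',d.max(),'n>15',(d>15).sum(), np.argwhere(d>15)[:20].tolist())
x=[np.float32(im[164:186,258:274]) for im in(a,b)]
print('handle phase',cv2.phaseCorrelate(x[0],x[1]))
s=load('scene_24')
for th in(0,.02,.04):print(th,proj(s,[door(th,.039,.097,0),door(th,.004,.1,-.07)]).round(2).tolist())
import numpy as np
print(np.hstack([a[164:184:2,258:270],b[164:184:2,258:270]]))
crop('pics/scene0.png','pics/s0z.png',255,150,295,190,10);crop('pics/scene_24.png','pics/s24z.png',255,150,295,190,10)
cv2.imwrite('pics/cmp.png',np.hstack([cv2.imread('pics/s0z.png'),cv2.imread('pics/s24z.png')]))
```

```text
max diff 35 n>15 5 [[16, 23], [16, 24], [17, 23], [17, 24], [29, 14]]
handle phase ((-0.03612844398040416, -0.04560579600136805), 0.9969933284446597)
0 [[260.66, 171.43], [278.23, 176.62]]
0.02 [[260.2, 171.76], [277.74, 176.8]]
0.04 [[259.74, 172.1], [277.25, 176.98]]
[[ 90  89 116 165 175 171 178 175 162 185 196 150  90  78 116 165 176 171
  179 182 162 181 196 151]
 [ 86  80 107 157 177 175 172 172 177 184 186 192  88  82 100 149 178 176
  171 173 178 183 186 191]
 [ 88  85  99 143 179 173 174 170 170 168 172 175  90  84  93 143 179 175
  170 172 171 173 172 178]
 [ 92  89 163 240 214 162 195 217 229 224 229 233  92  88 166 238 206 165
  196 218 229 223 231 233]
 [106 110 188 231 193 192 202 162 155 170 159 162 103 114 187 230 193 198
  199 163 152 169 155 160]
 [109 108 168 209 173 173 173 175 176 174 176 173 108 111 166 211 176 172
  173 176 176 174 173 175]
 [106  94 168 216 170 174 177 172 175 171 175 177 104  99 163 216 173 176
  172 175 169 174 176 173]
 [106  96 156 205 178 165 164 176 170 170 168 169 107  99 152 207 181 171
  166 173 170 169 171 167]
 [107  95 150 203 182 175 179 224 235 224 227 227 106  94 152 200 180 171
  181 224 235 226 228 225]
 [122 118 153 191 193 181 189 176 165 175 161 162 124 117 150 193 187 182
  185 174 161 171 157 160]]
```

View pics/cmp.png

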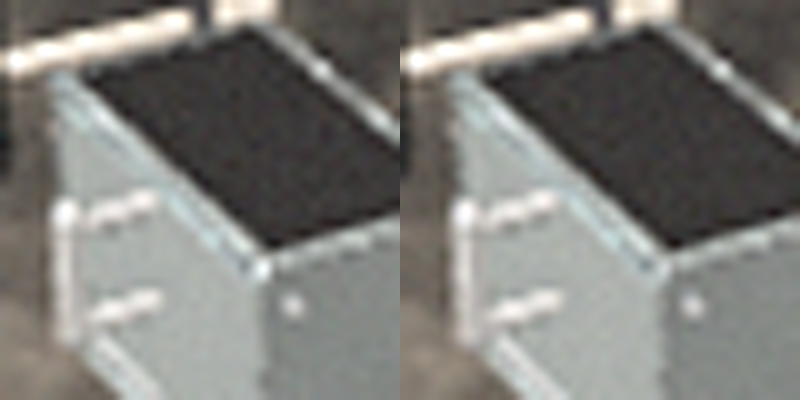

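View pics/w24c.png

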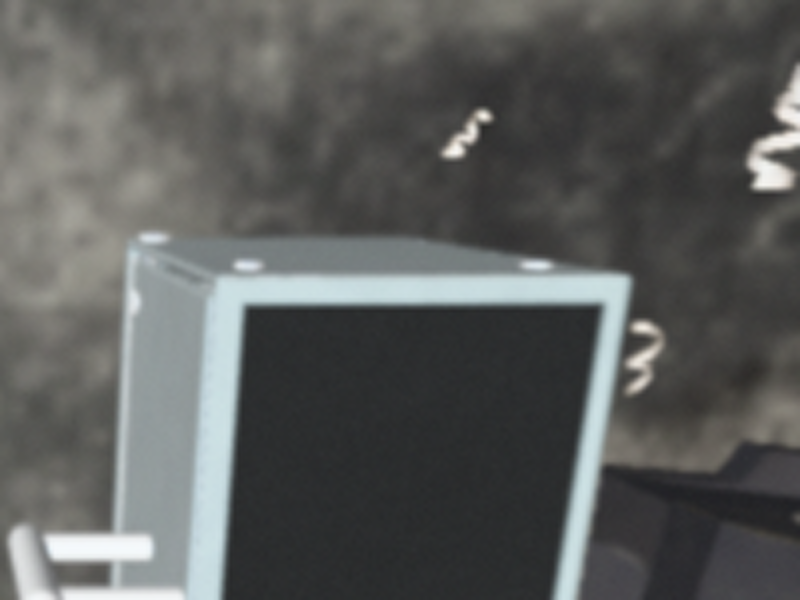

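The front is shut: the handle shifted by less than 0.06 px from the start, well under 0.005 rad. Next I'll carry the glass over the gauge and measure it.

```bash
python3 -c "
from h import *
delta([.50,.22,.33],tool(0.17,0));delta([.58,-.06,.34],tool(.17,0))"
```

```text
shift [ 0.1059  0.3009 -0.3618] turn [ 0.0007  0.0046 -0.054 ] | mm [  31.8   90.3 -108.5] deg [ 0.1  0.8 -9.7] rows 2.3
shift [ 0.3719  1.2344 -0.3958] turn [ 0.0007  0.0046 -0.054 ] | mm [ 111.6  370.3 -118.8] deg [ 0.1  0.8 -9.7] rows 6.5
```

Call:
play_rows([
  [[1, 0.05, 0.05, -0.2, 0, 0, -0.02], [1, 0.1, 0.2, -0.38, 0, 0.004, -0.04], [1, 0.2, 0.45, -0.4, 0, 0.004, -0.054], [1, 0.3, 0.7, -0.4, 0, 0.004, -0.054], [1, 0.37, 0.95, -0.4, 0, 0.004, -0.054]],
])

```text
clock: 21.12
tool_pos: [0.5619, 0.0807, 0.3389]
eef_rot: [0.996, 0.085, -0.001, 0.001]
contact_force: [1.0, 0.4, -1.1]
opening: 0.262
```

```bash
python3 -c "
from h import *
st();delta([.58,-.07,.34],tool(.17,0))"
```

```text
t 21.12 p [0.5619 0.0807 0.3389] x [ 0.985  0.17  -0.003] z [-0.002 -0.002 -1.   ] F [ 1.   0.4 -1.1] op 0.262 q [-0.2   0.5  -0.04  1.6   0.03  1.04 -0.08]
shift [-0.026   0.5053 -0.0028] turn [0.0006 0.0009 0.0002] | mm [ -7.8 151.6  -0.9] deg [0.1 0.2 0. ] rows 2.4
```

Call:
play_rows([
  [[1, -0.01, 0.2, 0, 0, 0, 0], [1, -0.026, 0.4, 0, 0, 0, 0], [1, -0.026, 0.505, 0, 0, 0, 0], [1, -0.026, 0.505, 0, 0, 0, 0]],
])

```text
clock: 21.62
tool_pos: [0.5799, -0.0735, 0.3373]
eef_rot: [0.997, 0.082, -0.002, 0.002]
contact_force: [-0.9, 0.2, -0.3]
opening: 0.266
```

```bash
python3 snap.py 25 wrist; python3 -c "
from h import *
crop('pics/wrist_25.png','pics/w25c.png',230,50,430,200,4)"
```

```text
t 21.62 p [ 0.5799 -0.0735  0.3373] x [ 0.986  0.164 -0.005] z [-0.005 -0.004 -1.   ] F [-0.9  0.2 -0.3] op 0.266 q [ 0.06  0.53 -0.03  1.55  0.02  1.07  0.19]
```

View pics/wrist_25.png

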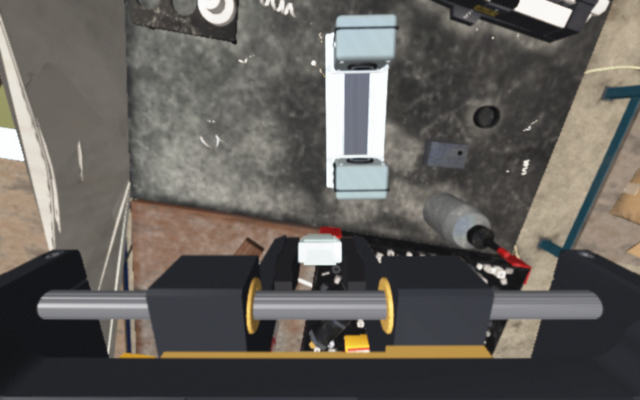

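View pics/w25c.png

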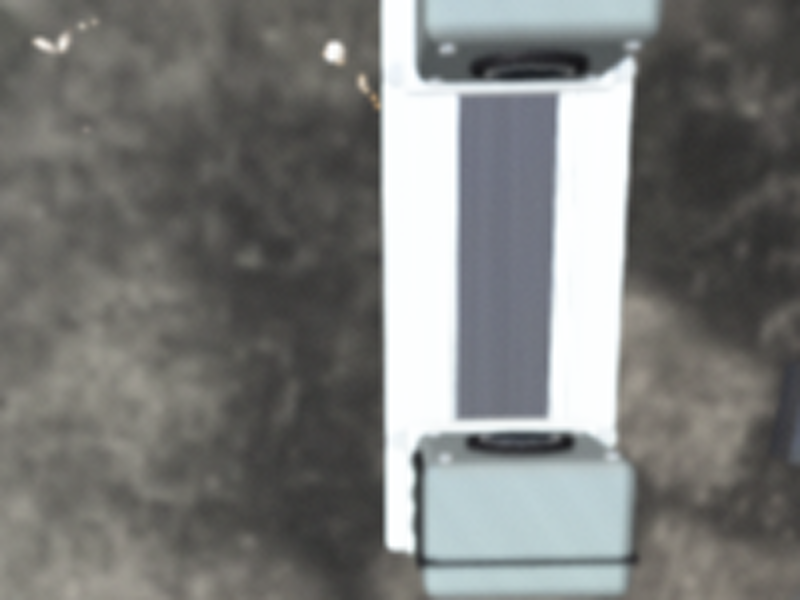

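Run:
```python
from h import *
np.set_printoptions(precision=4,suppress=True)
m=load('wrist_25');im=cv2.imread('pics/wrist_25.png').astype(float);g=im.min(2)
def cross(v,thr):  # subpixel crossing
    i=np.argmax((v[1:]>thr)!=(v[:-1]>thr)); return i+(thr-v[i])/(v[i+1]-v[i])
L=[];Rr=[];SL=[];SR=[]
for y in range(76,152,3):
    v=g[y];L.append((310+cross(v[310:345],170),y)); Rr.append((400-cross(v[365:401][::-1],170),y))
    SL.append((332+cross(v[332:358],170),y)); SR.append((382-cross(v[352:383][::-1],170),y))
def line(P,z):
    W=onz(m,P,z);c=W.mean(0);u,s,vt=np.linalg.svd((W-c)[:,:2]);d=vt[0]*np.sign(vt[0][1]);print('c',c,'yaw',np.degrees(np.arctan2(-d[0],d[1])),'rms',(s[1]/len(W)**.5)*1e3);return c,d
for n,P in(('L',L),('R',Rr)):
    print(n,np.round(P[0],1),np.round(P[-1],1));line(P,.018)
print('strip');line(SL,.018);line(SR,.018)
# head top inner edges z=.109, far edges
f=lambda L:np.array(L)/4.+[230,50]-.375
print('near head inner top',onz(m,f([(440,468),(610,468)]),.109)); print('near head back seam',onz(m,f([(425,595),(625,595)]),.109))
print('near head sides',onz(m,f([(421,520),(634,520)]),.109))
print('far head inner top',onz(m,f([(430,22),(650,20)]),.109))
```

```text
L [324.9  76. ] [325.8 151. ]
c [0.5752 0.0062 0.018 ] yaw 10.492434827949344 rms 0.08690558883722187
R [387.3  76. ] [384. 151.]
c [0.6702 0.022  0.018 ] yaw 10.645616570842856 rms 0.18190911899343132
strip
c [0.6046 0.0111 0.018 ] yaw 10.318041958574621 rms 0.078016305535258
c [0.642  0.0173 0.018 ] yaw 10.371710047861479 rms 0.07887186577717738
near head inner top [[ 0.6047 -0.0593  0.109 ]
 [ 0.6617 -0.0497  0.109 ]]
near head back seam [[ 0.6078 -0.1044  0.109 ]
 [ 0.6772 -0.0928  0.109 ]]
near head sides [[ 0.6015 -0.0781  0.109 ]
 [ 0.674  -0.066   0.109 ]]
far head inner top [[0.5764 0.075  0.109 ]
 [0.6424 0.0865 0.109 ]]
```

Run:
```python
from h import *
m=load('wrist_25');g=cv2.imread('pics/wrist_25.png').min(2).astype(float)
print(g[26:42,329].astype(int),g[180:196,329].astype(int))
c=np.array([.6230,.0141]);a=np.radians(10.45);yy=np.array([-np.sin(a),np.cos(a)]);xx=np.array([np.cos(a),np.sin(a)])
def cross(v,thr): 
    i=np.argmax((v[1:]>thr)!=(v[:-1]>thr)); return i+(thr-v[i])/(v[i+1]-v[i])
t=26+cross(g[26:42,329],170);b=180+cross(g[180:196,329],170);print(t,b)
for p in onz(m,[(329,t),(329,b)],.018):print((p[:2]-c)@xx,(p[:2]-c)@yy)
# stripe ends on bed z=.018
f=lambda L:np.array(L)/4.+[230,50]-.375
for p in onz(m,f([(508,93),(503,417)]),.018):print('strip end',(p[:2]-c)@xx,(p[:2]-c)@yy)
for p in onz(m,f([(530,62),(520,438)]),.085):print('bezel top?',(p[:2]-c)@xx,(p[:2]-c)@yy)
```

```text
[ 72  70  72  72  72  74  88 163 240 252 253 253 253 253 253 253] [253 253 253 253 253 252 245 193 115  91  92  93  94  98 102 108]
33.09090909090909 187.2948717948718
-0.04180205377133584 0.11568772575641494
-0.04365505218885745 -0.12016683736112903
strip end 0.0003256953017992899 0.06059442806765075
strip end 0.00078980125169674 -0.06350303218748889
bezel top? -0.000713990092912311 0.060506544051861164
bezel top? -0.0010805397845355246 -0.06259166605532959
```

```bash
python3 -c "
from h import *
crop('pics/wrist_24.png','pics/g24.png',295,228,345,270,15)
crop('pics/wrist_25.png','pics/g25.png',295,228,345,270,15)
g=cv2.imread('pics/wrist_24.png',0);print(g[228:272,320].tolist());print(g[228:272,308].tolist());print(g[250,294:346].tolist())
g=cv2.imread('pics/wrist_9.png',0);print(g[228:272,320].tolist())"
```

```text
[105, 108, 106, 106, 106, 111, 124, 132, 136, 139, 144, 175, 210, 207, 205, 238, 248, 249, 249, 249, 249, 248, 244, 242, 242, 242, 241, 241, 241, 241, 241, 241, 241, 241, 242, 241, 223, 143, 98, 95, 95, 96, 97, 101]
[113, 112, 112, 112, 116, 121, 132, 139, 143, 143, 152, 182, 217, 215, 214, 240, 249, 250, 249, 249, 249, 248, 247, 245, 244, 242, 242, 242, 242, 241, 241, 241, 241, 242, 244, 243, 226, 150, 105, 101, 96, 94, 95, 98]
[32, 30, 33, 85, 199, 248, 252, 252, 252, 252, 251, 250, 250, 249, 247, 246, 245, 245, 245, 245, 245, 245, 244, 244, 244, 245, 244, 244, 243, 243, 242, 242, 242, 242, 242, 243, 244, 247, 248, 249, 253, 254, 254, 254, 254, 254, 253, 206, 79, 37, 31, 32]
[81, 88, 122, 170, 184, 184, 169, 150, 140, 139, 151, 187, 217, 209, 206, 238, 246, 247, 248, 251, 253, 252, 246, 239, 237, 237, 237, 238, 237, 237, 237, 236, 237, 237, 238, 238, 212, 115, 48, 32, 21, 18, 23, 30]
```

View pics/g24.png

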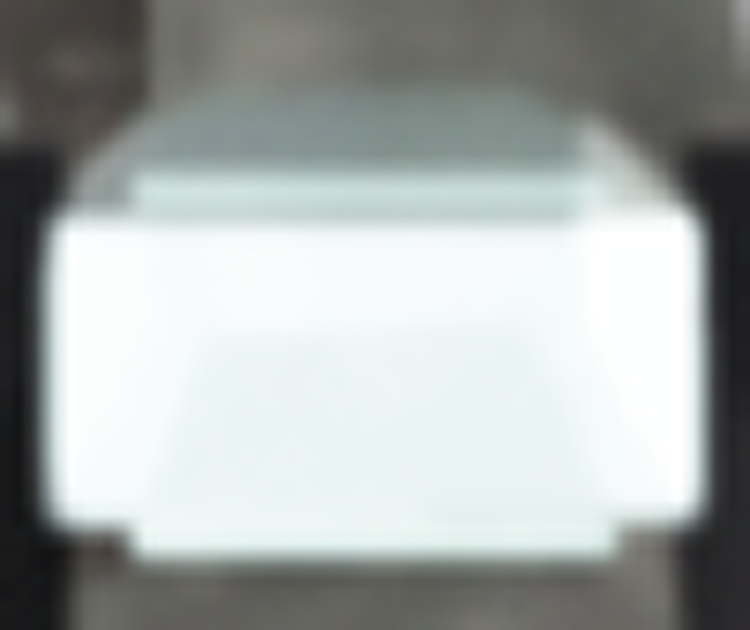

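```bash
cat > gl.py <<'E'
from h import *
from scipy.optimize import least_squares
def glassfit(name,rows,width):
    m=load(name);W=m['world_to_cam']
    # camera pose in tool frame is constant (measured at start)
    Rc=np.array([[1,0,0],[0,-.958,.2868],[0,-.2868,-.958]]);c=np.array([0,-.0735,-.1478])
    m2=dict(m);Wt=np.eye(4);Wt[:3,:3]=Rc;Wt[:3,3]=-Rc@c;m2['world_to_cam']=Wt
    def pts(p):
        b,s,y0=p;a=np.array([0,np.sin(b),np.cos(b)]);n=np.array([0,-np.cos(b),np.sin(b)]);C=np.array([0,y0,0])
        return [C-s*a+.007*n,C-s*a-.007*n,C+(.07-s)*a+.007*n]
    def res(p):
        P=pts(p);r=[proj(m2,[q])[0,1]-v for q,v in zip(P,rows)]
        t=(P[0]+P[1])/2;w=proj(m2,[t-[.012,0,0],t+[.012,0,0]]);return r+[(w[1,0]-w[0,0]-width)*.7]
    f=least_squares(res,[.33,.014,0]);print(name,'beta',f.x[0].round(4),'s_top',f.x[1].round(4),'y0',f.x[2].round(4),'res',f.fun.round(2));return f.x
if __name__=='__main__':
    glassfit('wrist_24',[238.7,264.6,233.7],43.5)
    glassfit('wrist_24',[238.7,264.6,233.2],44)
    glassfit('wrist_24',[239.0,264.4,233.7],43.5)
E
python3 gl.py
python3 -c "
from h import *
g=cv2.imread('pics/wrist_25.png',0);print(g[228:272,320].tolist());print(g[228:272,315].tolist());print(g[250,294:346].tolist())"
```

```text
wrist_24 beta 0.3672 s_top 0.01 y0 0.0005 res [ 0.09 -0.09  0.    0.08]
wrist_24 beta 0.3627 s_top 0.0112 y0 0.0003 res [-0.01  0.01 -0.   -0.01]
wrist_24 beta 0.366 s_top 0.0092 y0 0.0006 res [-0.09  0.09 -0.   -0.08]
[63, 66, 70, 71, 75, 99, 131, 144, 150, 155, 164, 192, 219, 214, 213, 240, 248, 249, 249, 248, 248, 246, 243, 242, 242, 242, 242, 241, 242, 241, 242, 242, 242, 241, 243, 243, 224, 117, 32, 25, 25, 23, 27, 26]
[68, 79, 90, 96, 103, 118, 137, 147, 153, 155, 166, 194, 221, 214, 214, 241, 249, 250, 250, 250, 250, 248, 244, 243, 242, 242, 242, 241, 241, 242, 241, 242, 241, 240, 242, 242, 226, 143, 83, 77, 75, 75, 72, 63]
[31, 31, 30, 80, 187, 244, 250, 250, 250, 249, 249, 248, 248, 248, 245, 243, 243, 243, 243, 243, 244, 244, 244, 243, 243, 242, 243, 243, 243, 243, 243, 244, 244, 244, 244, 245, 247, 249, 250, 251, 252, 253, 254, 254, 254, 254, 252, 195, 76, 35, 31, 32]
```

Run:
```python
from h import *
from scipy.optimize import least_squares
g=cv2.imread('pics/wrist_25.png',0)
print([g[255:270,c].tolist() for c in(300,301,337)])
print([g[236:248,c].tolist() for c in(300,301,337)])
m=load('wrist_24')
Rc=np.array([[1,0,0],[0,-.958,.2868],[0,-.2868,-.958]]);c=np.array([0,-.0735,-.1478]);m2=dict(m);Wt=np.eye(4);Wt[:3,:3]=Rc;Wt[:3,3]=-Rc@c;m2['world_to_cam']=Wt
for dl in(0,.002,.004):
  def geo(p):
    b,s,y0=p;a=np.array([0,np.sin(b),np.cos(b)]);n=np.array([0,-np.cos(b),np.sin(b)]);return a,n,np.array([0,y0,0]),s
  def res(p):
    a,n,C,s=geo(p)
    P=[C-s*a+.0055*n,C-s*a-.0055*n,C+(.07-dl-s)*a+.007*n]
    r=[proj(m2,[q])[0,1]-v for q,v in zip(P,(242.5,262.7,233.6))];t=C-s*a;w=proj(m2,[t-[.012,0,0],t+[.012,0,0]]);return r+[(w[1,0]-w[0,0]-43.7)*.7]
  f=least_squares(res,[.33,.014,0]);a,n,C,s=geo(f.x);print(dl,f.x.round(4),f.fun.round(2),'strip top rows',[proj(m2,[C-(s-dl)*a+k*n])[0,1].round(1) for k in(.007,-.007)])
```

```text
[[249, 249, 249, 249, 248, 246, 235, 185, 111, 84, 86, 93, 104, 109, 113], [249, 249, 249, 248, 248, 247, 239, 198, 132, 109, 109, 114, 120, 122, 124], [253, 252, 251, 250, 250, 249, 243, 201, 101, 57, 68, 78, 70, 51, 47]]
[[113, 112, 124, 143, 150, 156, 200, 241, 249, 250, 250, 249], [117, 129, 150, 161, 159, 163, 205, 241, 249, 250, 250, 250], [84, 118, 153, 180, 195, 214, 240, 252, 254, 254, 254, 254]]
0 [0.3587 0.0103 0.0009] [-0.01  0.01 -0.   -0.01] strip top rows [np.float64(239.7), np.float64(265.5)]
0.002 [0.3573 0.0103 0.0009] [-0.01  0.01 -0.   -0.01] strip top rows [np.float64(239.5), np.float64(264.9)]
0.004 [0.3558 0.0103 0.0009] [-0.01  0.01 -0.   -0.01] strip top rows [np.float64(239.2), np.float64(264.3)]
```

Glass fit in the hand: β≈0.357 rad, upper end 10–12 mm behind the TCP. Gauge middle ≈ (0.623, 0.013), yaw 10.45°. I'll make the glass upright and go above the gap.

```bash
python3 -c "
from h import *
a=np.radians(10.45)
for z in(.30,.20):delta([.6229,.0136,z],tool(a,-.357))"
```

```text
shift [ 0.1891 -0.2523  0.1239] turn [ 0.1139  0.0007 -0.0046] | mm [ 56.7 -75.7  37.2] deg [20.5  0.1 -0.8] rows 1.9
shift [ 0.1907 -0.2526  0.4572] turn [ 0.1139  0.0007 -0.0046] | mm [ 57.2 -75.8 137.2] deg [20.5  0.1 -0.8] rows 2.7
```

Call:
play_rows([
  [[1, 0.1, -0.12, 0.06, 0.05, 0, -0.002], [1, 0.19, -0.253, 0.124, 0.1, 0, -0.005], [1, 0.19, -0.253, 0.124, 0.114, 0, -0.005], [1, 0.191, -0.253, 0.3, 0.114, 0, -0.005], [1, 0.191, -0.253, 0.39, 0.114, 0, -0.005]],
])

```text
clock: 22.3
tool_pos: [0.6216, 0.0143, 0.2179]
eef_rot: [0.98, 0.091, -0.019, -0.177]
contact_force: [-1.1, 0.2, -1.1]
opening: 0.263
```

```bash
python3 snap.py 26 wrist scene top; python3 -c "
from h import *
a=np.radians(10.45)
for z in(.20,.15,.1133):delta([.6229,.0136,z],tool(a,-.357))
crop('pics/scene_26.png','pics/s26c.png',280,120,380,240,6)"
```

```text
t 22.3 p [0.6216 0.0143 0.2179] x [ 0.983  0.185 -0.005] z [-0.069  0.343 -0.937] F [-1.1  0.2 -1.1] op 0.263 q [ 0.19  0.77 -0.21  1.52 -0.25  0.96  0.37]
shift [0.0026 0.0261 0.0595] turn [-0.0002  0.0018  0.0004] | mm [ 0.8  7.8 17.8] deg [-0.   0.3  0.1] rows 0.3
shift [0.0034 0.0844 0.2156] turn [-0.0002  0.0018  0.0004] | mm [ 1.  25.3 64.7] deg [-0.   0.3  0.1] rows 1.1
shift [0.0039 0.1273 0.3302] turn [-0.0002  0.0018  0.0004] | mm [ 1.2 38.2 99.1] deg [-0.   0.3  0.1] rows 1.7
```

View pics/wrist_26.png

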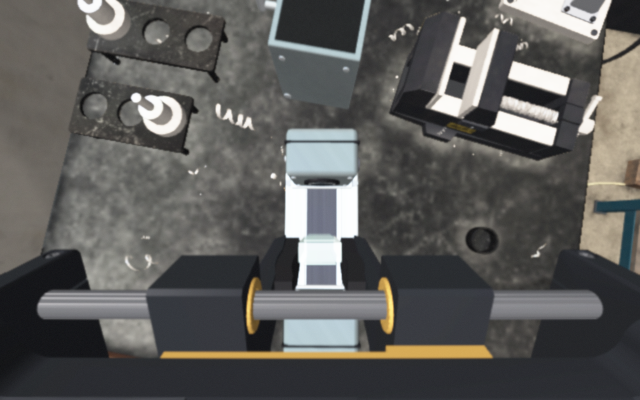

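View pics/s26c.png

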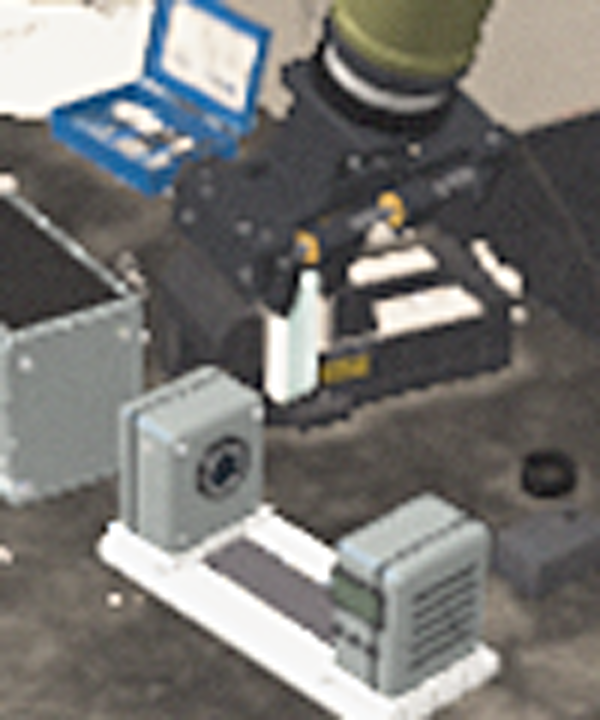

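Call:
play_rows([
  [[1, 0.003, 0.04, 0.1, 0, 0.002, 0], [1, 0.004, 0.084, 0.215, 0, 0.002, 0], [1, 0.004, 0.11, 0.28, 0, 0.002, 0], [1, 0.004, 0.127, 0.33, 0, 0.002, 0], [1, 0.004, 0.127, 0.33, 0, 0.002, 0]],
])

```text
clock: 23.08
tool_pos: [0.6228, 0.0138, 0.1132]
eef_rot: [0.98, 0.09, -0.016, -0.177]
contact_force: [0.9, -0.2, -0.6]
opening: 0.265
```

```bash
python3 snap.py 27 wrist scene top
python3 - <<'E'
from h import *
a=np.radians(10.45)
delta([.6229,.0136,.1133],tool(a,-.357))
crop('pics/scene_27.png','pics/s27c.png',295,165,375,250,9)
s=load('scene_27');xx=np.array([np.cos(a),np.sin(a),0]);yy=np.array([-np.sin(a),np.cos(a),0]);z=np.array([0,0,1.])
E0=np.array([.6230,.0128,.055])
f=lambda P:((proj(s,P)-[295,165])*9).round(0).tolist()
print('glass corners bottom',f([E0+i*.012*xx+j*.0055*yy for i in(-1,1) for j in(-1,1)]));print('top',f([E0+.07*z+i*.012*xx+j*.0055*yy for i in(-1,1) for j in(-1,1)]))
print('lens far',f([E0+.02*z+.0605*yy]),'eye',f([E0+.02*z]))
E
```

```text
t 23.07 p [0.6228 0.0138 0.1132] x [0.983 0.182 0.001] z [-0.063  0.345 -0.937] F [ 0.9 -0.2 -0.6] op 0.265 q [ 0.2   0.91 -0.22  1.59 -0.25  0.76  0.43]
shift [-0.0031  0.0014  0.004 ] turn [-0.0001 -0.0009  0.0006] | mm [-0.9  0.4  1.2] deg [-0.  -0.2  0.1] rows 0.0
glass corners bottom [[285.0, 422.0], [265.0, 410.0], [330.0, 398.0], [310.0, 385.0]]
top [[289.0, 268.0], [268.0, 255.0], [335.0, 244.0], [315.0, 232.0]]
lens far [[190.0, 294.0]] eye [[299.0, 360.0]]
```

View pics/s27c.png

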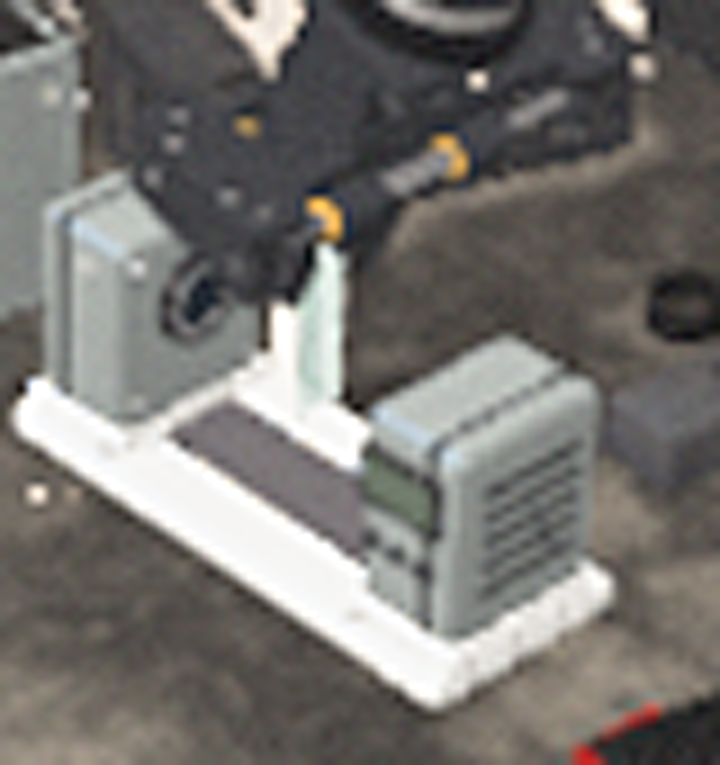

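View pics/wrist_27.png

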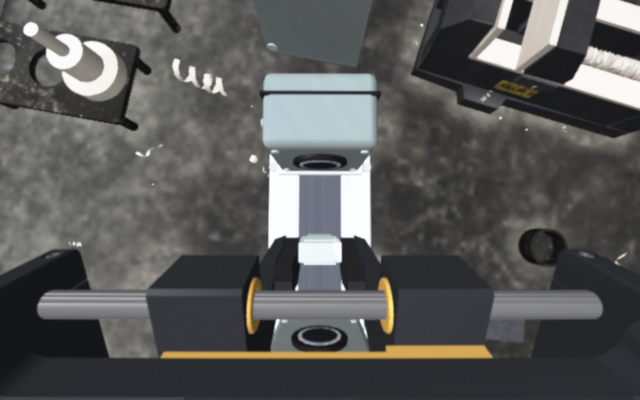

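The wrist view shows both lenses, the far one at (320,162) and the near one at (320,335), nearly in line with the glass at (320,245). I'll measure them.

Run:
```python
from h import *
crop('pics/wrist_27.png','pics/w27a.png',260,135,380,185,6)
crop('pics/wrist_27.png','pics/w27b.png',260,225,380,355,6)
a=np.radians(10.45);xx=np.array([np.cos(a),np.sin(a),0]);yy=np.array([-np.sin(a),np.cos(a),0]);z=np.array([0,0,1.])
m=load('wrist_27');B=np.array([.6230,.0128,.075])
f=lambda P,o:((proj(m,P)-o)*6).round(0).tolist()
t=np.linspace(0,2*np.pi,5)[:-1]
for sgn,o in((1,[260,135]),(-1,[260,225])):
  for rr in(.013,.017):print(sgn,rr,f([B+sgn*.0605*yy+rr*(np.cos(k)*xx+np.sin(k)*z) for k in t],o),'c',f([B+sgn*.0605*yy],o))
  print('head top inner corners',f([B+sgn*.065*yy+i*.037*xx+.034*z for i in(-1,1)],o))
```

```text
1 0.013 [[459.0, 167.0], [353.0, 144.0], [248.0, 167.0], [353.0, 187.0]] c [[353.0, 167.0]]
1 0.017 [[492.0, 167.0], [353.0, 136.0], [215.0, 167.0], [353.0, 193.0]] c [[353.0, 167.0]]
head top inner corners [[-7.0, 55.0], [713.0, 56.0]]
-1 0.013 [[462.0, 639.0], [352.0, 686.0], [242.0, 639.0], [352.0, 598.0]] c [[352.0, 639.0]]
-1 0.017 [[496.0, 639.0], [352.0, 702.0], [208.0, 639.0], [352.0, 586.0]] c [[352.0, 639.0]]
head top inner corners [[-28.0, 825.0], [730.0, 826.0]]
```

View pics/w27a.png

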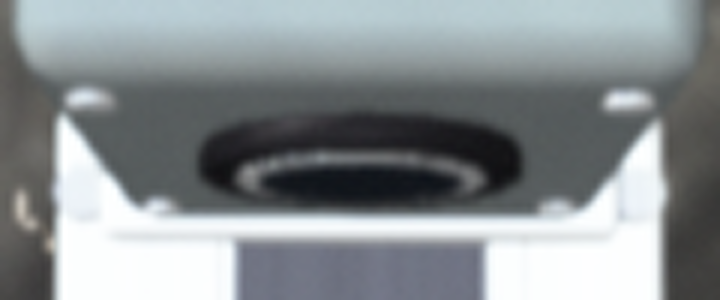

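View pics/w27b.png

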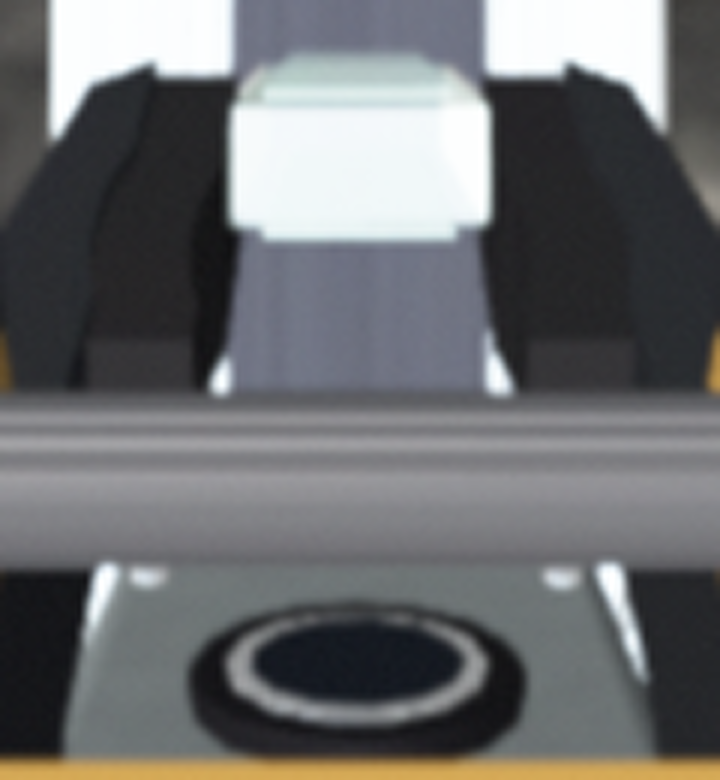

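```bash
cat > lens.py <<'E'
from h import *
from scipy.optimize import least_squares
Rc=np.array([[1,0,0],[0,-.958,.2868],[0,-.2868,-.958]]);cc=np.array([0,-.0735,-.1478])
def toolcam(m):
    m2=dict(m);Wt=np.eye(4);Wt[:3,:3]=Rc;Wt[:3,3]=-Rc@cc;m2['world_to_cam']=Wt;return m2
def inner(im,x0,y0,x1,y1,seed):
    g=cv2.resize(im[y0:y1,x0:x1],None,fx=6,fy=6,interpolation=cv2.INTER_CUBIC)
    # dark lens disc inside bright ring: flood from seed
    k=cv2.cvtColor(g,cv2.COLOR_BGR2GRAY); mask=np.zeros((k.shape[0]+2,k.shape[1]+2),np.uint8)
    b=(k<85).astype(np.uint8)*255
    s=(int((seed[0]-x0+.5)*6),int((seed[1]-y0+.5)*6))
    cv2.floodFill(b,mask,s,128); M=(b==128).astype(np.uint8)
    c=max(cv2.findContours(M,cv2.RETR_EXTERNAL,cv2.CHAIN_APPROX_NONE)[0],key=cv2.contourArea)
    e=cv2.fitEllipse(c);return np.array(e[0])/6+[x0-.42,y0-.42],np.array(e[1])/6,e[2]
if __name__=='__main__':
    import sys
    n=sys.argv[1];im=cv2.imread(f'pics/{n}.png');m=toolcam(load(n))
    F=inner(im,290,150,350,175,(321,166));N=inner(im,290,315,350,348,(320,335));print('far',F,'near',N)
    for phi in(-.350,-.357,-.364):
      # tool->gauge: gauge axes in tool coords: x'=tool x; up u, yy in tool frame
      T=tool(0,phi);yy=T.T@np.array([0,1.,0]);u=T.T@np.array([0,0,1.])
      def res(p):
        d,h=p;B=d*yy-h*u
        return [proj(m,[B+s*.0605*yy])[0,1]-v[0][1] for s,v in((1,F),(-1,N))]
      f=least_squares(res,[0,.038]);print(phi,'d(yy) mm',f.x[0]*1e3,'h',f.x[1]*1e3)
      for h in(.036,.038,.040):
        f=least_squares(lambda p:res([p[0],h]),[0]);print('   h',h,'d',f.x*1e3,f.fun)
    g=cv2.imread(f'pics/{n}.png',0)
    print(g[228:272,320].tolist())
E
python3 lens.py wrist_27
```

```text
far (array([319.83616709, 161.10265167]), array([17.59965388, 60.61591085]), 89.94879150390625) near (array([319.08891876, 337.06604584]), array([23.88207499, 62.02600098]), 90.09744262695312)
-0.35 d(yy) mm -2.265155079570283 h 30.02676674166496
   h 0.036 d [-3.02902936] [ 2.71000125 -2.52975645]
   h 0.038 d [-3.28352914] [ 3.58056142 -3.34469624]
   h 0.04 d [-3.53742482] [ 4.43357479 -4.14428965]
-0.357 d(yy) mm -1.93676022468012 h 30.18070880018809
   h 0.036 d [-2.65110112] [ 2.64813112 -2.45101706]
   h 0.038 d [-2.89521856] [ 3.52194737 -3.26228931]
   h 0.04 d [-3.13865887] [ 4.3781095  -4.05837764]
-0.364 d(yy) mm -1.6054552379388678 h 30.3219885469087
   h 0.036 d [-2.2733462] [ 2.59155608 -2.37829991]
   h 0.038 d [-2.50709107] [ 3.46855869 -3.18584158]
   h 0.04 d [-2.74008627] [ 4.32780259 -3.97836334]
[113, 112, 113, 113, 116, 131, 158, 178, 189, 193, 197, 215, 230, 224, 218, 238, 246, 247, 247, 247, 246, 246, 246, 246, 245, 245, 245, 245, 245, 245, 245, 245, 245, 242, 241, 238, 217, 147, 114, 111, 110, 111, 112, 111]
```

Run:
```python
from lens import *
im=cv2.imread('pics/wrist_27.png')
for n,(x0,y0,x1,y1) in dict(far=(285,148,355,176),near=(285,318,355,350)).items():
    g=cv2.resize(cv2.cvtColor(im,cv2.COLOR_BGR2GRAY)[y0:y1,x0:x1],None,fx=10,fy=10,interpolation=cv2.INTER_CUBIC)
    cv2.imwrite(f'pics/L{n}.png',cv2.resize(im[y0:y1,x0:x1],None,fx=10,fy=10,interpolation=cv2.INTER_CUBIC))
    col=g[:,350-int(0)] ; print(n,[int(v) for v in im[y0:y1,320].mean(1)]); 
    r=165 if n=='far' else 335
    print([int(v) for v in im[r,288:354].mean(1)])
```

```text
far [112, 101, 94, 89, 84, 69, 48, 42, 43, 43, 37, 42, 84, 111, 66, 27, 23, 21, 23, 24, 35, 63, 118, 209, 246, 239, 201, 149]
[90, 90, 90, 90, 87, 74, 57, 39, 26, 23, 35, 69, 100, 116, 109, 70, 38, 28, 25, 23, 22, 23, 22, 22, 23, 21, 20, 21, 21, 22, 22, 21, 21, 23, 22, 22, 21, 21, 21, 24, 24, 22, 22, 21, 22, 22, 25, 34, 58, 91, 111, 103, 79, 41, 23, 26, 36, 49, 66, 84, 90, 92, 91, 91, 90, 90]
near [106, 111, 115, 117, 115, 112, 100, 75, 60, 63, 50, 32, 27, 27, 26, 27, 27, 25, 26, 25, 26, 24, 26, 42, 85, 125, 130, 94, 45, 28, 34, 42]
[114, 114, 109, 88, 54, 29, 22, 22, 28, 69, 130, 150, 148, 122, 64, 29, 26, 26, 26, 26, 27, 28, 25, 25, 25, 26, 25, 27, 27, 24, 26, 26, 25, 25, 26, 27, 26, 26, 26, 27, 25, 27, 26, 26, 25, 27, 25, 29, 48, 98, 142, 150, 130, 67, 27, 21, 20, 25, 49, 89, 109, 114, 114, 114, 114, 115]
```

View pics/Lfar.png

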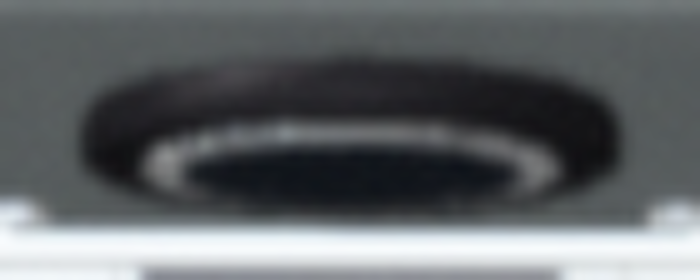

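Run:
```python
from lens import *
m=toolcam(load('wrist_27'));FR,NR=164.6,335.0
for phi in(-.350,-.357,-.364):
  T=tool(0,phi);yy=T.T@np.array([0,1.,0]);u=T.T@np.array([0,0,1.])
  res=lambda p:[proj(m,[p[0]*yy-p[1]*u+s*.0605*yy])[0,1]-v for s,v in((1,FR),(-1,NR))]
  f=least_squares(res,[0,.038]);print(phi,f.x*1e3)
# glass main top edges rows
from scipy.optimize import least_squares
def fit(rows,width,dl):
  def geo(p):
    b,s,y0=p;a=np.array([0,np.sin(b),np.cos(b)]);n=np.array([0,-np.cos(b),np.sin(b)]);return a,n,np.array([0,y0,0]),s
  def res(p):
    a,n,C,s=geo(p);P=[C-s*a+.0055*n,C-s*a-.0055*n,C+(.07-dl-s)*a+.007*n]
    r=[proj(m,[q])[0,1]-v for q,v in zip(P,rows)];t=C-s*a;w=proj(m,[t-[.012,0,0],t+[.012,0,0]]);return r+[(w[1,0]-w[0,0]-width)*.7]
  f=least_squares(res,[.33,.014,0]);return f.x,f.fun
g=cv2.imread('pics/wrist_27.png',0).astype(int);print(g[230:246,[308,314,320,326,332]].T.tolist());print(g[256:268,300],g[256:268,301],g[256:268,337],g[256:268,339])
for dl in(0,.003):print(fit((242.5,262.7,233.6),43.8,dl))
```

```text
-0.35 [-3.52401722 36.43111361]
-0.357 [-3.15626601 36.60240453]
-0.364 [-2.78536565 36.76048046]
[[116, 117, 118, 130, 152, 173, 189, 195, 200, 218, 231, 224, 219, 239, 246, 247], [114, 114, 118, 134, 159, 179, 192, 193, 197, 215, 230, 223, 217, 238, 246, 247], [113, 113, 116, 131, 158, 178, 189, 193, 197, 215, 230, 224, 218, 238, 246, 247], [115, 116, 119, 134, 159, 178, 191, 193, 197, 216, 229, 224, 218, 239, 245, 247], [117, 117, 117, 117, 122, 143, 175, 190, 201, 220, 231, 225, 221, 240, 247, 247]]
[248 247 247 246 244 236 198 121  86  87  89  98] [247 247 247 246 246 239 209 141 111 109 111 115] [251 248 248 247 245 237 192 134 118 114 115 116] [253 253 252 251 247 234 179 112  90  90  94 100]
(array([0.35896398, 0.01061253, 0.00087469]), array([-0.03028226,  0.03069943, -0.00081627, -0.02051054]))
(array([0.35681143, 0.01061076, 0.00084991]), array([-0.02819919,  0.02862615, -0.00079919, -0.01912888]))
```

Run:
```python
from h import *
crop('pics/scene_27.png','pics/s27d.png',308,185,342,217,20)
a=np.radians(10.45);s=load('scene_27');xx=np.array([np.cos(a),np.sin(a),0]);yy=np.array([-np.sin(a),np.cos(a),0]);z=np.array([0,0,1.])
B=np.array([.6238,.0112,.075])
f=lambda P:((proj(s,P)-[308,185]+.5)*20).round(0).tolist()
print('lens c, top, bottom, l, r',f([B+.0605*yy+q for q in(0*z,.013*z,-.013*z,-.013*xx,.013*xx)]))
E0=B+.0023*yy-.02*z   # glass now, +2.3mm off
print('glass bottom corners (-x-y,-x+y,+x-y,+x+y)',f([E0+i*.012*xx+j*.0055*yy for i in(-1,1) for j in(-1,1)]),'h+30',f([E0+.03*z+i*.012*xx+j*.0055*yy for i in(-1,1) for j in(-1,1)]))
print('strip bottom', f([E0+i*.009*xx-.007*yy for i in(-1,1)]))
C=B-.075*z
g2=lambda P:proj(s,P).round(1).tolist()
print('bed corners full px',g2([C+i*.048*xx+j*.118*yy+.018*z for i,j in((-1,1),(-1,-1),(1,-1))]), 'head tops', g2([C+.109*z+90e-3*yy+i*.037*xx-.025*yy for i in(-1,1)]))
```

```text
lens c, top, bottom, l, r [[182.0, 267.0], [182.0, 205.0], [181.0, 329.0], [127.0, 295.0], [236.0, 239.0]]
glass bottom corners (-x-y,-x+y,+x-y,+x+y) [[382.0, 545.0], [338.0, 518.0], [483.0, 491.0], [439.0, 464.0]] h+30 [[386.0, 400.0], [341.0, 373.0], [488.0, 347.0], [443.0, 320.0]]
strip bottom [[401.0, 542.0], [477.0, 502.0]]
bed corners full px [[295.6, 209.5], [342.7, 240.5], [362.7, 228.5]] head tops [[307.8, 193.0], [323.6, 185.3]]
```

View pics/s27d.png

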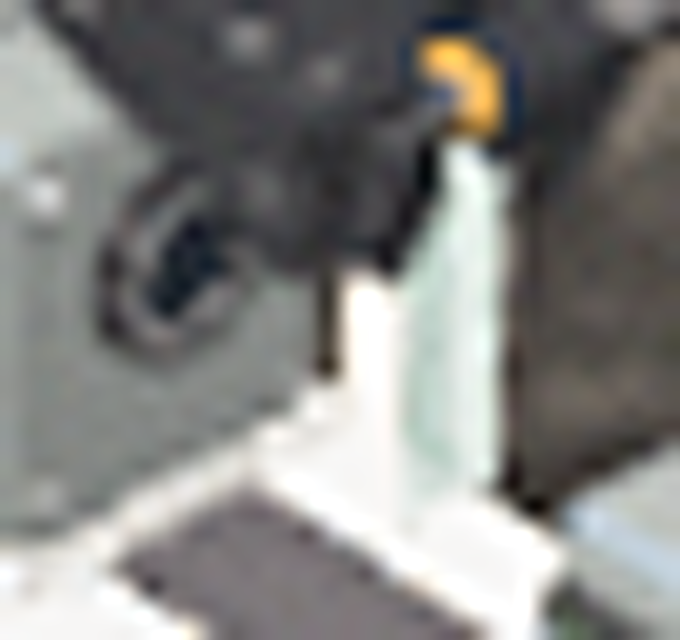

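Scene: the lens is where predicted, and the glass height agrees to about 1 mm. Wrist: the glass is about 2 mm too far towards the left head. I'll make a small correction.

Call:
play_rows([
  [[1, 0, 0.005, -0.005, 0, 0, 0], [1, 0, 0.005, -0.005, 0, 0, 0], [1, 0, 0.005, -0.005, 0, 0, 0], [1, 0, 0.005, -0.005, 0, 0, 0]],
])

```text
clock: 23.72
tool_pos: [0.6241, 0.0119, 0.1155]
eef_rot: [0.98, 0.09, -0.015, -0.177]
contact_force: [1.1, -0.2, 0.1]
opening: 0.265
```

```bash
python3 snap.py 28 wrist scene
python3 - <<'E'
from lens import *
im=cv2.imread('pics/wrist_28.png');g=im.mean(2).astype(int)
print('far col320',g[148:176,320].tolist());print('near',g[322:350,320].tolist());print(g[164,296:344].tolist());print(g[335,296:344].tolist())
print('glass',g[228:268,320].tolist()); print(g[250,294:346].tolist())
st();a=np.radians(10.45);delta([.6229,.0117,.114],tool(a,-.357))
cv2.imwrite('pics/L28.png',cv2.resize(im[145:180,285:355],None,fx=10,fy=10,interpolation=cv2.INTER_CUBIC))
cv2.imwrite('pics/N28.png',cv2.resize(im[318:353,285:355],None,fx=10,fy=10,interpolation=cv2.INTER_CUBIC))
E
```

```text
t 23.73 p [0.6241 0.0119 0.1155] x [0.983 0.182 0.003] z [-0.061  0.345 -0.937] F [ 1.1 -0.2  0.1] op 0.265 q [ 0.2   0.91 -0.22  1.58 -0.25  0.77  0.43]
far col320 [92, 88, 79, 60, 44, 42, 40, 39, 40, 65, 93, 84, 44, 24, 22, 22, 23, 25, 41, 68, 117, 208, 245, 239, 201, 152, 128, 122]
near [76, 80, 49, 29, 26, 26, 26, 26, 27, 26, 26, 26, 25, 27, 39, 81, 118, 117, 72, 35, 28, 36, 39, 41, 38, 45, 68, 93]
[47, 44, 49, 68, 90, 86, 60, 52, 49, 37, 26, 26, 24, 26, 23, 25, 26, 24, 24, 22, 23, 23, 22, 23, 23, 23, 22, 23, 24, 23, 23, 22, 23, 25, 28, 32, 34, 40, 64, 91, 93, 72, 50, 42, 42, 54, 65, 78]
[28, 53, 96, 136, 152, 157, 148, 124, 107, 91, 73, 61, 50, 39, 35, 31, 28, 29, 29, 27, 28, 26, 27, 26, 27, 28, 27, 29, 33, 37, 40, 44, 56, 69, 82, 110, 123, 138, 141, 128, 110, 78, 39, 22, 23, 23, 21, 20]
glass [119, 119, 118, 117, 121, 135, 161, 177, 189, 193, 196, 215, 230, 222, 218, 239, 246, 247, 247, 247, 247, 247, 246, 245, 245, 245, 245, 245, 245, 245, 245, 245, 245, 242, 239, 237, 217, 151, 118, 118]
[36, 36, 37, 68, 167, 239, 248, 248, 248, 248, 248, 247, 248, 248, 246, 246, 246, 246, 246, 246, 246, 246, 246, 246, 245, 246, 246, 246, 246, 246, 246, 246, 246, 246, 246, 246, 245, 246, 247, 249, 252, 253, 253, 253, 253, 253, 252, 189, 70, 39, 37, 38]
t 23.82 p [0.6241 0.0119 0.1154] x [0.983 0.182 0.003] z [-0.061  0.345 -0.937] F [-0.2 -0.3 -0.4] op 0.266 q [ 0.2   0.91 -0.22  1.58 -0.25  0.77  0.43]
shift [-0.004   0.0016  0.0043] turn [-0.0001 -0.0008  0.0006] | mm [-1.2  0.5  1.3] deg [-0.  -0.1  0.1] rows 0.0
```

View pics/L28.png

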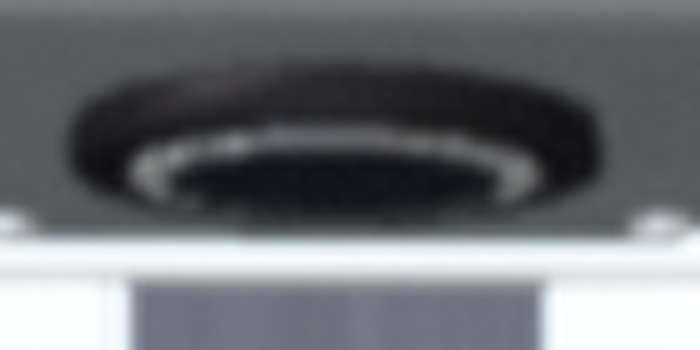

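View pics/N28.png

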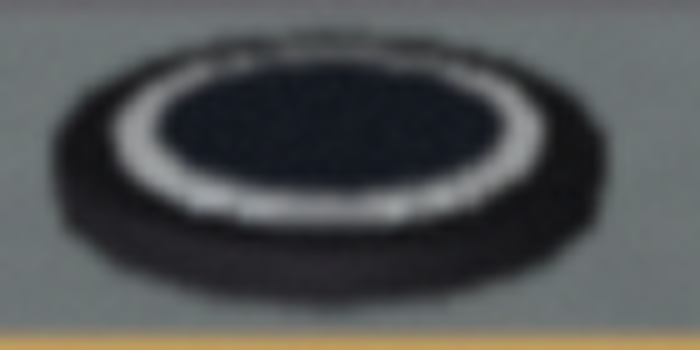

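Run:
```python
from lens import *
m=toolcam(load('wrist_27'))
def sol(FR,NR,gap=.0605,phi=-.358):
  T=tool(0,phi);yy=T.T@np.array([0,1.,0]);u=T.T@np.array([0,0,1.])
  f=least_squares(lambda p:[proj(m,[p[0]*yy-p[1]*u+s*gap*yy])[0,1]-v for s,v in((1,FR),(-1,NR))],[0,.038]);return f.x*1e3
for g in(.0605,.0615):print(g,'before',sol(164.6,335.0,g),'now',sol(162.5,330.0,g))
```

```text
0.0605 before [-3.10346742 36.62579705] now [-0.89346127 39.77446726]
0.0615 before [-3.43659393 39.94496615] now [-1.19005876 43.1456805 ]
```

Run:
```python
from h import *
crop('pics/scene_28.png','pics/s28d.png',308,185,342,217,20)
a=np.radians(10.45);s=load('scene_28');xx=np.array([np.cos(a),np.sin(a),0]);yy=np.array([-np.sin(a),np.cos(a),0]);z=np.array([0,0,1.])
B=np.array([.6238,.0112,.075])
f=lambda P:((proj(s,P)-[308,185]+.5)*20).round(0).tolist()
E0=B+.0012*xx-.02*z
for dz in(0,.003):
  print(dz,'bottom corners (-x-y,-x+y,+x-y)',f([E0+dz*z+i*.012*xx+j*.0055*yy for i,j in((-1,-1),(-1,1),(1,-1))]),'strip bottom', f([E0+dz*z+i*.009*xx-.007*yy for i in(-1,1)]))
im=cv2.imread('pics/scene_28.png')
for y in range(206,214):print(y,im[y,324:336].tolist())
```

```text
0 bottom corners (-x-y,-x+y,+x-y) [[397.0, 549.0], [352.0, 521.0], [498.0, 494.0]] strip bottom [[415.0, 546.0], [491.0, 505.0]]
0.003 bottom corners (-x-y,-x+y,+x-y) [[397.0, 534.0], [352.0, 506.0], [498.0, 480.0]] strip bottom [[416.0, 531.0], [492.0, 490.0]]
206 [[228, 230, 233], [235, 240, 242], [246, 248, 249], [245, 248, 249], [227, 236, 234], [212, 220, 201], [215, 220, 205], [226, 231, 223], [233, 238, 232], [164, 174, 172], [67, 75, 79], [74, 79, 86]]
207 [[244, 246, 247], [247, 248, 248], [247, 248, 248], [243, 246, 249], [226, 234, 235], [207, 215, 194], [203, 211, 191], [225, 229, 220], [230, 236, 229], [167, 175, 175], [57, 62, 71], [64, 73, 74]]
208 [[247, 248, 248], [246, 247, 247], [245, 247, 247], [244, 246, 248], [235, 240, 239], [217, 223, 212], [202, 210, 195], [207, 217, 198], [201, 213, 198], [122, 126, 127], [51, 57, 59], [64, 68, 71]]
209 [[252, 252, 251], [246, 247, 248], [246, 247, 248], [244, 247, 248], [236, 241, 240], [225, 230, 218], [225, 230, 223], [213, 219, 214], [106, 115, 109], [50, 52, 57], [53, 57, 62], [49, 54, 58]]
210 [[255, 255, 255], [253, 253, 253], [238, 243, 246], [237, 242, 244], [241, 244, 243], [235, 238, 235], [239, 242, 242], [250, 252, 254], [232, 239, 241], [161, 168, 171], [30, 30, 38], [47, 51, 57]]
211 [[196, 192, 193], [239, 239, 237], [240, 243, 244], [245, 248, 249], [240, 243, 243], [244, 246, 246], [244, 246, 247], [249, 250, 250], [253, 254, 255], [255, 255, 255], [218, 229, 232], [128, 135, 140]]
212 [[123, 122, 127], [143, 142, 139], [203, 205, 206], [255, 255, 255], [253, 253, 253], [245, 248, 249], [245, 246, 247], [245, 246, 247], [247, 248, 248], [252, 252, 252], [255, 255, 255], [240, 245, 248]]
213 [[111, 111, 118], [116, 116, 121], [110, 105, 114], [209, 207, 204], [249, 253, 255], [248, 253, 254], [250, 251, 251], [246, 247, 248], [245, 246, 247], [247, 248, 249], [253, 255, 255], [235, 242, 241]]
```

View pics/s28d.png

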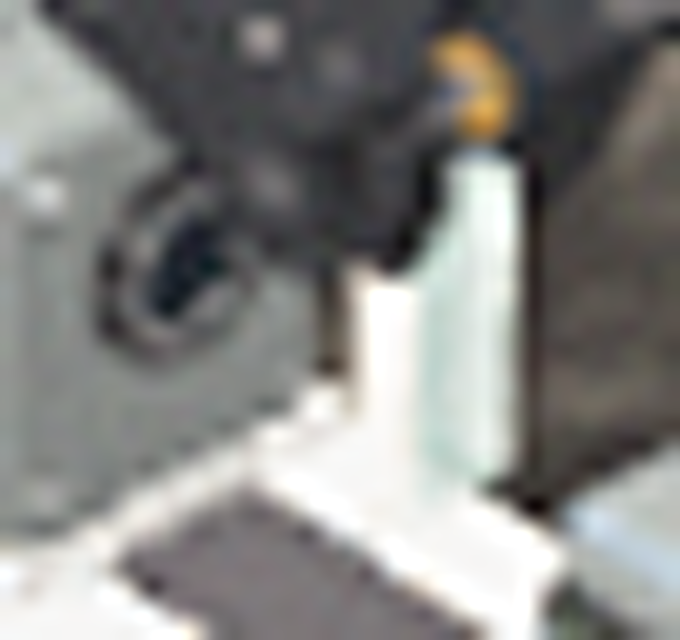

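The image says the glass should go 1.2 mm back along the gauge's x. The scene view and the hand height both put it about 2–3 mm high. I'll correct that.

Call:
play_rows([
  [[1, -0.004, 0.0026, 0.007, 0, 0, 0], [1, -0.004, 0.0026, 0.007, 0, 0, 0], [1, -0.004, 0.0026, 0.007, 0, 0, 0], [1, -0.004, 0.0026, 0.007, 0, 0, 0]],
])

```text
clock: 24.32
tool_pos: [0.623, 0.0117, 0.1132]
eef_rot: [0.98, 0.09, -0.015, -0.177]
contact_force: [-0.4, -0.0, -0.2]
opening: 0.264
```

```bash
python3 snap.py 29 wrist scene
python3 - <<'E'
from lens import *
st()
im=cv2.imread('pics/wrist_29.png')
A=cv2.resize(im[145:180,285:355],None,fx=10,fy=10,interpolation=cv2.INTER_CUBIC);B=cv2.resize(im[318:353,285:355],None,fx=10,fy=10,interpolation=cv2.INTER_CUBIC)
cv2.imwrite('pics/LN29.png',np.vstack([A,B])[:700])
crop('pics/scene_29.png','pics/s29d.png',308,185,342,217,20)
s=cv2.imread('pics/scene_29.png',0)
print([s[203:214,c].tolist() for c in(330,331,332,333)])
E
```

```text
t 24.32 p [0.623  0.0117 0.1132] x [0.983 0.182 0.003] z [-0.061  0.345 -0.937] F [-0.4 -0.  -0.2] op 0.264 q [ 0.2   0.91 -0.22  1.59 -0.25  0.76  0.43]
t 24.43 p [0.623  0.0117 0.1132] x [0.983 0.182 0.003] z [-0.061  0.344 -0.937] F [ 0.4 -0.1 -0.1] op 0.265 q [ 0.2   0.91 -0.22  1.59 -0.25  0.76  0.43]
[[213, 215, 219, 213, 210, 213, 219, 229, 245, 247, 250], [230, 232, 234, 233, 236, 228, 216, 233, 247, 246, 246], [205, 213, 221, 220, 215, 203, 169, 245, 254, 247, 246], [95, 121, 130, 141, 117, 90, 59, 165, 254, 252, 247]]
```

View pics/LN29.png

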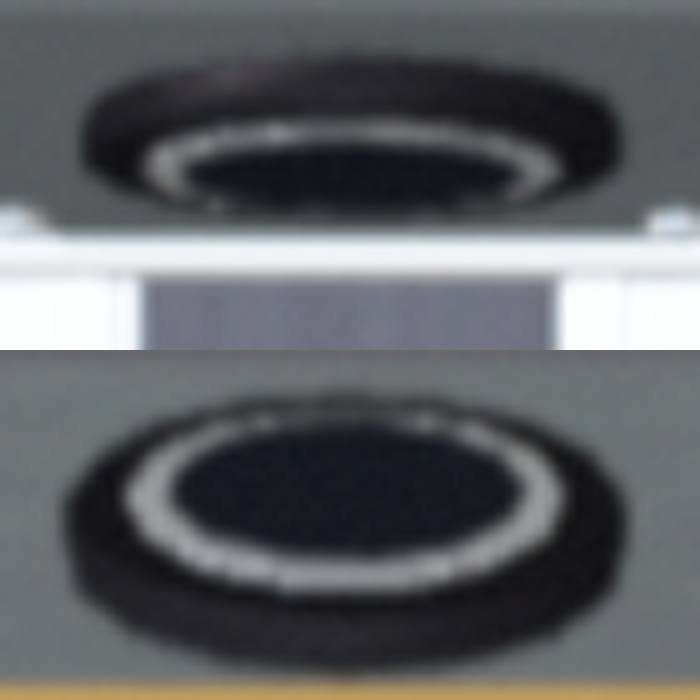

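View pics/s29d.png

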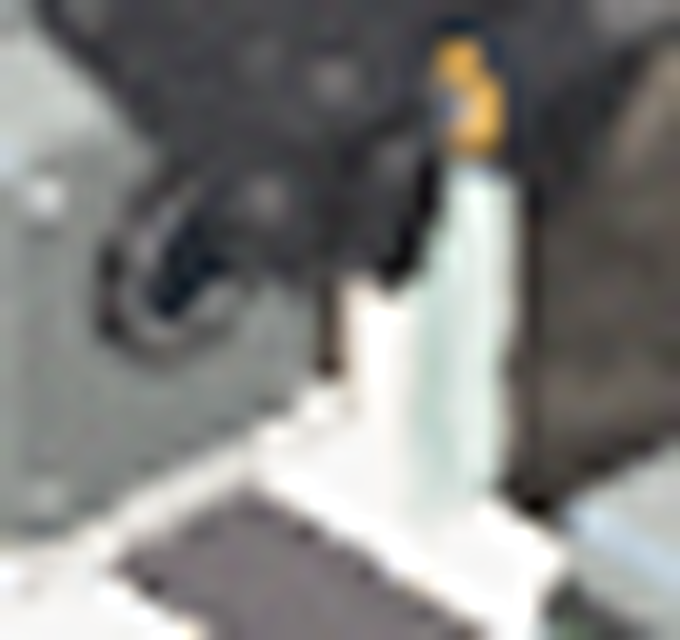

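Run:
```python
from lens import *
m=toolcam(load('wrist_29'))
for FR,NR in((161.75,330.95),(162.2,331.2)):
  for phi in(-.352,-.358,-.364):
    T=tool(0,phi);yy=T.T@np.array([0,1.,0]);u=T.T@np.array([0,0,1.])
    for gap in(.0605,.0615):
      f=least_squares(lambda p:[proj(m,[p[0]*yy-p[1]*u+s*gap*yy])[0,1]-v for s,v in((1,FR),(-1,NR))],[0,.038]);print(FR,phi,gap,f.x*1e3)
```

```text
161.75 -0.352 0.0605 [-1.08641937 37.6147688 ]
161.75 -0.352 0.0615 [-1.40248378 40.94854472]
161.75 -0.358 0.0605 [-0.76169589 37.73111832]
161.75 -0.358 0.0615 [-1.05611543 41.0685572 ]
161.75 -0.364 0.0605 [-0.43502128 37.8376487 ]
161.75 -0.364 0.0615 [-0.70775356 41.17849053]
162.2 -0.352 0.0605 [-1.36543367 37.88345512]
162.2 -0.352 0.0615 [-1.68610988 41.22167214]
162.2 -0.358 0.0605 [-1.03952771 38.00314576]
162.2 -0.358 0.0615 [-1.33853952 41.34508096]
162.2 -0.364 0.0605 [-0.71163063 38.11300283]
162.2 -0.364 0.0615 [-0.98893497 41.45839597]
```

The glass is centred along the beam to about 0.3 mm, across it to about 0.2 mm, and the height is good to about 1 mm. I'll do one last look over the whole scene.

View pics/scene_29.png

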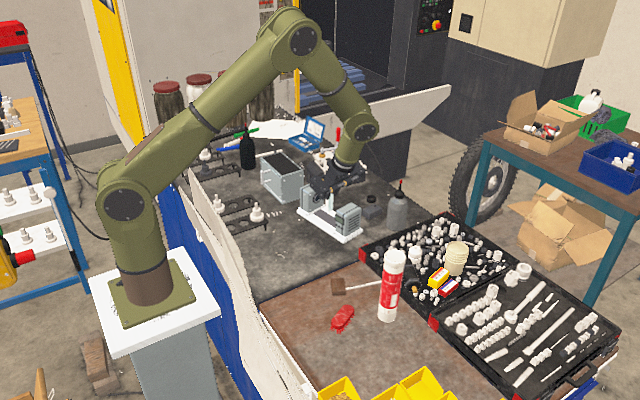

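Run:
```python
from h import *
a=cv2.imread('pics/scene0.png',0);b=cv2.imread('pics/scene_29.png',0)
print(cv2.phaseCorrelate(np.float32(a[164:186,258:274]),np.float32(b[164:186,258:274])))
d=cv2.absdiff(a,b)
for n,(x0,y0,x1,y1) in dict(block=(360,200,383,222),greybottle=(385,180,412,232),cartridge=(374,245,408,325),brush=(328,300,360,335),blackbottle=(238,125,258,172)).items():print(n,(d[y0:y1,x0:x1]>30).sum())
st()
```

```text
((0.01194819784506329, -0.0742085582675216), 1.0101230613266428)
block 0
greybottle 0
cartridge 0
brush 0
blackbottle 0
t 24.43 p [0.623  0.0117 0.1132] x [0.983 0.182 0.003] z [-0.061  0.344 -0.937] F [ 0.4 -0.1 -0.1] op 0.265 q [ 0.2   0.91 -0.22  1.59 -0.25  0.76  0.43]
```

```bash
python3 -c "
from plant import r
print(r.finish_job())"
```

```text
the job is handed in; nothing more can be done
None
```

I handed the job in at about 24 s: the case is shut again, and the tall glass is held still and upright midway between the gauge's lenses. I tipped the front out fully and took the tall glass from the right (-y) pocket by its frosted sides. I then pushed the front shut with a fingertip and moved the glass into the light path.

**Last checks:**
- **Case front:** the handle is within 0.1 px of its starting picture, so the front is shut. The short glass was still in its left pocket when last seen, before the front closed.
- **Glass in the light path:** it is centred along and across the beam to about 0.3 mm in the wrist view. Tilt and turn agree with the gauge to about half a degree.
- **Contact and other objects:** no contact force reads at the tool. The picture areas of the block, bottles, cartridge and brush are unchanged from the start.

**What disagreed or went wrong:**
- **Glass height:** the cameras differ slightly. The scene view puts the glass up to 1 mm high and the wrist view about 1.5 mm low, so I kept it between the two.
- **Closing the front:** the back of a finger caught the roof edge twice, with up to about 24 N on the tool. Raising the hand freed it. The glass did not slip in the grip.

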